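# Return the chilling balls to the tilt-out bin

## Robot

A 7-joint arm with a two-finger parallel gripper is mounted at the origin on the work surface. World frame = base frame: x ahead of the robot, y to its left, z up, the work surface at z = 0. Lengths are in m, angles in rad, forces in N, time in s.
With the tool pointing down it reaches from about 0.425 to 0.875 m from the base axis. Payload 4.7 kg.
Tool frame: the origin (TCP) lies midway between the tips of the shut fingers; the grasp point (between the pads) lies 19 mm behind it (robot.grasp_offset is the distance from the TCP to the grasp point, in m); z points along the fingers, y is the line along which they close (so a half turn about z gives the same grasp; the last joint's range is limited). The gripper opens to 87 mm and grips with 3 to 60 N. Pads are 19 mm wide; open, the fingers measure 117 mm over their backs; the gripper's body (75 mm by 190 mm) begins 51 mm behind the grasp point.
Start: joints at [1.129, 0.321, -0.07, 1.45, 0.023, 1.371, -0.057], TCP at [0.286, -0.584, 0.223] pointing down, gripper open.
Joint ranges: [-2.86, 2.86], [-0.3, 2.09], [-1.38, 1.24], [0.06, 2.45], [-1.56, 4.7], [0.09, 2.05], [-2.69, 2.69]. Speed limits (rad/s): [2.57, 2.57, 3.14, 3.14, 3.14, 3.14, 3.14].

## Interface

Orientations are given as a rotation vector (axis times angle).
In Python, from workcell import robot, snapshot, search_frame, cut_out, place_of gives the robot as it stands.
- The arm moves only by the tool carry_out, never from a script. Its arguments are lists of equal length, an entry for each row: "claw": the closure, from -1 (fully open) to 1 (shut); "offset": the shift along the tool's x, y, z in mm, a list of three; "delta_rot": the turn, a rotation vector about the tool's x, y, z in degrees, a list of three. A call has 1 to 10 rows; each row shifts and turns the commanded pose from where the row before left it, along the tool's axes as they then stand; what a row does not reach is not made up. A row lasts 1/10 s, in which the tool goes at most 50 mm and 8.59 degrees, less where a joint would pass 70% of its speed; a pose out of reach is approached as far as the arm can. A call is refused whole if a number of a shift passes 50 or a number of a turn 8.59, either way. A call with a gripper value outside its range is refused whole. The fingers move at their own pace and stop on an object; the grip force is fixed at half the most. Time passes only in rows, so rows that do not move let the fingers close. It gives the time, the measured TCP pose, the force, the opening and the grip force at its end, in the units of the state.
- robot.get_obs(): the state, without advancing time (a new reading comes with each control period).
- snapshot(name): name is "scene" or "top" or "wrist"; returns a dict with "pixels" (480x640x3 uint8, red, green, blue), "depth" (480x640 float32, m along the optical axis (not along the pixel's ray), 0 where there is no reading), "fx", "fy", "cx", "cy" (pixels), "k1" (the pictures are not rectified: a ray, as slopes to the right and down, at radius r is drawn at 1 + k1 r^2 times it, then the intrinsics apply), "extrinsics" (4x4, takes a point from camera to world coordinates). Camera axes: x right, y up, looking along -z (the intrinsics and any distortion apply to the point x, -y, -z); pixel columns grow to the right and rows downward; lengths in m; the calibration is good to about 2 mm. A picture is of the moment at which its call begins.
- robot.close_job(): hands the job in; it is judged then, once.
Trained networks look in the newest picture that a camera, given by its name, has taken for a name from the list of things; names that differ only in an ending like _2 or _b are one class to them, and where a whole thing is asked for, a point or a joint stands for the part that bears it (a point fixed in the world has none). Each returns a list of dicts, best first, with "p" (0 to 1); they miss things now and then, are a little off and sometimes report something else, mostly with a low value. They report only what shows in the picture. A call takes as long as a camera call. They do not tell look-alikes from the thing itself.
- search_frame(query, camera): "position" ([column, row] in pixels, amid what is visible of it).
- cut_out(query, camera): "pixels" (480x640 bool, what is visible of it) and "position" ([column, row] in pixels, amid what is visible of it).
- place_of(query, camera): "position" ([column, row] in pixels: a listed point, or the origin of a listed thing).
The state is a dict: "time_s": time; "joint_pos": joint angles; "joint_velocities": joint speeds; "tau": joint torques, N m; "ee_pos": TCP position; "orientation": TCP orientation; "contact_force": force on the tool from outside, world axes, zero at the start; "torque": the same for the moment, N m; "width": opening from 0.0 (shut) to 1.0 (fully open); "finger_force": force on a finger pad.
Only numpy, scipy, OpenCV 4.12 (cv2) and the standard library are available. Lean on these libraries where they do the work, as an engineer would, in place of code of your own. Each camera call takes 0.05 s, during which the arm holds its last target. There are 200 camera calls.

## Task

Draw the locking pin with the red knob out of the ledge and park it, hanging upright by its collar, in the notch at the side; then pull the tilt-out bin open to its stop and tip all the steel chilling balls out of the green tumblers into it, and when all are in push the bin fully shut again. Stand all three tumblers, emptied ones and any that was empty from the start, upright and wholly on the rubber bar mat, handling them gently without dropping or throwing them, and leave the siphon, shaker and coasters where they are.

Things in the scene. Friction and masses are not known exactly. Their poses are not given: they have to be found in the camera images.
- bore (a point): mouth of the 13 mm bore through the 12 mm thick steel ledge, on its top face, 190 mm above the bar. The ledge juts 45 mm forward (-x) from the top of the green bin housing (160 deep, 270 wide, 190 high; wood top 334 wide; its front faces -x, z up). The bore is 13 mm ahead of the shut bin panel, 75 mm to +y of the housing's middle; the pin in it keeps the panel from tilting out.
- notch (a point): parking place for the pin: a slot through the same ledge, 15 mm wide (y), 35 mm long (x), open at the ledge's front edge. The point is on the top face, mid-width, 20 mm in from the open end, 15 mm from the closed end; 65 mm to +y of the bore and 12 mm to -x. Axes as the bore's. A pin here hangs by its collar, beside the panel, not blocking it.
- pin_grip (a point): centre of the locking pin's grip, on its axis in the red knob, 22 mm above the collar's underside, 16 mm below the knob's top; z points up along the pin. Shank 10 mm thick, reaching 45 mm below the collar; collar 26 mm across, 4 mm high; knob 18 mm across, 34 mm high on the collar; 60 g. At the start it stands in the bore with its collar on the ledge.
- bin (a joint): tilt of the bin, rad: 0 shut, 0.70 at its stop, wide open (the panel's top leans out to the housing's -x, towards the robot). Hinge friction about 0.5 N m: it stays where it is left; some 6 N at the handle moves it.
- bin_handle (a point): middle of the brass pull bar on the bin panel: 110 mm long (y), 10 mm thick, axis 50 mm in front of the panel (45 mm free behind it), 10 mm below the panel's top edge, 40 mm to -y of the bin's middle; 165 mm above the bar and 25 mm below the housing's top when shut. The frame tilts with the bin.
- bin_hinge (a point): middle of the hinge line at the foot of the panel's outer face, 20 mm above the bar; x points into the bin, y along the hinge line, z up the panel; the frame tilts with the bin about its y. Panel 230 wide, 155 high, 12 thick. The handle is at (-50, -40, 145) mm in this frame.
- bin_in (a point): centre of the bin's inner floor (104 x 188 mm); frame tilts with the bin, z up from the floor. Walls above the floor: panel 149, back 94, sides 94 mm (134 in the front half). At the stop the panel's top edge leans 100 mm out from the hinge line at 139 mm height, the side walls reach 175 mm height, and the clear opening ahead of the housing is about 90 x 188 mm.
- mat_top (a point): centre of the top face of the black rubber bar mat, 260 (x) x 220 (y) x 6 mm, fixed; x and y along its sides.
- tumbler_a_mid (a point): centre (on the axis, 39 mm above the foot) of a thick green glass tumbler, 78 mm high, 64 mm across, straight-sided, wall 4 mm, base 10 mm, about 250 g; z points to its mouth. Holds two, one or no balls.
- tumbler_a: the same tumbler; origin at the centre of its foot, z to its mouth.
- tumbler_b_mid (a point): centre (on the axis, 39 mm above the foot) of a thick green glass tumbler, 78 mm high, 64 mm across, straight-sided, wall 4 mm, base 10 mm, about 250 g; z points to its mouth. Holds two, one or no balls.
- tumbler_b: the same tumbler; origin at the centre of its foot, z to its mouth.
- tumbler_c_mid (a point): centre (on the axis, 39 mm above the foot) of a thick green glass tumbler, 78 mm high, 64 mm across, straight-sided, wall 4 mm, base 10 mm, about 250 g; z points to its mouth. Holds two, one or no balls.
- tumbler_c: the same tumbler; origin at the centre of its foot, z to its mouth.
- ball_a1_center (a point): centre of a steel drink-chilling ball, 24 mm across, 35 g, lying at the start in tumbler a; absent in some runs.
- ball_a2_center (a point): centre of a steel drink-chilling ball, 24 mm across, 35 g, lying at the start in tumbler a; absent in some runs.
- ball_b1_center (a point): centre of a steel drink-chilling ball, 24 mm across, 35 g, lying at the start in tumbler b; absent in some runs.
- ball_b2_center (a point): centre of a steel drink-chilling ball, 24 mm across, 35 g, lying at the start in tumbler b; absent in some runs.
- ball_c1_center (a point): centre of a steel drink-chilling ball, 24 mm across, 35 g, lying at the start in tumbler c; absent in some runs.
- ball_c2_center (a point): centre of a steel drink-chilling ball, 24 mm across, 35 g, lying at the start in tumbler c; absent in some runs.
- siphon: chrome soda siphon, 92 mm across, 285 mm high; bystander, origin at the centre of its foot.
- shaker: stainless cocktail shaker, 86 mm across, 205 mm high; bystander, origin at the centre of its foot.
- coasters: stack of round wooden coasters, 96 mm across, 36 mm high; bystander, origin at the centre of its foot.
- pin: the locking pin; origin at the underside of its collar.
Things that resemble listed ones, but are neither listed nor needed, are in the scene too. What is shaped like the tumbler_b but purple is not meant.

How it is judged:
On the way, in this order (a step that is already met when the one before it is completed fails the run):
1. the pin hangs upright in the side notch, its collar on the ledge, let go of (horizontal distance between pin_grip and notch below 0.018 m and z of pin_grip in the frame of notch between 0.017 and 0.027 m and angle between pin_grip's own z axis and vertical below 0.25 rad and contact force between pin and the fingers below 0.1 N), for 0.2 s.
2. the bin is pulled open to its stop (value of joint bin above 0.66 rad), for 0.2 s.
3. all the balls are in the bin while it stands open (x of ball_a1_center in the frame of bin_in between -0.06 and 0.06 m and y of ball_a1_center in the frame of bin_in between -0.1 and 0.1 m and z of ball_a1_center in the frame of bin_in between 0 and 0.13 m and x of ball_a2_center in the frame of bin_in between -0.06 and 0.06 m and y of ball_a2_center in the frame of bin_in between -0.1 and 0.1 m and z of ball_a2_center in the frame of bin_in between 0 and 0.13 m and x of ball_b1_center in the frame of bin_in between -0.06 and 0.06 m and y of ball_b1_center in the frame of bin_in between -0.1 and 0.1 m and z of ball_b1_center in the frame of bin_in between 0 and 0.13 m and x of ball_b2_center in the frame of bin_in between -0.06 and 0.06 m and y of ball_b2_center in the frame of bin_in between -0.1 and 0.1 m and z of ball_b2_center in the frame of bin_in between 0 and 0.13 m and x of ball_c1_center in the frame of bin_in between -0.06 and 0.06 m and y of ball_c1_center in the frame of bin_in between -0.1 and 0.1 m and z of ball_c1_center in the frame of bin_in between 0 and 0.13 m and x of ball_c2_center in the frame of bin_in between -0.06 and 0.06 m and y of ball_c2_center in the frame of bin_in between -0.1 and 0.1 m and z of ball_c2_center in the frame of bin_in between 0 and 0.13 m and value of joint bin above 0.5 rad), for 0.2 s.
4. the bin is pushed shut (value of joint bin below 0.05 rad), for 0.2 s.
At the end, for the whole second after the job is handed in: All balls lie in the shut bin (within 0.05 rad of shut), the pin hangs upright in the notch (collar on the ledge, within 18 mm of the marked point, tilt under 0.25 rad), and all three tumblers stand upright and at rest on the mat, centre at least 15 mm inside its edges (horizontal distance between pin_grip and notch below 0.018 m and z of pin_grip in the frame of notch between 0.017 and 0.027 m and angle between pin_grip's own z axis and vertical below 0.25 rad and value of joint bin below 0.05 rad and x of ball_a1_center in the frame of bin_in between -0.06 and 0.06 m and y of ball_a1_center in the frame of bin_in between -0.1 and 0.1 m and z of ball_a1_center in the frame of bin_in between 0 and 0.13 m and x of ball_a2_center in the frame of bin_in between -0.06 and 0.06 m and y of ball_a2_center in the frame of bin_in between -0.1 and 0.1 m and z of ball_a2_center in the frame of bin_in between 0 and 0.13 m and x of ball_b1_center in the frame of bin_in between -0.06 and 0.06 m and y of ball_b1_center in the frame of bin_in between -0.1 and 0.1 m and z of ball_b1_center in the frame of bin_in between 0 and 0.13 m and x of ball_b2_center in the frame of bin_in between -0.06 and 0.06 m and y of ball_b2_center in the frame of bin_in between -0.1 and 0.1 m and z of ball_b2_center in the frame of bin_in between 0 and 0.13 m and x of ball_c1_center in the frame of bin_in between -0.06 and 0.06 m and y of ball_c1_center in the frame of bin_in between -0.1 and 0.1 m and z of ball_c1_center in the frame of bin_in between 0 and 0.13 m and x of ball_c2_center in the frame of bin_in between -0.06 and 0.06 m and y of ball_c2_center in the frame of bin_in between -0.1 and 0.1 m and z of ball_c2_center in the frame of bin_in between 0 and 0.13 m and x of tumbler_a_mid in the frame of mat_top between -0.115 and 0.115 m and y of tumbler_a_mid in the frame of mat_top between -0.095 and 0.095 m and z of tumbler_a_mid in the frame of mat_top between 0.033 and 0.046 m and angle between each of tumbler_a_mid, tumbler_b_mid, tumbler_c_mid's own z axis and vertical below 0.12 rad and linear speed of each of tumbler_a, tumbler_b, tumbler_c below 0.03 m/s and x of tumbler_b_mid in the frame of mat_top between -0.115 and 0.115 m and y of tumbler_b_mid in the frame of mat_top between -0.095 and 0.095 m and z of tumbler_b_mid in the frame of mat_top between 0.033 and 0.046 m and x of tumbler_c_mid in the frame of mat_top between -0.115 and 0.115 m and y of tumbler_c_mid in the frame of mat_top between -0.095 and 0.095 m and z of tumbler_c_mid in the frame of mat_top between 0.033 and 0.046 m); the robot touches nothing.
It fails at once if the siphon is shifted by more than 30 mm or knocked over (distance of siphon from where it was at the start of the episode above 0.03 m or angle between siphon's own z axis and vertical above 0.4 rad).
It fails at once if the shaker is shifted by more than 30 mm or knocked over (distance of shaker from where it was at the start of the episode above 0.03 m or angle between shaker's own z axis and vertical above 0.4 rad).
It fails at once if the coasters is shifted by more than 30 mm or knocked over (distance of coasters from where it was at the start of the episode above 0.03 m or angle between coasters's own z axis and vertical above 0.4 rad).
It fails at once if a tumbler is dropped or thrown (faster than 1.4 m/s, a fall of 10 cm) (linear speed of any of tumbler_a, tumbler_b, tumbler_c above 1.4 m/s).
Of ball_a1, ball_a2, ball_b1, ball_b2, ball_c1, ball_c2 only 3 to 6 are there at a start; the rules pass over those that are not, and their reading is None.
At some moment in a run one of tumbler_a, tumbler_b, tumbler_c may be knocked a few centimetres aside while the robot is not near it.
It also fails if it takes over 210 s, if anything falls off the work surface, if the arm or the gripper's body presses on something with over 40 N, if the wrist force passes 120 N, or if a joint passes its speed limit or range.

## Working session

There is one attempt and no reset: what is moved stays moved. The work goes in short steps, Python scripts to look and compute and a tool call to move; the robot and the scene stay as the last step left them, time stands still between calls to the robot, and variables do not carry over. Pictures are saved under pics/ and viewed, at most 16 in all, crops included, and the job is handed in when it is done.

Besides the shell and the picture viewer there is one more tool, called by a JSON object that holds its "name" and its "arguments". carry_out: Moves the arm, as the interface text tells. Its arguments: {"type":"object","properties":{"claw":{"type":"array","items":{"type":"number"}},"offset":{"type":"array","items":{"type":"array","items":{"type":"number"}}},"delta_rot":{"type":"array","items":{"type":"array","items":{"type":"number"}}}},"required":["claw","offset","delta_rot"]}

```bash
ls; mkdir -p pics; cat > h.py <<'E'
import numpy as np, cv2
from workcell import robot, snapshot, search_frame, cut_out, place_of
from scipy.spatial.transform import Rotation as R
def ray(s,u,v):
    p=np.array([(u-s['cx'])/s['fx'],(v-s['cy'])/s['fy']]); q=p.copy()
    for _ in range(20): q=p/(1+s['k1']*(q@q))
    return q
def pt(s,u,v,d=None):
    "world point at pixel with depth"
    if d is None: d=s['depth'][int(round(v)),int(round(u))]
    q=ray(s,u,v); E=np.array(s['extrinsics'])
    return E[:3,:3]@np.array([q[0]*d,-q[1]*d,-d])+E[:3,3]
def atz(s,u,v,z):
    q=ray(s,u,v);E=np.array(s['extrinsics']);r=E[:3,:3]@np.array([q[0],-q[1],-1]);o=E[:3,3]
    return o+r*(z-o[2])/r[2]
def cloud(s):
    v,u=np.mgrid[0:480,0:640]; p=np.stack([(u-s['cx'])/s['fx'],(v-s['cy'])/s['fy']],-1); q=p.copy()
    for _ in range(20): q=p/(1+s['k1']*(q**2).sum(-1,keepdims=True))
    d=s['depth'][...,None]; E=np.array(s['extrinsics'])
    return np.concatenate([q[...,:1]*d,-q[...,1:]*d,-d],-1)@E[:3,:3].T+E[:3,3]
def save(s,n): cv2.imwrite(f'pics/{n}.png',s['pixels'][...,::-1])
E
cat > a.py <<'E'
from h import *
o=robot.get_obs(); print({k:np.round(v,3) for k,v in o.items()}, robot.grasp_offset)
for c in ['scene','top']:
    s=snapshot(c); save(s,c+'0'); np.savez(c+'0.npz',**s)
    print(c,np.round(np.array(s['extrinsics']),3).tolist(),s['fx'],s['k1'])
    for q in ['tumbler_a_mid','ball_a1_center','pin_grip','notch','bore','bin_handle','bin_hinge','mat_top','siphon','shaker','coasters']:
        print(q,[(np.round(r['position']).astype(int).tolist(),round(r['p'],2),np.round(pt(s,*r['position']),3).tolist()) for r in place_of(q,c)][:6])
E
python3 a.py
```

```text
pics
{'time_s': np.float64(0.0), 'joint_pos': array([ 1.129,  0.322, -0.07 ,  1.452,  0.023,  1.371, -0.057]), 'joint_velocities': array([ 0.   ,  0.   , -0.   ,  0.001, -0.001, -0.   , -0.001]), 'tau': array([ 0.0000e+00, -4.9129e+01, -4.0400e-01, -3.1253e+01, -6.4000e-02,
        4.4000e-02,  0.0000e+00]), 'ee_pos': array([ 0.286, -0.583,  0.221]), 'orientation': array([-3.059e+00, -7.090e-01,  1.000e-03]), 'contact_force': array([ 0.323, -0.031,  0.409]), 'torque': array([ 0.022, -0.01 , -0.022]), 'finger_force': np.float64(0.0), 'width': np.float64(0.998)} 0.0187
scene [[-0.831, -0.368, 0.417, 1.074], [0.556, -0.546, 0.626, 0.852], [-0.003, 0.753, 0.659, 1.042], [0.0, 0.0, 0.0, 1.0]] 563.4328612766852 -0.1252372816850908
tumbler_a_mid [([459, 366], 0.69, [0.441, 0.427, 0.072]), ([385, 355], 0.63, [0.537, 0.302, 0.047]), ([343, 409], 0.41, [0.703, 0.375, 0.076])]
ball_a1_center []
pin_grip [([330, 256], 0.61, [0.554, 0.11, 0.205]), ([330, 257], 0.36, [0.556, 0.112, 0.203])]
notch [([386, 345], 0.74, [0.497, 0.26, 0.008]), ([350, 276], 0.71, [0.428, 0.025, 0.004])]
bore [([323, 256
[... 650 characters left out ...]
ball_a1_center []
pin_grip [([155, 280], 0.67, [0.401, 0.402, 0.034]), ([156, 268], 0.67, [0.425, 0.402, 0.033]), ([293, 195], 0.44, [0.555, 0.1, 0.229])]
notch [([257, 204], 0.71, [0.571, 0.193, -0.004]), ([242, 289], 0.3, [0.383, 0.216, 0.033])]
bore [([291, 197], 0.66, [0.551, 0.102, 0.229])]
bin_handle [([350, 223], 0.64, [0.511, -0.006, 0.17])]
bin_hinge [([333, 202], 0.72, [0.571, 0.026, 0.043]), ([212, 228], 0.3, [0.514, 0.283, 0.031])]
mat_top [([504, 265], 0.87, [0.439, -0.347, 0.008])]
siphon [([498, 150], 0.75, [0.669, -0.307, 0.114]), ([289, 196], 0.54, [0.554, 0.106, 0.228])]
shaker [([190, 155], 0.85, [0.648, 0.311, 0.134])]
coasters [([376, 298], 0.83, [0.368, -0.068, 0.036])]
```

View pics/top0.png

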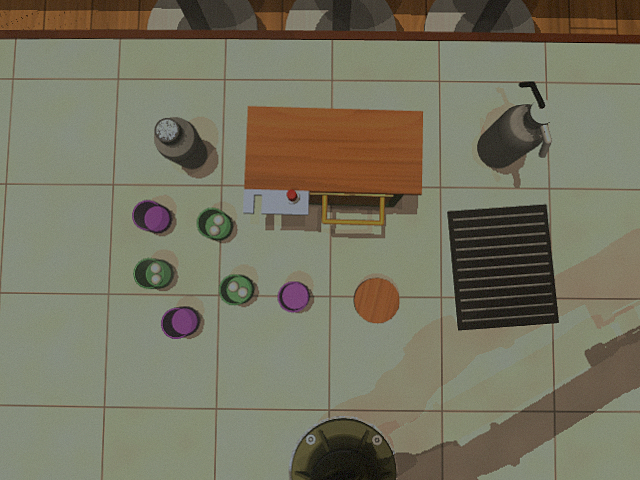

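View pics/scene0.png

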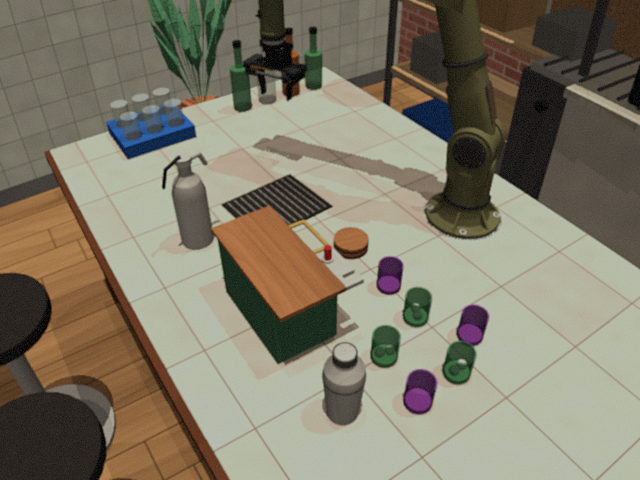

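The top view shows green tumblers at (215,224), (154,274) and (237,290), each with two balls, and purple decoys at (152,217), (182,322) and (295,296). The pin is at (292,195), the notch at about (256,202), the handle bar at (355,222) and the mat at (503,267). The scene view agrees.

```bash
cat > b.py <<'E'
from h import *
s=dict(np.load('top0.npz')); s={k:(v.item() if v.ndim==0 else v) for k,v in s.items()}
P=cloud(s); rgb=s['pixels'].astype(int); v,u=np.mgrid[0:480,0:640]
hsv=cv2.cvtColor(s['pixels'],cv2.COLOR_RGB2HSV)
def rect(m,n):
    p=P[m]; r=cv2.minAreaRect((p[:,:2]*1000).astype(np.float32)); print(n,m.sum(),'z',np.round(np.percentile(p[:,2],[5,50,95]),3),r)
box=lambda a,b,c,d:(u>a)&(u<b)&(v>c)&(v<d)
def clean(m): 
    n,l,st,_=cv2.connectedComponentsWithStats(m.astype(np.uint8)); return l==1+st[1:,4].argmax()
rect(clean(box(235,430,95,200)&(P[...,2]>.18)&(hsv[...,1]>90)),'wood')
m=clean(box(235,320,185,220)&(abs(P[...,2]-.19)<.012)&(hsv[...,1]<90)); rect(m,'ledge')
rect(clean(box(440,565,200,335)&(hsv[...,2]<80)),'mat')
rect(clean(box(320,390,193,230)&(P[...,2]>.13)&(P[...,2]<.185)),'handle')
rect(clean(box(280,305,185,205)&(P[...,2]>.2)),'pin')
for n,(a,b) in dict(t1=(215,224),t2=(154,274),t3=(237,290),p1=(152,217),p2=(182,322),p3=(295,296)).items():
    mm=box(a-24,a+24,b-24,b+24)&(P[...,2]>.068)&(P[...,2]<.095)
    c,r=cv2.minEnclosingCircle((P[mm][:,:2]*1000).astype(np.float32)); print(n,mm.sum(),np.round(c,1),round(r,1),np.round(np.median(P[mm][:,2]),3), np.round(P[mm][:,:2].mean(0),3))
for n,(a,b) in dict(sh=(180,145),si=(505,135),co=(376,300)).items(): print(n,np.round(pt(s,a,b),3))
cv2.imwrite('pics/crop.png',cv2.resize(s['pixels'][180:240,235:400,::-1],None,fx=4.8,fy=4.8,interpolation=cv2.INTER_CUBIC))
E
python3 b.py
```

```text
wood 14730 z [0.187 0.191 0.194] ((563.4681396484375, 27.425888061523438), (333.8849182128906, 332.2265930175781), 88.9771499633789)
ledge 1357 z [0.187 0.191 0.194] ((549.6168823242188, 134.2486572265625), (123.4148941040039, 45.5007438659668), 88.9762191772461)
mat 10251 z [0.002 0.007 0.011] ((425.6840515136719, -211.67901611328125), (260.81463623046875, 494.96844482421875), 4.797232627868652)
handle 830 z [0.141 0.168 0.176] ((538.782470703125, -16.83110809326172), (57.61457443237305, 133.24725341796875), 0.03259481117129326)
pin 98 z [0.207 0.228 0.231] ((483.6239929199219, 66.93603515625), (183.46714782714844, 17.370258331298828), 26.148210525512695)
t1 230 [520.7 277.4] 32.3 0.077 [0.521 0.278]
t2 254 [415.2 403.1] 33.0 0.077 [0.415 0.403]
t3 216 [383.7 227.9] 32.2 0.078 [0.384 0.227]
p1 242 [535.2 410.1] 32.6 0.077 [0.534 0.41 ]
p2 257 [313.8 342.5] 32.3 0.077 [0.315 0.343]
p3 196 [370.7 107. ] 31.8 0.078 [0.37  0.108]
sh [0.659 0.321 0.175]
si [ 0.681 -0.3    0.185]
co [ 0.363 -0.067  0.037]
```

View pics/crop.png

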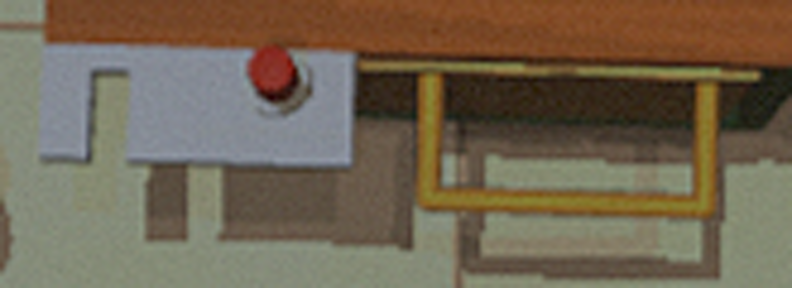

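The crop shows the notch between columns 90 and 128, the ledge front edge at row ~160, the pin collar at about (282,92) and the knob top at (272,66). The handle bar runs from (430,197) to (708,207).

```bash
cat > c.py <<'E'
from h import *
s=dict(np.load('top0.npz')); s={k:(v.item() if v.ndim==0 else v) for k,v in s.items()}
f=lambda x,y,z:np.round(atz(s,235+(x-1.9)/4.8,180+(y-1.9)/4.8,z)*1000,1)
print('knob top',f(272,66,.228),'collar',f(281,91,.194))
print('notch mid front',f(109,159,.19),'notch closed',f(109,70,.19),'L',f(92,110,.19),'R',f(128,110,.19))
print('ledge corners',f(40,160,.19),f(351,165,.19),f(47,43,.19),f(357,54,.19))
print('handle ends',f(430,200,.17),f(708,207,.17), 'panel top', f(365,67,.175), f(755,75,.175))
c=[atz(s,*p,.006)[:2]*1000 for p in [(448,212),(545,205.5),(558,322),(459,329)]]
print('mat',np.round(c,1),np.mean(c,0)); r=cv2.minAreaRect(np.array(c,np.float32)); print(r)
P=cloud(s); 
# ledge robust fit
for q in ['notch','bore','pin_grip']:
    pass
E
python3 c.py
```

```text
knob top [558.6 102.4 228. ] collar [554.1 101.  194. ]
notch mid front [527.4 167.9 190. ] notch closed [562.4 168.6 190. ] L [546.6 175.  190. ] R [546.7 160.9 190. ]
ledge corners [526.8 194.8 190. ] [525.9  73.6 190. ] [572.9 193.1 190. ] [569.6  71.8 190. ]
handle ends [514.6  42.9 170. ] [512.8 -67.3 170. ] panel top [566.8  69.1 175. ] [565.  -85.4 175. ]
mat [[ 555.1 -227.2]
 [ 571.5 -441.5]
 [ 317.6 -463.8]
 [ 301.3 -248.7]] [ 436.39532063 -345.29684779]
((436.3834533691406, -345.50665283203125), (256.5935974121094, 215.70790100097656), 4.8397722244262695)
```

{"name": "carry_out", "arguments": {"claw": [-1,-1,-1,-1,-1], "offset": [[0,0,-20],[0,0,-30],[0,0,-30],[0,0,-20],[0,0,0]], "delta_rot": [[0,0,7],[0,0,7],[0,0,7],[0,0,6],[0,0,0]]}}

```text
time_s: 1.7
ee_pos: [0.2868, -0.585, 0.3265]
orientation: [3.136, -0.026, 0.005]
contact_force: [-0.0, 0.6, 1.1]
width: 0.997
finger_force: 0.0
```

{"name": "carry_out", "arguments": {"claw": [-0.4,-0.4,-0.4,-0.4,-0.4,-0.4,-0.4,-0.4,-0.4,-0.4], "offset": [[13,-34.5,0],[13,-34.5,0],[13,-34.5,0],[13,-34.5,0],[13,-34.5,0],[13,-34.5,0],[13,-34.5,0],[13,-34.5,0],[13,-34.5,0],[13,-34.5,0]], "delta_rot": [[0,0,0],[0,0,0],[0,0,0],[0,0,0],[0,0,0],[0,0,0],[0,0,0],[0,0,0],[0,0,0],[0,0,0]]}}

```text
time_s: 2.7
ee_pos: [0.4213, -0.239, 0.3213]
orientation: [-3.141, 0.021, 0.002]
contact_force: [0.7, -0.1, 0.1]
width: 0.697
finger_force: 0.0
```

```bash
python3 -c "
from h import *
print([x for x in dir(robot) if x[0]!='_']); o=robot.get_obs(); print({k:np.round(v,4).tolist() for k,v in o.items()})"
```

```text
['PlanningError', 'close_job', 'get_obs', 'grasp_offset']
{'time_s': 2.7, 'joint_pos': [0.7598, -0.0524, -0.2845, 1.6734, -0.0145, 1.5199, -1.1076], 'joint_velocities': [-0.3292, -0.1284, -0.3759, 0.1171, -0.0538, 0.0017, -0.6903], 'tau': [1.8986, -28.0465, 1.587, -31.8764, 0.0385, 0.1346, 0.7422], 'ee_pos': [0.4213, -0.239, 0.3213], 'orientation': [-3.141, 0.0208, 0.0022], 'contact_force': [0.7262, -0.05, 0.1131], 'torque': [0.0038, -0.0353, -0.0186], 'finger_force': 0.0, 'width': 0.6972}
```

{"name": "carry_out", "arguments": {"claw": [-0.4,-0.4,-0.4,-0.4,-0.4,-0.4,-0.4,-0.4,-0.4,-0.4], "offset": [[13,-34.5,0],[13,-34.5,0],[13,-34.5,0],[13,-34.5,0],[13,-34.5,0],[13,-34.5,0],[13,-34.5,0],[13,-34.5,0],[13,-34.5,0],[13,-34.5,0]], "delta_rot": [[0,0,0],[0,0,0],[0,0,0],[0,0,0],[0,0,0],[0,0,0],[0,0,0],[0,0,0],[0,0,0],[0,0,0]]}}

```text
time_s: 3.7
ee_pos: [0.5566, 0.1035, 0.3213]
orientation: [3.141, -0.021, -0.002]
contact_force: [0.9, 0.5, 0.3]
width: 0.695
finger_force: 0.0
```

{"name": "carry_out", "arguments": {"claw": [-0.4,-0.4,-0.4], "offset": [[0,0,10],[0,0,10],[0,0,0]], "delta_rot": [[0,0,0],[0,0,0],[0,0,0]]}}

```text
time_s: 4.0
ee_pos: [0.5555, 0.1005, 0.2998]
orientation: [3.14, -0.025, -0.007]
contact_force: [-0.4, -0.1, -0.1]
width: 0.699
finger_force: 0.0
```

```bash
cat > d.py <<'E'
from h import *
import sys,json
def obs(): 
    o=robot.get_obs(); print('t',o['time_s'],'tcp',np.round(o['ee_pos']*1000,1),'q',np.round(o['joint_pos'],3).tolist(),'w',round(float(o['width']),3),'ff',round(float(o['finger_force']),1),'F',np.round(o['contact_force'],1))
    print('R',np.round(R.from_rotvec(o['orientation']).as_matrix(),3).tolist()); 
    open('fk.txt','a').write(json.dumps([list(map(float,o['joint_pos'])),list(map(float,o['ee_pos'])),list(map(float,o['orientation']))])+'\n')
    return o
if __name__=='__main__':
    obs()
    if len(sys.argv)>1: s=snapshot(sys.argv[1]); save(s,sys.argv[2]); np.savez(sys.argv[2]+'.npz',**s)
E
python3 d.py wrist w1
python3 - <<'E'
from h import *
s=dict(np.load('w1.npz')); s={k:(v.item() if v.ndim==0 else v) for k,v in s.items()}
print(np.round(s['extrinsics'],3).tolist())
for q in ['pin_grip','notch','bore']: print(q,[(r['position'],round(r['p'],2),np.round(atz(s,*r['position'],.212 if q=='pin_grip' else .19),4)) for r in place_of(q,'wrist')])
m=cut_out('pin','wrist')
for r in m[:2]: print('pin',r['p'],r['position'],r['pixels'].sum())
E
```

```text
t 4.0 tcp [555.5 100.5 299.8] q [0.361, 0.164, -0.663, 1.522, 0.101, 1.495, -1.891] w 0.699 ff 0.0 F [-0.4 -0.1 -0.1]
R [[1.0, -0.016, -0.004], [-0.016, -1.0, -0.002], [-0.004, 0.002, -1.0]]
[[-0.016, 0.956, 0.291, 0.636], [-1.0, -0.015, -0.004, 0.1], [0.001, -0.292, 0.957, 0.461], [0.0, 0.0, 0.0, 1.0]]
pin_grip [([315.0, 246.0], 0.63, array([0.5586, 0.1045, 0.212 ]))]
notch [([238.4, 252.7], 0.85, array([0.5468, 0.1699, 0.19  ]))]
bore [([315.7, 237.7], 0.86, array([0.559 , 0.1042, 0.19  ]))]
pin 0.9 [316.9, 239.4] 1002
pin 0.52 [102.4, 291.2] 960
```

View pics/w1.png

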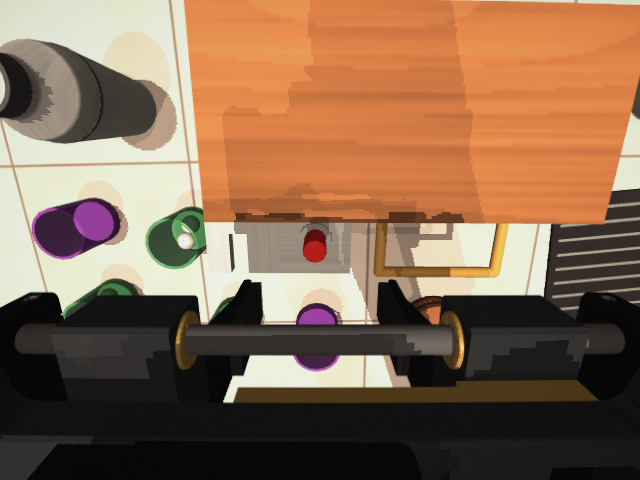

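The wrist view shows the knob at (315,246) between the fingers, the notch at (238,253) and the handle at (440,270). The measured points agree with the top view.

{"name": "carry_out", "arguments": {"claw": [-0.4,-0.4,-0.4,-0.4,-0.4,-0.4], "offset": [[3,-3,0],[0,0,25],[0,0,25],[0,0,25],[0,0,10],[0,0,0]], "delta_rot": [[0,0,0],[0,0,0],[0,0,0],[0,0,0],[0,0,0],[0,0,0]]}}

```text
time_s: 4.85
ee_pos: [0.5591, 0.105, 0.2164]
orientation: [3.141, -0.024, -0.004]
contact_force: [-0.5, -0.6, 1.2]
width: 0.7
finger_force: 0.0
```

```bash
python3 d.py
```

```text
t 4.85 tcp [559.1 105.  216.4] q [0.35, 0.208, -0.663, 1.645, 0.131, 1.336, -1.92] w 0.7 ff 0.0 F [-0.5 -0.6  1.2]
R [[1.0, -0.015, -0.002], [-0.015, -1.0, -0.0], [-0.002, 0.0, -1.0]]
```

{"name": "carry_out", "arguments": {"claw": [-0.4,-0.4,0,1,1,1,1,1], "offset": [[0,1,10],[0,0,6],[0,0,0],[0,0,0],[0,0,0],[0,0,0],[0,0,0],[0,0,0]], "delta_rot": [[0,0,0],[0,0,0],[0,0,0],[0,0,0],[0,0,0],[0,0,0],[0,0,0],[0,0,0]]}}

```text
time_s: 5.65
ee_pos: [0.5598, 0.1042, 0.2017]
orientation: [3.141, -0.024, 0.0]
contact_force: [-0.2, -1.1, 0.3]
width: 0.237
finger_force: 0.0
```

{"name": "carry_out", "arguments": {"claw": [1,1,1,1,1], "offset": [[0,0,-10],[0,0,-20],[0,0,-20],[0,0,-10],[0,0,0]], "delta_rot": [[0,0,0],[0,0,0],[0,0,0],[0,0,0],[0,0,0]]}}

```text
time_s: 6.15
ee_pos: [0.5606, 0.1046, 0.2634]
orientation: [-3.141, 0.024, -0.005]
contact_force: [0.4, 0.5, -1.6]
width: 0.2
finger_force: 30.0
```

```bash
python3 d.py wrist w2
```

```text
t 6.15 tcp [560.6 104.6 263.4] q [0.355, 0.183, -0.665, 1.576, 0.115, 1.419, -1.905] w 0.2 ff 30.0 F [ 0.4  0.5 -1.6]
R [[1.0, -0.015, 0.003], [-0.015, -1.0, 0.0], [0.003, -0.0, -1.0]]
```

View pics/w2.png

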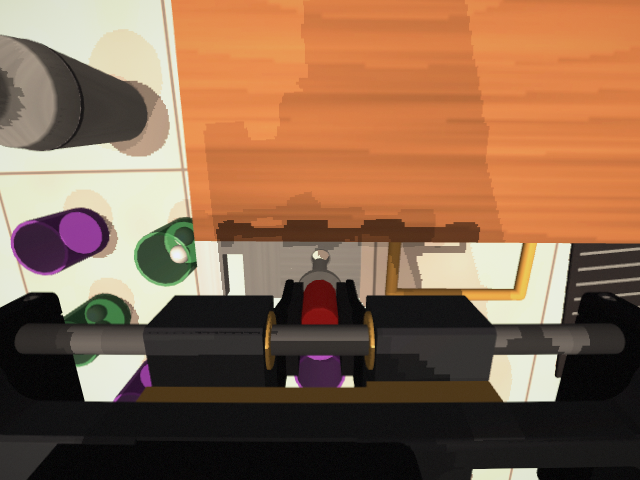

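The pin is gripped and lifted: knob at (318,300), shank tip at (320,256). I'll check the tip height and position before moving over the notch.

```bash
python3 - <<'E'
from h import *
s=dict(np.load('w2.npz')); s={k:(v.item() if v.ndim==0 else v) for k,v in s.items()}
for v in range(245,325,6): print(v,np.round(pt(s,320,v)*1000,1), s['pixels'][v,320])
for q in ['notch','bore']: print(q,[(r['position'],round(r['p'],2),np.round(atz(s,*r['position'],.19),4)) for r in place_of(q,'wrist')])
E
```

```text
245 [569.1 104.8 188.8] [109  99  90]
251 [503.7 105.6  -0.8] [164 140 118]
257 [ 4.955e+02  1.058e+02 -1.000e-01] [232 230 199]
263 [565.7 104.9 218.1] [77 71 65]
269 [573.9 104.8 250.6] [77 72 65]
275 [571.1 104.8 252.4] [106  97  87]
281 [569.3 104.9 256.6] [91 13 10]
287 [569.1 104.9 264.1] [92 14 12]
293 [569.4 104.9 272. ] [93 14 11]
299 [569.5 104.9 279. ] [93 14 13]
305 [568.8 104.9 283.8] [91 11 10]
311 [567.6 104.9 287.4] [129  19  15]
317 [564.2 105.  286.7] [129  20  18]
323 [561.4 105.  287.1] [123  18  15]
notch [([233.7, 275.8], 0.81, array([0.5463, 0.1698, 0.19  ]))]
bore [([319.7, 259.8], 0.96, array([0.5581, 0.1052, 0.19  ]))]
```

{"name": "carry_out", "arguments": {"claw": [1,1,1,1,1,1,1], "offset": [[0,0,-8],[-4,-16,0],[-4,-16,0],[-4,-16,0],[-2.5,-16.5,0],[0,0,0],[0,0,0]], "delta_rot": [[0,0,0],[0,0,0],[0,0,0],[0,0,0],[0,0,0],[0,0,0],[0,0,0]]}}

```text
time_s: 7.0
ee_pos: [0.5462, 0.1685, 0.2694]
orientation: [3.141, -0.023, -0.001]
contact_force: [1.1, -0.0, 0.7]
width: 0.194
finger_force: 30.0
```

```bash
python3 d.py wrist w3; python3 - <<'E'
from h import *
s=dict(np.load('w3.npz')); s={k:(v.item() if v.ndim==0 else v) for k,v in s.items()}
for v in range(252,300,4): print(v,np.round(pt(s,320,v)*1000,1), s['pixels'][v,320])
for q in ['notch','bore']: print(q,[(r['position'],round(r['p'],2),np.round(atz(s,*r['position'],.19),4)) for r in place_of(q,'wrist')])
# notch side edges at row band: ledge pixels (z~.19)
P=cloud(s); m=(abs(P[...,2]-.19)<.012)&(P[...,0]<.57)&(P[...,0]>.52)
for x in (.535,.54,.545,.55,.555):
    k=m&(abs(P[...,0]-x)<.0015); ys=np.sort(P[k][:,1]); g=np.diff(ys); i=np.where(g>.006)[0]; print(x,[(round(ys[j]*1e3,1),round(ys[j+1]*1e3,1)) for j in i])
cv2.imwrite('pics/w3c.png',cv2.resize(s['pixels'][200:360,220:420,::-1],None,fx=4,fy=3.7))
E
```

```text
t 7.0 tcp [546.2 168.5 269.4] q [0.272, 0.194, -0.707, 1.559, 0.127, 1.436, -2.029] w 0.194 ff 30.0 F [ 1.1 -0.   0.7]
R [[1.0, -0.015, -0.0], [-0.015, -1.0, -0.001], [-0.0, 0.001, -1.0]]
252 [485.1 169.3   0. ] [163 138 117]
256 [ 4.793e+02  1.694e+02 -3.000e-01] [238 235 207]
260 [551.6 168.8 219.5] [77 71 64]
264 [551.1 168.8 226. ] [76 71 63]
268 [551.6 168.8 234.5] [77 71 64]
272 [558.6 168.7 258.9] [106  98  88]
276 [556.3 168.8 259.1] [108  98  90]
280 [554.8 168.8 261.1] [92 12 13]
284 [555.3 168.8 267.6] [91  9  8]
288 [555.2 168.8 272.5] [93 14 12]
292 [555.3 168.8 277.4] [93 14 11]
296 [554.3 168.8 279.9] [93 15 12]
notch []
bore [([405.7, 239.1], 0.66, array([0.5566, 0.105 , 0.19  ])), ([526.9, 272.0], 0.42, array([0.5289, 0.0097, 0.19  ]))]
0.535 [(np.float64(162.8), np.float64(178.1))]
0.54 [(np.float64(162.7), np.float64(178.0))]
0.545 [(np.float64(162.6), np.float64(177.9))]
0.55 [(np.float64(162.5), np.float64(177.7))]
0.555 [(np.float64(162.0), np.float64(177.6))]
```

View pics/w3c.png

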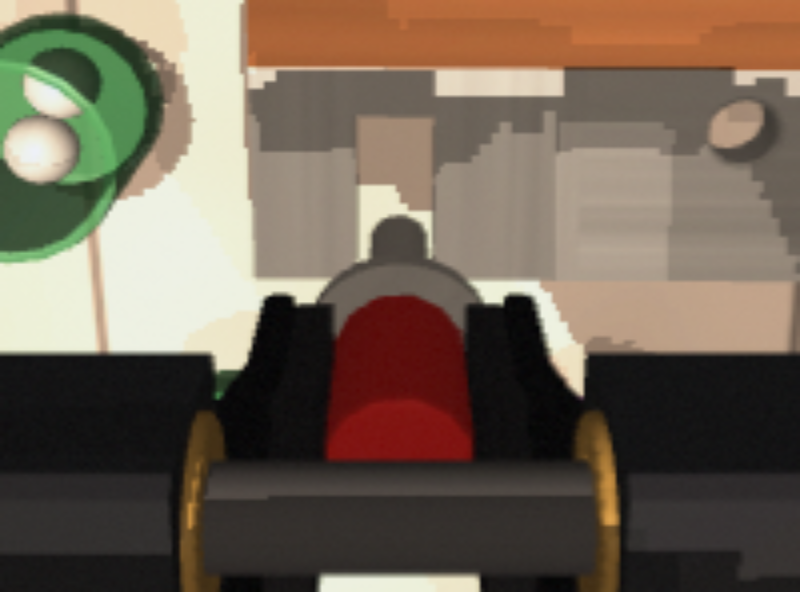

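The notch is seen at crop columns 358–432 and the shank tip at 399. The pin must go 1.2 mm more to +y, then down about 65 mm.

{"name": "carry_out", "arguments": {"claw": [1,1,1,1,1,1], "offset": [[0.5,-1.2,0],[0,0,12],[0,0,12],[0,0,12],[0,0,0],[0,0,0]], "delta_rot": [[0,0,0],[0,0,0],[0,0,0],[0,0,0],[0,0,0],[0,0,0]]}}

```text
time_s: 7.75
ee_pos: [0.5465, 0.17, 0.2329]
orientation: [3.141, -0.024, -0.002]
contact_force: [0.1, -0.2, 0.3]
width: 0.195
finger_force: 30.0
```

{"name": "carry_out", "arguments": {"claw": [1,1,1,1,1], "offset": [[0,0,8],[0,0,8],[0,0,6],[0,0,4],[0,0,0]], "delta_rot": [[0,0,0],[0,0,0],[0,0,0],[0,0,0],[0,0,0]]}}

```text
time_s: 8.25
ee_pos: [0.5464, 0.1699, 0.2067]
orientation: [3.141, -0.024, -0.002]
contact_force: [-0.2, -0.1, -0.4]
width: 0.202
finger_force: 30.0
```

{"name": "carry_out", "arguments": {"claw": [1,1,1], "offset": [[0,0,2],[0,0,1],[0,0,0]], "delta_rot": [[0,0,0],[0,0,0],[0,0,0]]}}

```text
time_s: 8.55
ee_pos: [0.5468, 0.1701, 0.2046]
orientation: [3.141, -0.024, 0.0]
contact_force: [0.3, -0.2, -0.6]
width: 0.195
finger_force: 30.0
```

{"name": "carry_out", "arguments": {"claw": [1,0.5,0,-0.4,-0.4,-0.4], "offset": [[0,0,0],[0,0,0],[0,0,0],[0,0,0],[0,0,0],[0,0,0]], "delta_rot": [[0,0,0],[0,0,0],[0,0,0],[0,0,0],[0,0,0],[0,0,0]]}}

```text
time_s: 9.15
ee_pos: [0.5468, 0.1701, 0.2046]
orientation: [3.141, -0.024, 0.0]
contact_force: [0.3, 0.6, 0.1]
width: 0.528
finger_force: 0.0
```

{"name": "carry_out", "arguments": {"claw": [-0.4,-0.4,-0.4,-0.4,-0.4], "offset": [[0,0,-15],[0,0,-25],[0,0,-25],[0,0,-15],[0,0,0]], "delta_rot": [[0,0,0],[0,0,0],[0,0,0],[0,0,0],[0,0,0]]}}

```text
time_s: 9.65
ee_pos: [0.548, 0.1708, 0.2875]
orientation: [-3.14, 0.024, -0.008]
contact_force: [0.6, 0.1, 0.8]
width: 0.699
finger_force: 0.0
```

```bash
python3 d.py wrist w4; python3 - <<'E'
from h import *
s=dict(np.load('w4.npz')); s={k:(v.item() if v.ndim==0 else v) for k,v in s.items()}
for q in ['pin_grip','bin_handle','notch']: print(q,[(r['position'],round(r['p'],2),np.round(atz(s,*r['position'],{'pin_grip':.212,'notch':.19,'bin_handle':.165}[q]),4)) for r in place_of(q,'wrist')])
P=cloud(s); h=s['pixels'].astype(int); m=(h[...,0]>h[...,1]+50)&(h[...,1]<60)&(P[...,2]>.18)&(P[...,2]<.26); print('red',m.sum(),P[m].mean(0),P[m][:,2].max(),np.percentile(P[m][:,1],[2,98]),np.percentile(P[m][:,2],[2,98]))
m=(P[...,2]>.14)&(P[...,2]<.18)&(P[...,0]>.49)&(P[...,0]<.55)&(P[...,1]<.06)&(P[...,1]>-.08); p=P[m]*1000; print('bar',len(p),np.percentile(p,[3,50,97],axis=0).round(1))
E
```

```text
t 9.65 tcp [548.  170.8 287.5] q [0.27, 0.189, -0.709, 1.528, 0.124, 1.465, -2.029] w 0.699 ff 0.0 F [0.6 0.1 0.8]
R [[1.0, -0.015, 0.005], [-0.015, -1.0, 0.001], [0.005, -0.001, -1.0]]
pin_grip [([318.5, 260.2], 0.97, array([0.5445, 0.1725, 0.212 ])), ([318.6, 243.1], 0.48, array([0.5577, 0.1722, 0.212 ]))]
bin_handle [([518.5, 267.4], 0.85, array([ 0.5185, -0.0074,  0.165 ]))]
notch [([320.8, 247.4], 0.79, array([0.5477, 0.1706, 0.19  ]))]
red 688 [0.55006462 0.17104742 0.2212379 ] 0.2286944008874474 [0.16347837 0.17896909] [0.19762498 0.22807397]
bar 2226 [[512.5 -65.3 162. ]
 [519.8 -11.3 166.8]
 [547.8  50.4 168.6]]
```

View pics/w4.png

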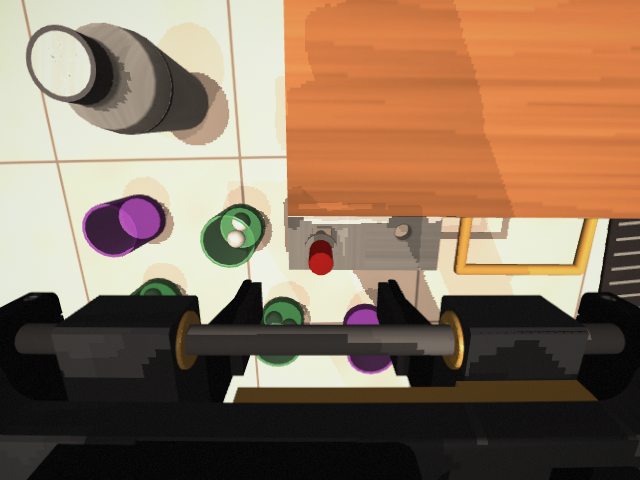

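The pin hangs in the notch at (320,255), knob top at z 0.229, so its collar is on the ledge. The bore at (403,231) is free. Now the handle, whose bar runs from (460,268) to (585,268).

{"name": "carry_out", "arguments": {"claw": [-0.2,-0.2,-0.2,-0.2,-0.2,-0.2,-0.2,-0.2,-0.2,-0.2], "offset": [[0,0,0],[0,0,0],[0,0,0],[0,0,0],[0,0,0],[0,0,0],[0,0,0],[0,0,0],[0,0,0],[0,0,0]], "delta_rot": [[0,0,-8.5],[0,0,-8.5],[0,0,-8.5],[0,0,-8.5],[0,0,-8.5],[0,0,-8.5],[0,0,-8.5],[0,0,-8.5],[0,0,-8.5],[0,0,-8.5]]}}

```text
time_s: 10.85
ee_pos: [0.5462, 0.1698, 0.2831]
orientation: [-2.325, -2.111, 0.003]
contact_force: [0.0, -0.3, 0.2]
width: 0.597
finger_force: 0.0
```

{"name": "carry_out", "arguments": {"claw": [-0.2,-0.2,-0.2,-0.2,-0.2,-0.2,-0.2], "offset": [[0,0,0],[-36,-6,0],[-36,-6,0],[-36,-6,0],[-36,-6,0],[-38,-6,0],[0,0,0]], "delta_rot": [[0,0,-5],[0,0,0],[0,0,0],[0,0,0],[0,0,0],[0,0,0],[0,0,0]]}}

```text
time_s: 11.55
ee_pos: [0.5126, -0.0187, 0.283]
orientation: [2.25, 2.193, -0.007]
contact_force: [0.8, 0.3, 0.5]
width: 0.598
finger_force: 0.0
```

```bash
python3 d.py
```

```text
t 11.55 tcp [512.6 -18.7 283. ] q [0.724, 0.043, -0.756, 1.666, 0.033, 1.447, -0.062] w 0.598 ff 0.0 F [0.8 0.3 0.5]
R [[0.026, 1.0, -0.003], [1.0, -0.026, -0.003], [-0.003, -0.003, -1.0]]
```

{"name": "carry_out", "arguments": {"claw": [-0.2,-0.2,-0.2,-0.2,-0.2,-0.2], "offset": [[6,5,0],[0,0,35],[0,0,35],[0,0,35],[0,0,31],[0,0,0]], "delta_rot": [[0,0,0],[0,0,0],[0,0,0],[0,0,0],[0,0,0],[0,0,0]]}}

```text
time_s: 12.15
ee_pos: [0.5157, -0.0029, 0.1441]
orientation: [-2.229, -2.203, 0.007]
contact_force: [-0.4, 0.5, -1.1]
width: 0.597
finger_force: 0.0
```

{"name": "carry_out", "arguments": {"claw": [0.5,1,1,1,1,1], "offset": [[0,0,0],[0,0,0],[0,0,0],[0,0,0],[0,0,0],[0,0,0]], "delta_rot": [[0,0,0],[0,0,0],[0,0,0],[0,0,0],[0,0,0],[0,0,0]]}}

```text
time_s: 12.75
ee_pos: [0.5186, -0.0056, 0.1489]
orientation: [-2.239, -2.204, 0.001]
contact_force: [-2.4, 1.5, 0.9]
width: 0.142
finger_force: 1.1
```

```bash
python3 d.py
```

```text
t 12.75 tcp [518.6  -5.6 148.9] q [0.679, 0.156, -0.774, 1.847, 0.118, 1.186, -0.149] w 0.142 ff 1.1 F [-2.4  1.5  0.9]
R [[0.016, 1.0, -0.001], [1.0, -0.016, -0.0], [-0.001, -0.001, -1.0]]
```

{"name": "carry_out", "arguments": {"claw": [1,1,1,1,1,1,1,1,1,1], "offset": [[0,0,0],[0,0,0],[0,-7.1,2.8],[0,-7.1,2.9],[0,-6.8,3.5],[0,-6.8,3.6],[0,-6.4,4.2],[0,-6.4,4.3],[0,0,0],[0,0,0]], "delta_rot": [[0,0,0],[0,0,0],[0,0,0],[0,0,0],[0,0,0],[0,0,0],[0,0,0],[0,0,0],[0,0,0],[0,0,0]]}}

```text
time_s: 13.75
ee_pos: [0.4808, -0.0048, 0.1285]
orientation: [2.236, 2.202, 0.006]
contact_force: [4.5, -0.1, 4.6]
width: 0.102
finger_force: 30.0
```

```bash
python3 d.py
```

```text
t 13.75 tcp [480.8  -4.8 128.5] q [0.713, 0.073, -0.777, 1.959, 0.057, 1.126, -0.103] w 0.102 ff 30.0 F [ 4.5 -0.1  4.6]
R [[0.015, 1.0, 0.005], [1.0, -0.015, -0.0], [-0.0, 0.005, -1.0]]
```

{"name": "carry_out", "arguments": {"claw": [1,1,1,1,1,1,1,1,1,1], "offset": [[0,-6,4.8],[0,-6,4.8],[0,-5.5,5.4],[0,-5.5,5.4],[0,-5,5.9],[0,-5,5.9],[0,-4.3,6.4],[0,-4.3,6.4],[0,-2,4],[0,0,0]], "delta_rot": [[0,0,0],[0,0,0],[0,0,0],[0,0,0],[0,0,0],[0,0,0],[0,0,0],[0,0,0],[0,0,0],[0,0,0]]}}

```text
time_s: 14.75
ee_pos: [0.4371, -0.0038, 0.0815]
orientation: [2.236, 2.202, 0.003]
contact_force: [-2.1, 3.3, 29.0]
width: 0.102
finger_force: 30.0
```

```bash
python3 d.py
```

```text
t 14.75 tcp [437.1  -3.8  81.5] q [0.727, 0.023, -0.777, 2.101, 0.021, 1.021, -0.076] w 0.102 ff 30.0 F [-2.1  3.3 29. ]
R [[0.015, 1.0, 0.003], [1.0, -0.015, -0.001], [-0.001, 0.003, -1.0]]
```

{"name": "carry_out", "arguments": {"claw": [0.55,0.55,0.55,0.55,0.55,0.55,0.55,0.55,0.55], "offset": [[0,0,-2],[0,0,0],[0,0,0],[0,0,-15],[0,0,-20],[0,0,-30],[0,0,-40],[0,0,-40],[0,0,0]], "delta_rot": [[0,0,0],[0,0,0],[0,0,0],[0,0,0],[0,0,0],[0,0,0],[0,0,0],[0,0,0],[0,0,0]]}}

```text
time_s: 15.65
ee_pos: [0.4359, -0.0046, 0.2285]
orientation: [2.237, 2.201, 0.002]
contact_force: [0.2, -0.2, 0.3]
width: 0.222
finger_force: 0.0
```

```bash
python3 d.py scene s1; python3 - <<'E'
from h import *
s=dict(np.load('s1.npz')); s={k:(v.item() if v.ndim==0 else v) for k,v in s.items()}
for q in ['bin_handle','bin_in']: print(q,[(r['position'],round(r['p'],2),np.round(pt(s,*r['position']),3)) for r in place_of(q,'scene')])
t=snapshot('top'); save(t,'t1'); np.savez('t1.npz',**t); P=cloud(t)
m=(P[...,0]>.4)&(P[...,0]<.56)&(P[...,1]>-.08)&(P[...,1]<.07)&(P[...,2]<.18)
for q in ['bin_handle','bin_in','tumbler_a_mid']: print(q,[(r['position'],round(r['p'],2),np.round(pt(t,*r['position']),3)) for r in place_of(q,'top')])
import json
rows=[json.loads(l) for l in open('fk.txt')]; print(len(rows))
E
```

```text
t 15.65 tcp [435.9  -4.6 228.5] q [0.76, -0.157, -0.726, 1.917, -0.105, 1.34, 0.048] w 0.222 ff 0.0 F [ 0.2 -0.2  0.3]
R [[0.016, 1.0, 0.003], [1.0, -0.016, -0.002], [-0.002, 0.003, -1.0]]
bin_handle [([341.8, 243.7], 0.86, array([ 0.439, -0.002,  0.101])), ([459.2, 362.5], 0.35, array([0.438, 0.423, 0.079])), ([349.8, 246.6], 0.26, array([ 0.385, -0.038,  0.038]))]
bin_in []
bin_handle []
bin_in [([332.6, 180.9], 0.82, array([0.588, 0.028, 0.192]))]
tumbler_a_mid [([152.6, 274.6], 0.56, array([0.412, 0.41 , 0.029]))]
10
```

View pics/s1.png

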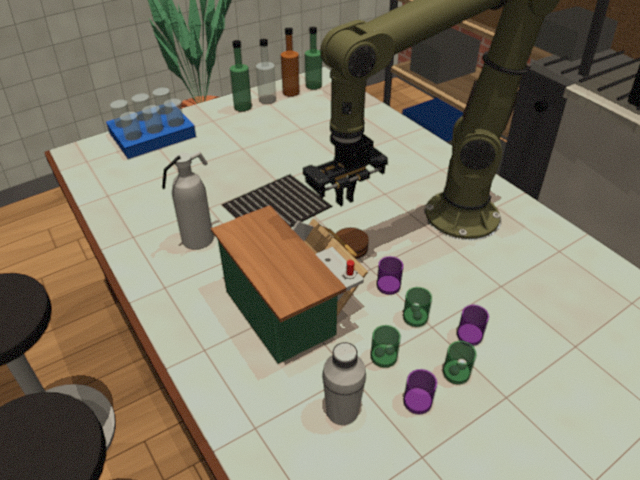

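The scene view shows the bin leaning out at about (340,250), with the handle at z 0.10, so it is at its stop. Next I fit the kinematics to plan the side grasp and pour.

```bash
cat > fk.py <<'E'
from h import *
import json, itertools
from scipy.optimize import least_squares
def T(Rm=np.eye(3),p=(0,0,0)):
    M=np.eye(4); M[:3,:3]=Rm; M[:3,3]=p; return M
rz=lambda a:T(R.from_euler('z',a).as_matrix()); ry=lambda a:T(R.from_euler('y',a).as_matrix())
def fk(q,x,s):
    d1,L1,a1,L2,a2,L3,a3,o7=x
    return rz(s[0]*q[0])@T(p=(0,0,d1))@ry(q[1])@rz(s[1]*q[2])@T(p=(a1,0,L1))@ry(q[3])@T(p=(a2,0,L2))@rz(s[2]*q[4])@ry(q[5])@T(p=(a3,0,L3))@rz(s[3]*q[6]+o7)
def load():
    d=[json.loads(l) for l in open('fk.txt')]
    d.append([[1.129,.3216,-.07,1.4515,.023,1.371,-.057],[.286,-.5835,.2215],[-3.059,-.709,.001]])
    d.append([[0.7598,-0.0524,-0.2845,1.6734,-0.0145,1.5199,-1.1076],[0.4213,-0.239,0.3213],[-3.141,0.0208,0.0022]]); return d
def fit():
    D=load(); best=None
    for s in itertools.product([-1,1],repeat=4):
        for o in (0,np.pi/2,np.pi,-np.pi/2):
            def res(x):
                r=[]
                for q,p,w in D:
                    M=fk(q,x,s); r+=list((M[:3,3]-p)*10); r+=list((R.from_matrix(M[:3,:3]).inv()*R.from_rotvec(w)).as_rotvec())
                return np.array(r)
            f=least_squares(res,[.3,.45,0,.45,0,.4,0,o]); 
            if best is None or f.cost<best[0]: best=(f.cost,f.x,s,np.abs(f.fun).max())
    return best
if __name__=='__main__':
    b=fit(); print(b); json.dump([list(b[1]),list(b[2])],open('fkp.json','w'))
E
python3 fk.py
```

```text
(np.float64(0.23947663980812334), array([ 1.71842844e+00,  5.42176379e-01,  2.41004771e-04,  5.17386481e-01,
       -1.25882173e-02,  1.92270501e+00,  2.36466153e-02,  1.57082359e+00]), (-1, -1, -1, -1), np.float64(0.33058792146427873))
```

```bash
python3 - <<'E'
from fk import *
x,s=json.load(open('fkp.json'))
for q,p,w in load():
    M=fk(q,x,s); print(np.round((M[:3,3]-p)*1000,0),np.round((R.from_matrix(M[:3,:3]).inv()*R.from_rotvec(w)).as_rotvec(),3),np.round(q,2), np.round(p,2))
E
```

```text
[-10.  12.   2.] [-0. -0. -0.] [ 0.36  0.16 -0.66  1.52  0.1   1.49 -1.89] [0.56 0.1  0.3 ]
[-2. 12.  0.] [-0.  0. -0.] [ 0.35  0.21 -0.66  1.65  0.13  1.34 -1.92] [0.56 0.11 0.22]
[ 4. 14.  1.] [-0. -0. -0.] [ 0.36  0.18 -0.67  1.58  0.11  1.42 -1.91] [0.56 0.1  0.26]
[-2. 11.  1.] [-0. -0. -0.] [ 0.27  0.19 -0.71  1.56  0.13  1.44 -2.03] [0.55 0.17 0.27]
[ 5. 14.  1.] [-0.  0. -0.] [ 0.27  0.19 -0.71  1.53  0.12  1.47 -2.03] [0.55 0.17 0.29]
[-10.  15.   2.] [-0. -0. -0.] [ 0.72  0.04 -0.76  1.67  0.03  1.45 -0.06] [ 0.51 -0.02  0.28]
[ 2. 12. -0.] [-0. -0. -0.] [ 0.68  0.16 -0.77  1.85  0.12  1.19 -0.15] [ 0.52 -0.01  0.15]
[ 8. 17. -1.] [-0. -0. -0.] [ 0.71  0.07 -0.78  1.96  0.06  1.13 -0.1 ] [ 0.48 -0.    0.13]
[ 3. 19. -2.] [-0. -0. -0.] [ 0.73  0.02 -0.78  2.1   0.02  1.02 -0.08] [ 0.44 -0.    0.08]
[-8. 30. -2.] [-0. -0. -0.] [ 0.76 -0.16 -0.73  1.92 -0.11  1.34  0.05] [ 0.44 -0.    0.23]
[23.  7. -3.] [-0.  0.  0.] [ 1.13  0.32 -0.07  1.45  0.02  1.37 -0.06] [ 0.29 -0.58  0.22]
[-5. 33.  1.] [ 0. -0. -0.] [ 0.76 -0.05 -0.28  1.67 -0.01  1.52 -1.11] [ 0.42 -0.24  0.32]
```

```bash
cat > fk2.py <<'E'
from h import *
import json
from fk import T,rz,ry,load
from scipy.optimize import least_squares
s=[-1,-1,-1,-1]
def fk(q,x):
    d1,L1,L2,L3=x[:4]; O=np.array(x[4:13]).reshape(3,3)  # O: offsets
    a0,b0,a1,b1,a2,b2,a3,b3,_=x[4:13]
    M=rz(-q[0])@T(p=(a0,b0,d1))@ry(q[1])@rz(-q[2])@T(p=(a1,b1,L1))@ry(q[3])@T(p=(a2,b2,L2))@rz(-q[4])@ry(q[5])@T(p=(a3,b3,L3))@rz(-q[6]+np.pi/2)
    return M
def fit():
    D=load()
    def res(x):
        r=[]
        for q,p,w in D: r+=list((fk(q,x)[:3,3]-p)*1000)
        return np.array(r+list((np.array(x[4:])*5))+[(x[3]-.42)*5])
    return least_squares(res,[.3,.5,.5,.42]+[0]*9)
if __name__=='__main__':
    f=fit(); print(np.round(f.x,4)); n=len(load())*3; print(np.round(f.fun[:n].reshape(-1,3),1)); json.dump(list(f.x),open('fk2.json','w'))
E
python3 fk2.py
```

```text
[ 2.623e-01  4.681e-01  5.131e-01  3.818e-01  2.000e-04 -1.600e-02
  5.000e-04 -5.000e-03 -0.000e+00 -5.000e-03  5.000e-04 -5.000e-04
  0.000e+00]
[[-0.  -0.  -0. ]
 [ 0.  -0.  -0. ]
 [ 0.1  0.  -0. ]
 [ 0.  -0.  -0. ]
 [ 0.1  0.  -0. ]
 [-0.1 -0.   0. ]
 [-0.  -0.   0. ]
 [ 0.   0.   0. ]
 [-0.   0.   0. ]
 [-0.   0.1 -0. ]
 [-0.1  0.   0. ]
 [ 0.1 -0.   0. ]]
```

```bash
cat > plan.py <<'E'
from h import *
import json
from fk2 import fk
X=json.load(open('fk2.json'))
LO=np.array([-2.86,-.3,-1.38,.06,-1.56,.09,-2.69]); HI=np.array([2.86,2.09,1.24,2.45,4.7,2.05,2.69])
from scipy.optimize import least_squares
G=.0187
def tool(psi,al,roll=0,flip=0):
    "psi heading deg, al pitch below horizontal; roll about tool z; flip: tool x up(0)/down(180)"
    p,a=np.radians([psi,al]); z=np.array([np.cos(a)*np.cos(p),np.cos(a)*np.sin(p),-np.sin(a)])
    y=np.array([-np.sin(p),np.cos(p),0]); x=np.cross(y,z)
    return np.column_stack([x,y,z])@R.from_euler('z',roll+flip,degrees=True).as_matrix()
def ik(c,Rm,seeds,w=None):
    "grasp point c, rotation -> list of q within limits"
    tcp=np.array(c)+G*Rm[:,2]; out=[]
    for s in seeds:
        def res(q):
            M=fk(q,X); e=R.from_matrix(Rm.T@M[:3,:3]).as_rotvec()
            return np.r_[(M[:3,3]-tcp)*10,e*2,(q-s)*1e-3]
        f=least_squares(res,np.clip(s,LO+1e-3,HI-1e-3),bounds=(LO+.03,HI-.03),max_nfev=60)
        if np.abs(f.fun[:6]).max()<.03: out.append(f.x)
    return out
# gripper sample points in tool frame rel. grasp point
def box(x,y,z,n=5): return np.stack(np.meshgrid(np.linspace(*x,n),np.linspace(*y,9),np.linspace(*z,n)),-1).reshape(-1,3)
def gpts(open_=.087):
    h=open_/2
    return np.r_[box((-.0095,.0095),(h,h+.015),(-.051,.019)),box((-.0095,.0095),(-h-.015,-h),(-.051,.019)),
      box((-.0375,.0375),(-.095,.095),(-.13,-.051)),box((-.045,.045),(-.045,.045),(-.32,-.13))]
CYL={'t1':(.521,.278,.032,.078),'t2':(.415,.403,.032,.078),'t3':(.384,.228,.032,.078),'p1':(.535,.41,.032,.078),'p2':(.314,.343,.032,.078),'p3':(.371,.107,.032,.078),
 'sh':(.655,.312,.043,.205),'si':(.675,-.30,.06,.285),'co':(.368,-.068,.048,.036),'pin':(.547,.17,.013,.229)}
BOX={'house':((.57,.76),(-.145,.2),(0,.192)),'ledge':((.525,.572),(.07,.198),(.176,.192)),'bin':((.432,.572),(-.09,.145),(0,.176))}
def clear(c,Rm,skip=(),op=.087,verbose=False):
    P=np.array(c)+gpts(op)@Rm.T; d={'table':P[:,2].min()}
    for k,(x,y,r,h) in CYL.items():
        if k in skip: continue
        rad=np.hypot(P[:,0]-x,P[:,1]-y)-r; dz=P[:,2]-h; d[k]=np.where((rad<0)|(dz<0),np.maximum(rad,dz),np.hypot(rad,dz)).min()
    for k,b in BOX.items():
        if k in skip: continue
        b=np.array(b); q=np.maximum(b[:,0]-P,P-b[:,1]); d[k]=np.where((q>0).any(1),np.linalg.norm(np.maximum(q,0),axis=1),q.max(1)).min()
    k=min(d,key=d.get); return d[k],k
E
cat > srch.py <<'E'
from plan import *
seeds=[np.array([a,.5,c,1.5,e,1.5,g]) for a in (-.8,0.,.5) for c in (-.7,0,.6) for e in (-1.2,1.5,3.1) for g in (-1.5,1.5)]
for t in ('t1','t2','t3'):
    c=[*CYL[t][:2],.045]; print(t)
    for al in (20,30,40):
        row=[]
        for psi in range(-180,180,15):
            Rm=tool(psi,al); cl,k=clear(c,Rm,(t,))
            if cl<.004: continue
            for fl in (0,180):
                S=ik(c,tool(psi,al,0,fl),seeds[::2])
                if S: row.append((psi,fl,round(cl*1000),k,np.round(S[0],1).tolist(),len(S)))
        for r in row: print(al,r)
E
time python3 srch.py
```

```text
t1
t2
20 (-90, 0, 11, 'p1', [-1.3, 1.2, 0.4, 1.0, 0.3, 2.0, -0.9], 26)
20 (-90, 180, 11, 'p1', [-1.3, 1.2, 0.4, 1.0, 0.3, 2.0, 2.2], 3)
20 (-75, 0, 24, 'p2', [-1.1, 1.1, -0.1, 1.2, 0.7, 2.0, -1.1], 24)
20 (-75, 180, 24, 'p2', [-1.0, 1.1, -0.2, 1.2, 0.8, 2.0, 2.0], 2)
20 (-60, 0, 17, 'p2', [-1.1, 1.0, -0.3, 1.4, 1.0, 1.9, -1.1], 23)
20 (-60, 180, 17, 'p2', [-1.0, 1.0, -0.4, 1.4, 1.0, 1.9, 2.0], 3)
30 (-90, 0, 10, 'p1', [-1.0, 1.0, -0.1, 1.1, 0.5, 2.0, -1.2], 26)
30 (-90, 180, 10, 'p1', [-0.9, 1.0, -0.3, 1.1, 0.6, 2.0, 1.9], 2)
30 (-75, 0, 24, 'p2', [-1.0, 0.9, -0.2, 1.3, 0.7, 1.9, -1.1], 25)
30 (-75, 180, 24, 'p2', [-0.9, 1.0, -0.4, 1.3, 0.8, 1.9, 1.9], 3)
30 (-60, 0, 14, 'p2', [-1.0, 0.9, -0.3, 1.5, 0.9, 1.8, -1.1], 24)
30 (-60, 180, 14, 'p2', [-0.8, 0.9, -0.6, 1.5, 1.0, 1.9, 2.0], 3)
40 (-90, 0, 9, 'p1', [-1.0, 0.9, -0.2, 1.2, 0.5, 1.8, -1.2], 26)
40 (-90, 180, 9, 'p1', [-0.7, 1.0, -0.6, 1.2, 0.8, 2.0, 1.8], 3)
40 (-75, 0, 24, 'p2', [-0.9, 0.8, -0.3, 1.4, 0.7, 1.7, -1.1], 26)
40 (-75, 180, 24, 'p2', [-0.7, 1.0, -0.7, 1.4, 0.9, 1.9, 1.9], 3)
40 (-60, 0, 14, 'p2', [-0.9, 0.8, -0.5, 1.5, 0.9, 1.7, -1.1], 24)
40 (-60, 180, 14, 'p2', [-0.6, 0.9, -0.8, 1.5, 1.1, 1.8, 2.0], 3)
t3
40 (-135, 0, 5, 'p2', [-0.4, 0.8, -0.3, 1.5, 0.2, 1.8, -1.6], 26)
40 (-135, 180, 5, 'p2', [-0.1, 1.0, -0.8, 1.5, 0.5, 1.9, 1.3], 5)
40 (-75, 0, 5, 'p2', [-0.8, 0.6, -0.3, 1.9, 0.7, 1.5, -1.2], 26)
40 (-75, 180, 5, 'p2', [-0.3, 0.8, -0.9, 1.8, 1.0, 1.8, 1.7], 2)
40 (-60, 0, 9, 'p2', [-0.8, 0.5, -0.4, 2.0, 0.8, 1.4, -1.1], 24)
40 (-60, 180, 9, 'p2', [-0.3, 0.7, -1.0, 2.0, 1.1, 1.7, 1.8], 2)
40 (-45, 0, 6, 'p2', [-0.6, 0.5, -0.6, 2.1, 1.0, 1.4, -1.1], 22)
40 (-45, 180, 6, 'p2', [-0.1, 0.9, -1.3, 2.1, 1.3, 1.8, 1.9], 1)
real	0m26.589s
user	0m26.980s
sys	0m0.078s
```

```bash
cat > srch2.py <<'E'
from plan import *
seeds=[np.array([a,.8,c,1.5,.8,1.7,-1.1]) for a in (-1,-.5) for c in (-.4,.2)]
for t,skip in (('t1',('t1',)),('t1',('t1','t2')),('t3',('t3',)),('t3',('t3','t2')),('t3',('t3','t2','t1'))):
  for z in (.05,.06):
    c=[*CYL[t][:2],z]; print(t,skip,z)
    for al in (30,40,50):
        for psi in range(-180,180,10):
            cl,k=clear(c,tool(psi,al),skip,.080)
            if cl<.006: continue
            S=ik(c,tool(psi,al),seeds)
            if S: print('  ',al,psi,round(cl*1000),k,np.round(S[0],1).tolist())
E
python3 srch2.py
```

```text
t1 ('t1',) 0.05
   40 10 14 pin [0.1, 0.3, -0.9, 2.4, 2.0, 0.7, -0.8]
   50 -10 17 p1 [-0.6, 0.2, -0.3, 2.2, 1.2, 0.7, -0.5]
   50 0 12 t2 [-0.6, 0.2, -0.3, 2.3, 1.3, 0.6, -0.4]
   50 10 6 pin [-0.6, 0.1, -0.2, 2.3, 1.4, 0.4, -0.3]
t1 ('t1',) 0.06
   40 -70 8 sh [-0.7, 0.7, -0.3, 1.6, 0.8, 1.6, -1.0]
   40 -10 11 t3 [-0.7, 0.3, -0.3, 2.3, 1.5, 0.9, -0.8]
   40 0 9 t2 [-0.7, 0.2, -0.3, 2.4, 1.6, 0.7, -0.8]
   40 10 14 pin [0.0, 0.2, -0.9, 2.4, 1.9, 0.6, -0.7]
   50 -60 12 p1 [-0.6, 0.6, -0.5, 1.7, 0.9, 1.4, -0.9]
   50 -20 10 p1 [-0.4, 0.3, -0.5, 2.1, 1.1, 0.9, -0.5]
   50 -10 23 p1 [-0.6, 0.2, -0.3, 2.2, 1.2, 0.7, -0.4]
   50 0 17 t2 [-0.6, 0.1, -0.3, 2.3, 1.3, 0.6, -0.3]
   50 10 6 pin [-0.6, 0.1, -0.2, 2.3, 1.3, 0.4, -0.2]
t1 ('t1', 't2') 0.05
   40 0 12 t3 [-0.7, 0.2, -0.3, 2.4, 1.7, 0.7, -0.8]
   40 10 14 pin [0.1, 0.3, -0.9, 2.4, 2.0, 0.7, -0.8]
   50 -10 17 p1 [-0.6, 0.2, -0.3, 2.2, 1.2, 0.7, -0.5]
   50 0 20 pin [-0.6, 0.2, -0.3, 2.3, 1.3, 0.6, -0.4]
   50 10 6 pin [-0.6, 0.1, -0.2, 2.3, 1.4, 0.4, -0.3]
t1 ('t1', 't2') 0.06
   40 -70 8 sh [-0.7, 0.7, -0.3, 1.6, 0.8, 1.6, -1.0]
[... 4653 characters left out ...]
 [-0.8, 0.4, -0.4, 2.1, 0.9, 1.4, -1.1]
   40 -40 12 p2 [-0.8, 0.3, -0.4, 2.2, 1.0, 1.3, -1.0]
   40 -30 8 p2 [-0.7, 0.3, -0.5, 2.3, 1.1, 1.2, -1.0]
   50 -140 13 bin [-0.5, 0.6, -0.2, 1.6, 0.1, 1.6, -1.6]
   50 -100 8 p2 [-0.6, 0.5, -0.3, 1.7, 0.4, 1.5, -1.3]
   50 -90 15 p2 [-0.7, 0.5, -0.3, 1.8, 0.5, 1.5, -1.2]
   50 -80 23 p2 [-0.7, 0.5, -0.3, 1.9, 0.6, 1.4, -1.1]
   50 -70 29 p2 [-0.7, 0.4, -0.4, 2.0, 0.7, 1.4, -1.0]
   50 -60 31 p2 [-0.7, 0.3, -0.4, 2.0, 0.7, 1.3, -1.0]
   50 -50 30 p2 [-0.8, 0.3, -0.4, 2.1, 0.8, 1.2, -0.9]
   50 -40 25 p2 [-0.7, 0.2, -0.4, 2.2, 0.8, 1.1, -0.8]
   50 -30 17 p2 [-0.7, 0.1, -0.5, 2.3, 0.9, 1.0, -0.7]
   50 -20 12 p2 [-0.7, 0.1, -0.4, 2.4, 1.0, 0.9, -0.6]
```

```bash
cat > pour.py <<'E'
from plan import *
seeds=[np.array([a,.5,c,1.7,e,1.5,1.1]) for a in (-.6,-.1,.4) for c in (-.7,-.1) for e in (.7,1.3)]
def cupoff(ag,ap,psi,rho):
    Rg=tool(0,ag); c=Rg.T@np.array([0,0,1.]); a=tool(psi,ap,rho)@c
    d=-np.array([0,0,1.]); d=d-(d@a)*a; d/=np.linalg.norm(d); return a,39e-3*a+20e-3*d
if __name__=='__main__':
  for ag,dz in ((40,.02),(45,.02)):
    for ap in (0,10,20):
      for rho in (-120,-140,-160):
        for psi in (-120,-105,-90,-75,-60,-45):
            Rm=tool(psi,ap,rho); a,off=cupoff(ag,ap,psi,rho)
            if a[2]>-.35: continue
            for z in (.24,.26,.28,.3):
                c=np.array([.512,.03,z+0])-np.r_[off[:2],0]; c2=c+0
                cl,k=clear(c,Rm,(),.064)
                if cl>.012:
                    S=ik(c,Rm,seeds[::2])
                    if S: print(ag,ap,rho,psi,z,'cl',round(cl*1000),k,'tilt',round(np.degrees(np.arccos(a[2]))),'mouth',np.round(a,2),'c',np.round(c,3),np.round(S[0],2).tolist()); break
E
python3 pour.py
```

```text
40 0 -120 -90 0.3 cl 23 bin tilt 113 mouth [ 0.66  0.64 -0.38] c [0.492 0.01  0.3  ] [-0.75, 0.56, 0.07, 1.79, 1.03, 2.02, 1.2]
40 0 -120 -75 0.3 cl 23 bin tilt 113 mouth [ 0.47  0.79 -0.38] c [0.497 0.006 0.3  ] [-0.5, 0.46, -0.32, 1.97, 1.24, 2.0, 1.14]
40 0 -120 -60 0.3 cl 23 bin tilt 113 mouth [ 0.25  0.89 -0.38] c [0.504 0.003 0.3  ] [-0.47, 0.34, -0.39, 2.17, 1.39, 1.86, 1.13]
40 0 -120 -45 0.3 cl 23 bin tilt 113 mouth [ 0.01  0.92 -0.38] c [0.512 0.002 0.3  ] [-0.42, 0.19, -0.45, 2.37, 1.55, 1.68, 1.12]
40 0 -140 -105 0.3 cl 13 pin tilt 126 mouth [ 0.64  0.49 -0.59] c [0.496 0.018 0.3  ] [-0.96, 0.74, 0.5, 1.58, 0.78, 2.02, 1.71]
40 0 -140 -90 0.28 cl 14 bin tilt 126 mouth [ 0.49  0.64 -0.59] c [0.5   0.014 0.28 ] [-0.71, 0.61, 0.03, 1.76, 1.03, 2.02, 1.52]
40 0 -140 -75 0.28 cl 14 bin tilt 126 mouth [ 0.31  0.75 -0.59] c [0.504 0.012 0.28 ] [-0.5, 0.51, -0.32, 1.95, 1.24, 2.0, 1.46]
40 0 -140 -60 0.28 cl 14 bin tilt 126 mouth [ 0.11  0.8  -0.59] c [0.509 0.01  0.28 ] [-0.49, 0.39, -0.37, 2.16, 1.38, 1.86, 1.44]
40 0 -140 -45 0.28 cl 14 bin tilt 126 mouth [-0.11  0.8  -0.59] c
[... 6818 characters left out ...]
] [-0.74, 0.68, 0.4, 1.45, 0.52, 2.02, 1.96]
45 20 -160 -105 0.24 cl 18 bin tilt 112 mouth [ 0.46  0.8  -0.38] c [0.498 0.005 0.24 ] [-0.37, 0.59, -0.25, 1.6, 0.83, 2.02, 1.8]
45 20 -160 -90 0.24 cl 18 bin tilt 112 mouth [ 0.24  0.89 -0.38] c [0.505 0.003 0.24 ] [-0.31, 0.5, -0.4, 1.77, 0.99, 1.92, 1.84]
45 20 -160 -75 0.24 cl 22 bin tilt 112 mouth [ 0.    0.92 -0.38] c [0.512 0.002 0.24 ] [-0.33, 0.37, -0.43, 1.95, 1.1, 1.76, 1.91]
45 20 -160 -60 0.24 cl 23 bin tilt 112 mouth [-0.24  0.89 -0.38] c [0.519 0.003 0.24 ] [-0.33, 0.22, -0.46, 2.14, 1.22, 1.57, 1.97]
45 20 -160 -45 0.24 cl 21 bin tilt 112 mouth [-0.46  0.8  -0.38] c [0.526 0.005 0.24 ] [-0.33, 0.05, -0.46, 2.32, 1.34, 1.34, 2.03]
```

```bash
cat > det.py <<'E'
from plan import *
import sys
def tumblers(s):
    P=cloud(s); hsv=cv2.cvtColor(s['pixels'],cv2.COLOR_RGB2HSV); out=[]
    m=((P[...,2]>.066)&(P[...,2]<.100)&(P[...,0]>.2)&(P[...,0]<.8)&(P[...,1]>-.55)&(P[...,1]<.6)).astype(np.uint8)
    m=cv2.morphologyEx(m,cv2.MORPH_CLOSE,np.ones((3,3)))
    n,l,st,_=cv2.connectedComponentsWithStats(m)
    for i in range(1,n):
        if st[i,4]<60: continue
        k=(l==i)&(P[...,2]>.066)&(P[...,2]<.1); c,r=cv2.minEnclosingCircle((P[k][:,:2]*1000).astype(np.float32))
        if 26<r<40:
            q=k; out.append((np.round(c,1),round(r,1),'green' if np.median(hsv[q][:,0])<100 else 'purple',round(float(np.median(P[k][:,2])),3)))
    return out
def rows(c,Rm,n,cur=None,claw=-1):
    "print carry_out rows from current pose to grasp point c, rotation Rm"
    o=robot.get_obs()
    if cur is None: p0=np.array(o['ee_pos']); R0=R.from_rotvec(o['orientation']).as_matrix(); 
    else: p0,R0=cur
    p1=np.array(c)+G*Rm[:,2]; w=R.from_matrix(R0.T@Rm).as_rotvec(); 
    M=R0.copy(); out=[]; p=p0.copy()
    for i in range(n):
        tgt=p0+(p1-p0)*(i+1)/n; d=np.round(M.T@(tgt-p)*1000,1); dr=np.round(np.degrees(w/n),2)
        out.append((d.tolist(),dr.tolist())); p=p+M@d/1000; M=M@R.from_rotvec(np.radians(dr)).as_matrix()
    print('off',[x[0] for x in out]); print('rot',out[0][1],'n',n,'err mm',np.round((p-p1)*1000,1),'rowmm',round(np.linalg.norm(p1-p0)*1000/n,1))
    return p,M
if __name__=='__main__':
    s=dict(np.load(sys.argv[1])) if len(sys.argv)>1 else snapshot('top')
    s={k:(v.item() if isinstance(v,np.ndarray) and v.ndim==0 else v) for k,v in s.items()}
    for t in tumblers(s): print(t)
E
python3 det.py t1.npz
python3 - <<'E'
from det import *
Rg=tool(-68,40); g=np.array([.415,.403,.055]); print(clear(g,Rg,('t2',),.082))
pre=g-.10*Rg[:,2]; hi=pre+[0,0,.15]; print(hi,pre,[clear(x,Rg,(),.087) for x in (hi,pre)])
cur=rows(hi,Rg,12); cur=rows(pre,Rg,5,cur); rows(g,Rg,5,cur)
E
```

```text
(array([669.4, 328.3]), 36.2, 'green', 0.083)
(array([535.3, 411. ]), 33.0, 'purple', 0.077)
(array([520.8, 277.6]), 32.2, 'green', 0.078)
(array([415.8, 402.9]), 33.0, 'green', 0.077)
(array([383.8, 227.4]), 32.1, 'green', 0.078)
(array([370.5, 107.1]), 31.9, 'purple', 0.078)
(array([313.9, 342.8]), 32.3, 'purple', 0.077)
(np.float64(0.028122257850834907), 'p2')
[0.38630347 0.4740264  0.26927876] [0.38630347 0.4740264  0.11927876] [(np.float64(0.17860022035325818), 't2'), (np.float64(0.05254893116941808), 't2')]
off [[38.7, -4.1, -2.8], [38.5, -2.8, -5.6], [38.1, -1.6, -8.3], [37.3, -0.2, -11.1], [36.5, 1.1, -13.8], [35.4, 2.4, -16.3], [33.9, 3.8, -18.8], [32.5, 5.1, -21.1], [30.6, 6.4, -23.2], [28.7, 7.7, -25.3], [26.5, 8.9, -27.2], [24.2, 10.2, -28.8]]
rot [-0.85, -4.12, -1.78] n 12 err mm [ 0. -0. -0.] rowmm 39.0
off [[23.0, -0.0, 19.3], [23.0, -0.0, 19.2], [23.0, -0.0, 19.3], [23.0, -0.0, 19.3], [23.0, -0.0, 19.2]]
rot [0.01, 0.01, 0.0] n 5 err mm [-0.  0. -0.] rowmm 30.0
off [[-0.0, 0.0, 20.0], [-0.0, 0.0, 20.0], [-0.0, 0.0, 20.0], [-0.0, 0.0, 20.0], [-0.0, 0.0, 20.0]]
rot [-0.0, 0.0, 0.0] n 5 err mm [-0.  0.  0.] rowmm 20.0
```

{"name": "carry_out", "arguments": {"claw": [-1,-1,-1,-1,-1,-1,-1,-1,-1,-1], "offset": [[38.7,-4.1,-2.8],[38.5,-2.8,-5.6],[38.1,-1.6,-8.3],[37.3,-0.2,-11.1],[36.5,1.1,-13.8],[35.4,2.4,-16.3],[33.9,3.8,-18.8],[32.5,5.1,-21.1],[30.6,6.4,-23.2],[28.7,7.7,-25.3]], "delta_rot": [[-0.85,-4.12,-1.78],[-0.85,-4.12,-1.78],[-0.85,-4.12,-1.78],[-0.85,-4.12,-1.78],[-0.85,-4.12,-1.78],[-0.85,-4.12,-1.78],[-0.85,-4.12,-1.78],[-0.85,-4.12,-1.78],[-0.85,-4.12,-1.78],[-0.85,-4.12,-1.78]]}}

```text
time_s: 17.0
ee_pos: [0.4039, 0.3587, 0.2562]
orientation: [1.507, 2.03, -0.514]
contact_force: [2.1, -1.0, 1.0]
width: 0.983
finger_force: 0.0
```

{"name": "carry_out", "arguments": {"claw": [-1,-1,-1,-1], "offset": [[26.5,8.9,-27.2],[24.2,10.2,-28.8],[0,0,0],[0,0,0]], "delta_rot": [[-0.85,-4.12,-1.78],[-0.85,-4.12,-1.78],[0,0,0],[0,0,0]]}}

```text
time_s: 17.4
ee_pos: [0.3995, 0.4133, 0.26]
orientation: [1.393, 1.992, -0.581]
contact_force: [-0.4, -0.5, 1.1]
width: 0.995
finger_force: 0.0
```

```bash
python3 d.py; python3 fk2.py | head -3; python3 - <<'E'
from det import *
Rg=tool(-68,40); g=np.array([.4155,.403,.055]); pre=g-.10*Rg[:,2]
print('grasp pt now',robot.get_obs()['ee_pos']-G*R.from_rotvec(robot.get_obs()['orientation']).as_matrix()[:,2])
cur=rows(pre,Rg,5); rows(g,Rg,5,cur)
E
```

```text
t 17.4 tcp [399.5 413.3 260. ] q [-0.711, 0.624, -0.709, 1.296, 0.805, 2.049, -0.997] w 0.995 ff 0.0 F [-0.4 -0.5  1.1]
R [[-0.241, 0.939, 0.244], [0.661, 0.343, -0.667], [-0.711, 0.001, -0.703]]
[ 2.493e-01  4.679e-01  5.130e-01  3.687e-01  2.000e-04 -1.600e-02
  4.000e-04 -5.200e-03 -1.000e-04 -5.200e-03  3.000e-04 -2.000e-04
  0.000e+00]
grasp pt now [0.39497453 0.42579921 0.27311649]
off [[28.3, 1.9, 14.8], [28.6, 1.9, 14.3], [28.8, 1.9, 13.9], [29.0, 2.1, 13.4], [29.2, 2.1, 13.0]]
rot [-0.28, -0.94, -0.26] n 5 err mm [ 0. -0. -0.] rowmm 32.0
off [[-0.0, -0.0, 20.0], [-0.0, -0.0, 20.0], [-0.0, -0.0, 20.0], [-0.0, -0.0, 20.0], [-0.0, -0.0, 20.0]]
rot [0.0, -0.0, -0.0] n 5 err mm [ 0. -0. -0.] rowmm 20.0
```

```bash
cat > sim.py <<'E'
from det import *
X=json.load(open('fk2.json'))
def step(q,p1,R1,it=4):
    q=q.copy()
    for _ in range(it):
        M=fk(q,X); e=np.r_[p1-M[:3,3],M[:3,:3]@R.from_matrix(M[:3,:3].T@R1).as_rotvec()*.3]
        J=np.zeros((6,7))
        for i in range(7):
            h=q.copy(); h[i]+=1e-5; N=fk(h,X); J[:3,i]=(N[:3,3]-M[:3,3])/1e-5; J[3:,i]=.3*R.from_matrix(N[:3,:3]@M[:3,:3].T).as_rotvec()/1e-5
        q=np.clip(q+J.T@np.linalg.solve(J@J.T+1e-5*np.eye(6),e),LO,HI)
    return q
def go(q,c,Rm,n=12,name=''):
    M=fk(q,X); p0,R0=M[:3,3],M[:3,:3]; p1=np.array(c)+G*Rm[:,2]; w=R.from_matrix(R0.T@Rm).as_rotvec()
    for i in range(n): q=step(q,p0+(p1-p0)*(i+1)/n,R0@R.from_rotvec(w*(i+1)/n).as_matrix())
    M=fk(q,X); print(name,np.round(q,2).tolist(),'err',np.round(1000*np.linalg.norm(M[:3,3]-p1),1),np.round(np.degrees(np.linalg.norm(R.from_matrix(M[:3,:3].T@Rm).as_rotvec())),1)); return q
E
cat > s1.py <<'E'
from sim import *
# validate: open-bin pose -> now
D=load=[json.loads(l) for l in open('fk.txt')]
M=fk(D[-1][0],X); go(np.array(D[-2][0]),M[:3,3]-G*M[:3,2],M[:3,:3],12,'valid'); print(np.round(D[-1][0],2))
M=fk(D[5][0],X); go(np.array(D[4][0]),M[:3,3]-G*M[:3,2],M[:3,:3],12,'valid'); print(np.round(D[5][0],2))
for ag in (40,50):
  for psi in (-68,-55):
    q=np.array(robot.get_obs()['joint_pos']); Rg=tool(psi,ag); g=np.array([.4155,.403,.055])
    print(ag,psi,clear(g,Rg,('t2',),.082))
    q=go(q,g-.1*Rg[:,2],Rg,10,'pre'); q=go(q,g,Rg,5,'grasp'); q=go(q,g+[0,0,.2],Rg,6,'lift'); 
    for pp,ap in ((-75,15),(-60,15),(-60,20)):
        q1=go(q,[.45,.15,.30],tool(pp,ap),15,f'mid{pp},{ap}'); 
        q2=q1
        for r in (-55,-110,-160): q2=go(q2,[.511,.0,.27],tool(pp,ap,r),10,f'pour{r}')
E
python3 s1.py
```

```text
valid [-0.59, 0.71, -0.95, 1.29, 0.92, 2.05, -1.07] err 30.2 4.7
[-0.71  0.62 -0.71  1.3   0.81  2.05 -1.  ]
valid [0.62, 0.04, -0.65, 1.67, 0.03, 1.45, -0.06] err 0.0 0.0
[ 0.72  0.04 -0.76  1.67  0.03  1.45 -0.06]
40 -68 (np.float64(0.028061529117647137), 'p1')
pre [-0.84, 0.87, -0.65, 1.28, 0.89, 1.96, -1.13] err 0.0 0.0
grasp [-0.73, 0.85, -0.63, 1.46, 0.91, 1.81, -1.17] err 0.0 0.0
lift [-0.7, 0.64, -0.68, 1.35, 0.87, 2.04, -0.97] err 0.0 0.0
mid-75,15 [-0.6, 0.43, -0.44, 1.78, 1.0, 2.05, -0.91] err 2.9 0.5
pour-55 [-0.34, 0.35, -0.42, 1.95, 1.16, 1.82, 0.11] err 0.0 0.0
pour-110 [-0.29, 0.35, -0.47, 1.95, 1.17, 1.83, 1.07] err 0.0 0.0
pour-160 [-0.25, 0.36, -0.52, 1.95, 1.18, 1.85, 1.93] err 0.0 0.0
mid-60,15 [-0.5, 0.31, -0.62, 1.95, 1.13, 1.94, -0.86] err 0.0 0.0
pour-55 [-0.25, 0.2, -0.54, 2.15, 1.28, 1.65, 0.15] err 0.0 0.0
pour-110 [-0.23, 0.2, -0.57, 2.15, 1.28, 1.65, 1.11] err 0.0 0.0
pour-160 [-0.21, 0.21, -0.59, 2.14, 1.28, 1.65, 1.98] err 0.0 0.0
mid-60,20 [-0.46, 0.26, -0.64, 1.94, 1.07, 1.88, -0.81] err 0.0 0.0
pour-55 [-0.21, 0.14, -0.56, 2.13, 1.21, 1.57, 0.23] er
[... 2514 characters left out ...]
6, -0.5, 1.95, 1.18, 1.84, 0.1] err 0.0 0.0
pour-110 [-0.22, 0.37, -0.55, 1.95, 1.19, 1.86, 1.06] err 0.0 0.0
pour-160 [-0.18, 0.38, -0.6, 1.95, 1.2, 1.87, 1.92] err 0.0 0.0
mid-60,15 [-0.48, 0.32, -0.65, 1.95, 1.13, 1.94, -0.86] err 0.0 0.0
pour-55 [-0.22, 0.2, -0.57, 2.15, 1.28, 1.65, 0.15] err 0.0 0.0
pour-110 [-0.2, 0.21, -0.6, 2.14, 1.28, 1.66, 1.11] err 0.0 0.0
pour-160 [-0.18, 0.21, -0.62, 2.14, 1.29, 1.66, 1.98] err 0.0 0.0
mid-60,20 [-0.44, 0.27, -0.67, 1.94, 1.08, 1.88, -0.81] err 0.0 0.0
pour-55 [-0.18, 0.15, -0.59, 2.13, 1.21, 1.58, 0.22] err 0.0 0.0
pour-110 [-0.16, 0.15, -0.61, 2.13, 1.22, 1.58, 1.18] err 0.0 0.0
pour-160 [-0.14, 0.15, -0.63, 2.13, 1.22, 1.58, 2.06] err 0.0 0.0
```

{"name": "carry_out", "arguments": {"claw": [-1,-1,-1,-1,-1,-1,-1], "offset": [[28.3,1.9,14.8],[28.6,1.9,14.3],[28.8,1.9,13.9],[29,2.1,13.4],[29.2,2.1,13],[0,0,0],[0,0,0]], "delta_rot": [[-0.28,-0.94,-0.26],[-0.28,-0.94,-0.26],[-0.28,-0.94,-0.26],[-0.28,-0.94,-0.26],[-0.28,-0.94,-0.26],[0,0,0],[0,0,0]]}}

```text
time_s: 18.1
ee_pos: [0.3954, 0.4579, 0.1089]
orientation: [1.322, 1.944, -0.614]
contact_force: [0.6, 1.2, 0.3]
width: 0.998
finger_force: 0.0
```

```bash
python3 d.py; python3 - <<'E'
from det import *
Rg=tool(-68,40); g=np.array([.4155,.403,.055]); rows(g,Rg,6)
E
```

```text
t 18.1 tcp [395.4 457.9 108.9] q [-0.826, 0.866, -0.651, 1.276, 0.885, 1.964, -1.133] w 0.998 ff 0.0 F [0.6 1.2 0.3]
R [[-0.237, 0.93, 0.281], [0.6, 0.368, -0.711], [-0.764, -0.0, -0.645]]
off [[0.6, -0.2, 16.4], [0.5, -0.3, 16.3], [0.6, -0.2, 16.4], [0.6, -0.3, 16.3], [0.6, -0.3, 16.4], [0.6, -0.3, 16.3]]
rot [-0.06, -0.03, -0.04] n 6 err mm [ 0. -0.  0.] rowmm 16.4
```

{"name": "carry_out", "arguments": {"claw": [-1,-1,-1,-1,-1,-1,0.5,0.5,0.5,0.5], "offset": [[0.6,-0.2,16.4],[0.6,-0.2,16.4],[0.6,-0.3,16.4],[0.6,-0.3,16.4],[0.6,-0.3,16.4],[0.6,-0.3,16.4],[0,0,0],[0,0,0],[0,0,0],[0,0,0]], "delta_rot": [[0,0,0],[0,0,0],[0,0,0],[0,0,0],[0,0,0],[0,0,0],[0,0,0],[0,0,0],[0,0,0],[0,0,0]]}}

```text
time_s: 19.1
ee_pos: [0.4196, 0.3927, 0.0428]
orientation: [1.318, 1.946, -0.609]
contact_force: [-0.2, 1.7, 2.0]
width: 0.738
finger_force: 30.0
```

```bash
python3 d.py; python3 - <<'E'
from det import *
Rg=tool(-68,40); g=np.array([.4155,.403,.055]); o=robot.get_obs(); print(o['ee_pos']-G*R.from_rotvec(o['orientation']).as_matrix()[:,2]-g)
E
```

```text
t 19.1 tcp [419.6 392.7  42.8] q [-0.731, 0.852, -0.632, 1.459, 0.908, 1.812, -1.177] w 0.738 ff 30.0 F [-0.2  1.7  2. ]
R [[-0.238, 0.928, 0.286], [0.6, 0.372, -0.708], [-0.764, 0.003, -0.645]]
[-1.23009334e-03  2.90883759e-03 -9.40281655e-05]
```

```bash
cat > s2.py <<'E'
from sim import *
from pour import cupoff
ag=float(sys.argv[1]) if len(sys.argv)>1 else 40; pp,ap=-60,15
c=np.array([.505,-.005,.28])
for r in (0,-30,-60,-80,-90,-100,-110,-120,-130,-140,-150,-160):
    a,off=cupoff(ag,ap,pp,r); print(r,'clr',clear(c,tool(pp,ap,r),(),.064),'tilt',round(np.degrees(np.arccos(a[2]))),'mouth',np.round(a,2),'exit',np.round(c+off,3))
E
python3 s2.py 40
python3 - <<'E'
from sim import *
g=robot.get_obs(); Rn=R.from_rotvec(g['orientation']).as_matrix(); gp=g['ee_pos']-G*Rn[:,2]
cur=rows(gp+[0,0,.2],Rn,6); cur=rows([.44,.15,.30],tool(-60,15),9,cur); cur=rows([.505,-.005,.28],tool(-60,15,-60),8,cur)
for p,t in (([.42,.28,.27],tool(-64,28)),([.44,.15,.30],tool(-60,15)),([.48,.06,.29],tool(-60,15,-30))): print(clear(p,t,('t2',),.064))
E
```

```text
0 clr (np.float64(0.04739561994036988), 'pin') tilt 25 mouth [-0.21  0.37  0.91] exit [0.488 0.025 0.307]
-30 clr (np.float64(0.023948933161330066), 'ledge') tilt 36 mouth [0.11 0.58 0.81] exit [0.512 0.034 0.3  ]
-60 clr (np.float64(0.019619613202216835), 'bin') tilt 58 mouth [0.31 0.78 0.54] exit [0.521 0.036 0.284]
-80 clr (np.float64(0.01964160592551801), 'ledge') tilt 73 mouth [0.36 0.89 0.29] exit [0.521 0.035 0.272]
-90 clr (np.float64(0.025436817802767103), 'bin') tilt 80 mouth [0.35 0.92 0.17] exit [0.52  0.034 0.267]
-100 clr (np.float64(0.020540981025510274), 'bin') tilt 88 mouth [0.33 0.94 0.04] exit [0.518 0.033 0.261]
-110 clr (np.float64(0.018582072679042855), 'bin') tilt 95 mouth [ 0.28  0.96 -0.09] exit [0.515 0.031 0.257]
-120 clr (np.float64(0.019619613202216807), 'bin') tilt 102 mouth [ 0.21  0.96 -0.2 ] exit [0.512 0.028 0.252]
-130 clr (np.float64(0.02362207745125633), 'bin') tilt 108 mouth [ 0.13  0.94 -0.31] exit [0.509 0.026 0.249]
-140 clr (np.float64(0.030942718839925925), 'bin') tilt 114 mouth [ 0.04  0.92 -0.4 ] exit [0.506 0.023 0.246]
-150 clr (np.float
[... 290 characters left out ...]
, [-25.5, 0.1, -21.5], [-25.5, 0.1, -21.5]]
rot [0.0, 0.0, 0.0] n 6 err mm [-0. -0.  0.] rowmm 33.3
off [[-22.4, -7.6, 17.5], [-21.5, -8.1, 18.5], [-20.5, -8.4, 19.4], [-19.5, -9.0, 20.2], [-18.4, -9.3, 21.0], [-17.3, -9.8, 21.8], [-16.1, -10.2, 22.5], [-15.0, -10.6, 23.0], [-13.7, -11.1, 23.6]]
rot [-0.8, -2.79, -0.44] n 9 err mm [-0.  0. -0.] rowmm 29.5
off [[-3.0, -2.6, 20.8], [-2.6, -3.1, 20.8], [-2.2, -3.3, 20.7], [-1.8, -3.6, 20.8], [-1.2, -3.8, 20.8], [-0.8, -3.9, 20.8], [-0.2, -4.0, 20.7], [0.2, -4.0, 20.8]]
rot [0.0, -0.0, -7.5] n 8 err mm [0. 0. 0.] rowmm 21.2
(np.float64(0.12390269684586493), 'ledge')
(np.float64(0.0733279411812053), 'pin')
(np.float64(0.03010400935317037), 'pin')
```

{"name": "carry_out", "arguments": {"claw": [0.5,0.5,0.5,0.5,0.5,0.5,0.5], "offset": [[-12,0,-10],[-25.5,0,-21.5],[-25.5,0,-21.5],[-25.5,0,-21.5],[-25.5,0,-21.5],[-25.5,0,-21.5],[-13.5,0,-11.5]], "delta_rot": [[0,0,0],[0,0,0],[0,0,0],[0,0,0],[0,0,0],[0,0,0],[0,0,0]]}}

```text
time_s: 19.8
ee_pos: [0.419, 0.3924, 0.2458]
orientation: [1.32, 1.946, -0.606]
contact_force: [-0.5, 0.7, -3.3]
width: 0.734
finger_force: 30.0
```

{"name": "carry_out", "arguments": {"claw": [0.5,0.5,0.5,0.5,0.5,0.5,0.5,0.5,0.5,0.5], "offset": [[-22.4,-7.6,17.5],[-21.5,-8.1,18.5],[-20.5,-8.4,19.4],[-19.5,-9,20.2],[-18.4,-9.3,21],[-17.3,-9.8,21.8],[-16.1,-10.2,22.5],[-15,-10.6,23],[-13.7,-11.1,23.6],[0,0,0]], "delta_rot": [[-0.8,-2.79,-0.44],[-0.8,-2.79,-0.44],[-0.8,-2.79,-0.44],[-0.8,-2.79,-0.44],[-0.8,-2.79,-0.44],[-0.8,-2.79,-0.44],[-0.8,-2.79,-0.44],[-0.8,-2.79,-0.44],[-0.8,-2.79,-0.44],[0,0,0]]}}

```text
time_s: 20.8
ee_pos: [0.4475, 0.1294, 0.2946]
orientation: [0.947, 1.64, -0.737]
contact_force: [0.2, 1.1, -4.0]
width: 0.74
finger_force: 30.0
```

```bash
python3 d.py; python3 - <<'E'
from sim import *
cur=rows([.505,-.025,.28],tool(-60,15,-60),8)
E
```

```text
t 20.8 tcp [447.5 129.4 294.6] q [-0.554, 0.291, -0.572, 1.976, 1.097, 1.928, -0.858] w 0.74 ff 30.0 F [ 0.2  1.1 -4. ]
R [[-0.131, 0.868, 0.478], [0.219, 0.496, -0.84], [-0.967, -0.006, -0.256]]
off [[-3.4, -3.3, 22.5], [-2.9, -3.7, 22.4], [-2.5, -4.2, 22.5], [-1.9, -4.4, 22.4], [-1.3, -4.6, 22.5], [-0.6, -4.8, 22.4], [-0.1, -4.8, 22.4], [0.6, -4.8, 22.5]]
rot [-0.05, -0.0, -7.47] n 8 err mm [ 0.1 -0.  -0. ] rowmm 23.0
```

{"name": "carry_out", "arguments": {"claw": [0.5,0.5,0.5,0.5,0.5,0.5,0.5,0.5,0.5,0.5], "offset": [[-3.4,-3.3,22.5],[-2.9,-3.7,22.4],[-2.5,-4.2,22.5],[-1.9,-4.4,22.4],[-1.3,-4.6,22.5],[-0.6,-4.8,22.4],[-0.1,-4.8,22.4],[0.6,-4.8,22.5],[0,0,0],[0,0,0]], "delta_rot": [[0,0,-7.5],[0,0,-7.5],[0,0,-7.5],[0,0,-7.5],[0,0,-7.5],[0,0,-7.5],[0,0,-7.5],[0,0,-7.5],[0,0,0],[0,0,0]]}}

```text
time_s: 21.8
ee_pos: [0.5153, -0.0365, 0.2749]
orientation: [0.002, 2.103, -1.397]
contact_force: [0.7, 0.9, -3.3]
width: 0.738
finger_force: 30.0
```

```bash
python3 d.py; python3 -c "
from det import *
o=robot.get_obs(); Rn=R.from_rotvec(o['orientation']).as_matrix(); c=o['ee_pos']-G*Rn[:,2]; print(c,clear(c,Rn,(),.064))"
```

```text
t 21.8 tcp [515.3 -36.5 274.9] q [-0.282, 0.138, -0.475, 2.178, 1.27, 1.602, 0.274] w 0.738 ff 30.0 F [ 0.7  0.9 -3.3]
R [[-0.816, 0.321, 0.481], [-0.319, 0.444, -0.837], [-0.483, -0.836, -0.26]]
[ 0.50625866 -0.02087391  0.27978979] (np.float64(0.01947784440489153), 'bin')
```

{"name": "carry_out", "arguments": {"claw": [0.5,0.5,0.5,0.5,0.5,0.5,0.5,0.5,0.5,0.5], "offset": [[0,0,0],[0,0,0],[0,0,0],[0,0,0],[0,0,0],[0,0,0],[0,0,0],[0,0,0],[0,0,0],[0,0,0]], "delta_rot": [[0,0,-6],[0,0,-6],[0,0,-6],[0,0,-6],[0,0,-6],[0,0,-4],[0,0,-4],[0,0,-4],[0,0,-4],[0,0,-4]]}}

```text
time_s: 22.8
ee_pos: [0.5156, -0.0348, 0.275]
orientation: [-1.024, 2.186, -1.843]
contact_force: [-0.3, 0.1, -3.4]
width: 0.738
finger_force: 30.0
```

{"name": "carry_out", "arguments": {"claw": [0.5,0.5,0.5,0.5,0.5,0.5,0.5,0.5,0.5,0.5], "offset": [[0,0,0],[0,0,0],[0,0,0],[0,0,0],[0,0,0],[0,0,0],[0,0,0],[0,0,0],[0,0,0],[0,0,0]], "delta_rot": [[0,0,-5],[0,0,-5],[0,0,-5],[0,0,-5],[0,0,-5],[0,0,-5],[0,0,-5],[0,0,-5],[0,0,-5],[0,0,-5]]}}

```text
time_s: 23.8
ee_pos: [0.5157, -0.0348, 0.2752]
orientation: [1.694, -1.415, 1.59]
contact_force: [0.2, -0.5, -2.6]
width: 0.74
finger_force: 30.0
```

{"name": "carry_out", "arguments": {"claw": [0.5,0.5,0.5,0.5,0.5], "offset": [[0,0,0],[0,0,0],[0,0,0],[0,0,0],[0,0,0]], "delta_rot": [[0,0,0],[0,0,0],[0,0,0],[0,0,0],[0,0,0]]}}

```text
time_s: 24.3
ee_pos: [0.5154, -0.0366, 0.2752]
orientation: [1.69, -1.419, 1.591]
contact_force: [-0.0, -0.2, -2.6]
width: 0.737
finger_force: 30.0
```

```bash
python3 d.py wrist w5; python3 - <<'E'
from det import *
t=snapshot('top'); save(t,'t2'); np.savez('t2.npz',**t)
for c in ('top','wrist'): print(c,[(np.round(r['position']).tolist(),round(r['p'],2)) for r in search_frame('ball_a1_center',c)])
a=cv2.imread('pics/w5.png'); b=cv2.imread('pics/t2.png')[150:310,230:430]; cv2.imwrite('pics/m5.png',np.hstack([cv2.resize(a,(450,338)),cv2.resize(b,(350,338))]))
E
```

```text
t 24.3 tcp [515.4 -36.6 275.2] q [-0.255, 0.141, -0.502, 2.178, 1.274, 1.606, 2.019] w 0.737 ff 30.0 F [-0.  -0.2 -2.6]
R [[-0.174, -0.859, 0.482], [-0.381, -0.392, -0.837], [0.908, -0.329, -0.258]]
top []
wrist [([317.0, 267.0], 0.66)]
```

View pics/m5.png

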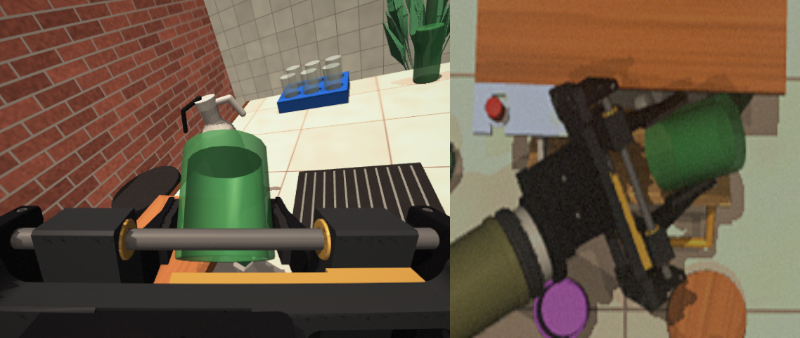

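The wrist view shows the tilted tumbler empty, mouth down at (225,160). The wrist load fell from about 3.5 N to 2.6 N, the weight of an empty tumbler, so both balls are out. Next I carry it to the mat.

```bash
cat > s3.py <<'E'
from sim import *
mc=np.array([.4364,-.3453]); ex=np.array([.997,.077]); ey=np.array([-.077,.997])
def slot(a,b,z): return np.r_[mc+a*ex+b*ey,z]
SL=[(.05,-.055),(-.075,-.055),(0,.06)]
if __name__=='__main__':
    i=int(sys.argv[1]); ag=float(sys.argv[2]); psi=float(sys.argv[3]); gh=float(sys.argv[4])
    o=robot.get_obs(); q=np.array(o['joint_pos']); Rn=R.from_rotvec(o['orientation']).as_matrix(); c=o['ee_pos']-G*Rn[:,2]
    sl=slot(*SL[i],.006+gh+.002); Rp=tool(psi,ag); print('slot',sl,clear(sl,Rp,('t1','t2','t3'),.087))
    up=sl+[0,0,.12]
    q=go(q,[.49,-.02,.30],tool(-60,15,-5),20,'roll'); q=go(q,[.47,-.2,.28],tool(-68,30,0),8,'mid'); q=go(q,up,Rp,8,'up'); q=go(q,sl,Rp,6,'slot'); go(q,sl-.1*Rp[:,2],Rp,6,'ret')
    cur=rows([.49,-.02,.30],tool(-60,15,-82),10); cur=rows([.49,-.02,.30],tool(-60,15,-5),10,cur)
    cur=rows(up,Rp,12,cur); rows(sl,Rp,6,cur)
E
python3 s3.py 0 40 -75 .055
```

```text
slot [ 0.490485 -0.396285  0.063   ] (np.float64(0.04350961320632546), 'table')
roll [-0.3, 0.07, -0.48, 2.19, 1.24, 1.61, -0.64] err 0.0 0.0
mid [-0.06, -0.17, -0.22, 2.26, 1.12, 1.22, -0.41] err 0.0 0.0
up [0.18, 0.07, 0.07, 2.15, 1.16, 0.81, -0.29] err 0.0 0.0
slot [0.17, 0.29, 0.09, 2.21, 1.43, 0.71, -0.68] err 0.0 0.0
ret [0.09, 0.09, 0.01, 2.27, 1.22, 0.87, -0.53] err 0.0 0.0
off [[2.1, 0.7, -1.4], [2.1, 0.4, -1.4], [2.2, 0.2, -1.4], [2.1, -0.2, -1.4], [2.1, -0.5, -1.4], [2.1, -0.7, -1.4], [1.9, -1.0, -1.4], [1.8, -1.3, -1.4], [1.5, -1.5, -1.4], [1.4, -1.7, -1.4]]
rot [0.0, -0.01, 7.81] n 10 err mm [ 0. -0.  0.] rowmm 2.6
off [[-0.0, 0.0, -0.0], [-0.0, 0.0, -0.0], [-0.0, 0.0, -0.0], [0.0, 0.0, -0.0], [0.0, 0.0, -0.0], [0.0, 0.0, -0.0], [0.0, 0.0, -0.0], [0.0, 0.0, -0.0], [0.0, 0.0, -0.0], [0.0, 0.0, -0.0]]
rot [0.0, -0.0, 7.7] n 10 err mm [ 0. -0.  0.] rowmm 0.0
off [[4.4, -15.6, 28.6], [3.1, -15.2, 29.0], [1.7, -14.7, 29.4], [0.4, -14.1, 29.6], [-0.9, -13.7, 29.9], [-2.3, -13.0, 30.1], [-3.6, -12.5, 30.2], [-5.0, -11.8, 30.3], [-6.3, -11.2, 30.3], [-7.5, -10.6, 30.2], [-8.9, -9.9, 30.1], [-10.1, -9.1, 29.9]]
rot [1.03, 2.12, 0.99] n 12 err mm [ 0.  -0.  -0.1] rowmm 32.9
off [[15.3, -0.0, 12.9], [15.3, -0.0, 12.8], [15.3, -0.0, 12.9], [15.3, -0.0, 12.8], [15.3, -0.0, 12.9], [15.4, -0.0, 12.8]]
rot [-0.01, -0.0, -0.01] n 6 err mm [ 0.   0.1 -0. ] rowmm 20.0
```

{"name": "carry_out", "arguments": {"claw": [0.5,0.5,0.5,0.5,0.5,0.5,0.5,0.5,0.5,0.5], "offset": [[2.1,0.7,-1.4],[2.1,0.4,-1.4],[2.2,0.2,-1.4],[2.1,-0.2,-1.4],[2.1,-0.5,-1.4],[2.1,-0.7,-1.4],[1.9,-1,-1.4],[1.8,-1.3,-1.4],[1.5,-1.5,-1.4],[1.4,-1.7,-1.4]], "delta_rot": [[0,0,7.8],[0,0,7.8],[0,0,7.8],[0,0,7.8],[0,0,7.8],[0,0,7.8],[0,0,7.8],[0,0,7.8],[0,0,7.8],[0,0,7.8]]}}

```text
time_s: 25.5
ee_pos: [0.499, -0.0357, 0.2953]
orientation: [-0.417, 2.179, -1.61]
contact_force: [0.6, 0.6, -2.4]
width: 0.737
finger_force: 30.0
```

{"name": "carry_out", "arguments": {"claw": [0.5,0.5,0.5,0.5,0.5,0.5,0.5,0.5,0.5,0.5], "offset": [[0,0,0],[0,0,0],[0,0,0],[0,0,0],[0,0,0],[0,0,0],[0,0,0],[0,0,0],[0,0,0],[0,0,0]], "delta_rot": [[0,0,7.7],[0,0,7.7],[0,0,7.7],[0,0,7.7],[0,0,7.7],[0,0,7.7],[0,0,7.7],[0,0,7.7],[0,0,7.7],[0,0,7.7]]}}

```text
time_s: 26.5
ee_pos: [0.499, -0.0357, 0.2952]
orientation: [0.885, 1.689, -0.785]
contact_force: [-0.0, -0.0, -2.5]
width: 0.737
finger_force: 30.0
```

{"name": "carry_out", "arguments": {"claw": [0.5,0.5,0.5,0.5,0.5,0.5,0.5,0.5,0.5,0.5], "offset": [[4.4,-15.6,28.6],[3.1,-15.2,29],[1.7,-14.7,29.4],[0.4,-14.1,29.6],[-0.9,-13.7,29.9],[-2.3,-13,30.1],[-3.6,-12.5,30.2],[-5,-11.8,30.3],[-6.3,-11.2,30.3],[-7.5,-10.6,30.2]], "delta_rot": [[1.03,2.12,0.99],[1.03,2.12,0.99],[1.03,2.12,0.99],[1.03,2.12,0.99],[1.03,2.12,0.99],[1.03,2.12,0.99],[1.03,2.12,0.99],[1.03,2.12,0.99],[1.03,2.12,0.99],[1.03,2.12,0.99]]}}

```text
time_s: 27.5
ee_pos: [0.494, -0.3493, 0.192]
orientation: [1.347, 1.849, -0.698]
contact_force: [0.9, 0.2, -3.2]
width: 0.735
finger_force: 30.0
```

{"name": "carry_out", "arguments": {"claw": [0.5,0.5,0.5,0.5], "offset": [[-8.9,-9.9,30.1],[-10.1,-9.1,29.9],[0,0,0],[0,0,0]], "delta_rot": [[1.03,2.12,0.99],[1.03,2.12,0.99],[0,0,0],[0,0,0]]}}

```text
time_s: 27.9
ee_pos: [0.4926, -0.4113, 0.1712]
orientation: [1.442, 1.874, -0.677]
contact_force: [0.4, 0.4, -2.5]
width: 0.74
finger_force: 30.0
```

```bash
python3 d.py; python3 - <<'E'
from s3 import *
rows(slot(*SL[0],.063),tool(-75,40),6)
s=snapshot('scene'); print([(np.round(r['position']).tolist(),round(r['p'],2)) for r in search_frame('ball_a1_center','scene')])
t=snapshot('top'); save(t,'t3'); np.savez('t3.npz',**t); print([(np.round(r['position']).tolist(),round(r['p'],2),np.round(pt(t,*r['position']),3)) for r in search_frame('ball_a1_center','top')])
cv2.imwrite('pics/t3c.png',cv2.resize(t['pixels'][150:300,230:430,::-1],(800,600)))
for x in tumblers(t): print(x)
E
```

```text
t 27.9 tcp [ 492.6 -411.3  171.2] q [0.221, 0.068, 0.037, 2.148, 1.163, 0.813, -0.288] w 0.74 ff 30.0 F [ 0.4  0.4 -2.5]
R [[-0.166, 0.967, 0.193], [0.62, 0.255, -0.742], [-0.767, -0.003, -0.642]]
off [[15.4, 0.4, 12.8], [15.5, 0.3, 12.7], [15.4, 0.4, 12.8], [15.4, 0.3, 12.8], [15.5, 0.3, 12.8], [15.4, 0.3, 12.8]]
rot [-0.05, 0.01, -0.0] n 6 err mm [-0. -0. -0.] rowmm 20.0
[]
[]
(array([669. , 327.9]), 36.1, 'green', 0.083)
(array([535.4, 410.3]), 32.6, 'purple', 0.076)
(array([521.3, 277.2]), 32.5, 'green', 0.077)
(array([383.5, 227.4]), 32.1, 'green', 0.078)
(array([370.6, 107.1]), 31.9, 'purple', 0.078)
(array([313.9, 342.5]), 32.3, 'purple', 0.077)
```

View pics/t3c.png

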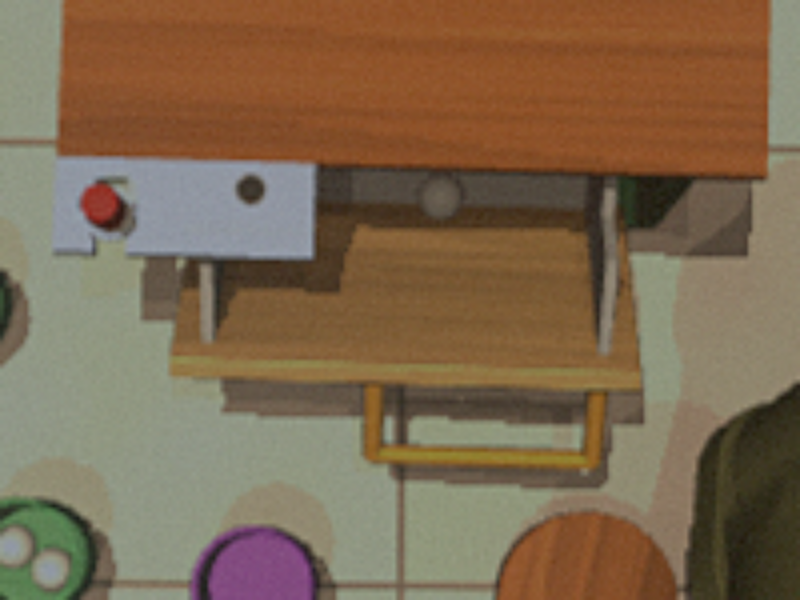

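The crop shows one ball in the open bin at (440,197); the other must be under the ledge, since none lies on the bar. The pin hangs at (103,205).

{"name": "carry_out", "arguments": {"claw": [0.5,0.5,0.5,0.5,0.5,0.5,0.5,0.5,0.5], "offset": [[15.4,0.4,12.8],[15.4,0.3,12.8],[15.4,0.4,12.8],[15.4,0.3,12.8],[15.4,0.3,12.8],[10,0.3,8.5],[5.4,0,4.3],[1.2,0,1],[0,0,0]], "delta_rot": [[0,0,0],[0,0,0],[0,0,0],[0,0,0],[0,0,0],[0,0,0],[0,0,0],[0,0,0],[0,0,0]]}}

```text
time_s: 29.0
ee_pos: [0.496, -0.409, 0.0504]
orientation: [1.439, 1.875, -0.674]
contact_force: [-0.8, -0.2, -2.4]
width: 0.741
finger_force: 30.0
```

```bash
python3 d.py
```

```text
t 29.0 tcp [ 496.  -409.    50.4] q [0.2, 0.294, 0.055, 2.206, 1.435, 0.726, -0.679] w 0.741 ff 30.0 F [-0.8 -0.2 -2.4]
R [[-0.167, 0.966, 0.197], [0.62, 0.258, -0.741], [-0.767, -0.001, -0.642]]
```

{"name": "carry_out", "arguments": {"claw": [0.5,0.5,0.5,-1,-1,-1,-1], "offset": [[1,0,0.8],[0.5,0,0.4],[0,0,0],[0,0,0],[0,0,0],[0,0,0],[0,0,0]], "delta_rot": [[0,0,0],[0,0,0],[0,0,0],[0,0,0],[0,0,0],[0,0,0],[0,0,0]]}}

```text
time_s: 29.7
ee_pos: [0.4955, -0.4095, 0.0482]
orientation: [1.44, 1.875, -0.675]
contact_force: [-0.2, -0.1, 0.5]
width: 0.968
finger_force: 0.0
```

{"name": "carry_out", "arguments": {"claw": [-1,-1,-1,-1,-1,-1,-1,-1], "offset": [[0,0,-10],[0,0,-20],[0,0,-25],[0,0,-30],[0,0,-30],[0,0,-20],[0,0,0],[0,0,0]], "delta_rot": [[0,0,0],[0,0,0],[0,0,0],[0,0,0],[0,0,0],[0,0,0],[0,0,0],[0,0,0]]}}

```text
time_s: 30.5
ee_pos: [0.4691, -0.3091, 0.135]
orientation: [1.44, 1.875, -0.674]
contact_force: [-0.5, -1.3, -1.4]
width: 0.998
finger_force: 0.0
```

```bash
python3 d.py; cat > s4.py <<'E'
from s3 import *
t=sys.argv[1]; g=np.array([float(sys.argv[2])/1000,float(sys.argv[3])/1000,float(sys.argv[4])]); psi,ag=float(sys.argv[5]),float(sys.argv[6])
gone=sys.argv[7].split(',')
o=robot.get_obs(); q=np.array(o['joint_pos']); Rg=tool(psi,ag)
print('clr grasp',clear(g,Rg,gone,.084),'noskip-lower',clear(g,Rg,[x for x in gone if x!=t],.084))
pre=g-.10*Rg[:,2]; hi=pre+[0,0,.15]; via=np.array([.46,-.1,.29]); Rv=tool(-65,35)
q=go(q,via,Rv,10,'via'); q=go(q,hi,Rg,10,'hi'); q=go(q,pre,Rg,6,'pre'); q=go(q,g,Rg,6,'g'); q=go(q,g+[0,0,.2],Rg,6,'lift'); q=go(q,[.44,.15,.3],tool(-60,15),8,'mid'); q=go(q,[.505,-.025,.28],tool(-60,15,-60),10,'p60'); go(q,[.505,-.025,.28],tool(-60,15,-160),10,'p160')
cur=rows(via,Rv,10); cur=rows(hi,Rg,10,cur); cur=rows(pre,Rg,6,cur)
for x,r in ((via,Rv),(hi,Rg),(pre,Rg)): print(clear(x,r,gone,.087))
E
python3 s4.py t3 383.6 227.5 .056 -62 40 t3,t2
python3 - <<'E'
from det import *
t=snapshot('top')
for x in tumblers(t): print(x)
E
```

```text
t 30.5 tcp [ 469.1 -309.1  135. ] q [0.088, 0.04, -0.065, 2.27, 1.152, 0.941, -0.495] w 0.998 ff 0.0 F [-0.5 -1.3 -1.4]
R [[-0.166, 0.966, 0.197], [0.62, 0.258, -0.741], [-0.767, -0.001, -0.642]]
clr grasp (np.float64(0.01234998918974269), 'p2') noskip-lower (np.float64(0.009435836081707963), 't3')
via [-0.15, -0.19, -0.33, 2.19, 0.94, 1.33, -0.37] err 0.0 0.0
hi [-0.6, 0.31, -0.74, 1.74, 0.75, 1.89, -0.93] err 0.0 0.0
pre [-0.64, 0.51, -0.69, 1.85, 0.81, 1.71, -1.15] err 0.0 0.0
g [-0.56, 0.53, -0.64, 1.98, 0.9, 1.55, -1.17] err 0.0 0.0
lift [-0.47, 0.22, -0.71, 1.86, 0.76, 1.76, -0.84] err 0.0 0.0
mid [-0.51, 0.3, -0.63, 1.97, 1.11, 1.94, -0.87] err 0.0 0.0
p60 [-0.23, 0.13, -0.53, 2.19, 1.28, 1.6, 0.27] err 0.0 0.0
p160 [-0.2, 0.14, -0.55, 2.19, 1.28, 1.6, 2.02] err 0.0 0.0
off [[1.1, 4.8, -23.8], [0.8, 5.1, -23.7], [0.6, 5.4, -23.7], [0.3, 5.8, -23.5], [0.0, 6.1, -23.5], [-0.2, 6.5, -23.4], [-0.5, 6.7, -23.4], [-0.7, 7.1, -23.2], [-1.1, 7.4, -23.1], [-1.3, 7.7, -23.0]]
rot [-0.8, -0.49, -0.61] n 10 err mm [-0.  0.  0.] rowmm 24.3
off [[25.1, 6.6, -32.1], [25.3, 6.8, -31.8], [25.5
[... 155 characters left out ...]
rot [-0.24, 0.5, -0.18] n 10 err mm [ 0.  0. -0.] rowmm 41.2
off [[19.1, -0.0, 16.1], [19.2, -0.0, 16.0], [19.1, -0.0, 16.1], [19.2, -0.0, 16.1], [19.1, -0.0, 16.1], [19.2, -0.0, 16.0]]
rot [-0.0, -0.0, -0.0] n 6 err mm [-0.   0.1 -0. ] rowmm 25.0
(np.float64(0.09523459101444982), 'house')
(np.float64(0.17363773673465807), 'ledge')
(np.float64(0.04633426244570575), 'p2')
(array([670.4, 328.4]), 36.8, 'green', 0.083)
(array([535.7, 411.1]), 33.1, 'purple', 0.077)
(array([521.2, 277.5]), 32.6, 'green', 0.077)
(array([ 492.9, -397.4]), 32.5, 'green', 0.082)
(array([383.5, 228.1]), 32.3, 'green', 0.078)
(array([370.6, 107.2]), 31.9, 'purple', 0.078)
(array([314.3, 342.6]), 32.7, 'purple', 0.077)
```

{"name": "carry_out", "arguments": {"claw": [-1,-1,-1,-1,-1,-1,-1,-1,-1,-1], "offset": [[1.1,4.8,-23.8],[0.8,5.1,-23.7],[0.6,5.4,-23.7],[0.3,5.8,-23.5],[0,6.1,-23.5],[-0.2,6.5,-23.4],[-0.5,6.7,-23.4],[-0.7,7.1,-23.2],[-1.1,7.4,-23.1],[-1.3,7.7,-23]], "delta_rot": [[-0.8,-0.49,-0.61],[-0.8,-0.49,-0.61],[-0.8,-0.49,-0.61],[-0.8,-0.49,-0.61],[-0.8,-0.49,-0.61],[-0.8,-0.49,-0.61],[-0.8,-0.49,-0.61],[-0.8,-0.49,-0.61],[-0.8,-0.49,-0.61],[-0.8,-0.49,-0.61]]}}

```text
time_s: 31.55
ee_pos: [0.4662, -0.1144, 0.2785]
orientation: [1.213, 1.903, -0.635]
contact_force: [0.9, -1.1, 0.4]
width: 1.001
finger_force: 0.0
```

{"name": "carry_out", "arguments": {"claw": [-1,-1,-1,-1,-1,-1,-1,-1,-1,-1], "offset": [[25.1,6.6,-32.1],[25.3,6.8,-31.8],[25.5,7,-31.6],[25.8,7.2,-31.4],[26.1,7.4,-31.1],[26.3,7.7,-30.8],[26.6,7.8,-30.5],[26.8,8.1,-30.3],[27,8.3,-30.1],[27.3,8.5,-29.7]], "delta_rot": [[-0.24,0.5,-0.18],[-0.24,0.5,-0.18],[-0.24,0.5,-0.18],[-0.24,0.5,-0.18],[-0.24,0.5,-0.18],[-0.24,0.5,-0.18],[-0.24,0.5,-0.18],[-0.24,0.5,-0.18],[-0.24,0.5,-0.18],[-0.24,0.5,-0.18]]}}

```text
time_s: 32.55
ee_pos: [0.3551, 0.283, 0.2568]
orientation: [1.205, 2.0, -0.564]
contact_force: [0.1, -0.9, 0.0]
width: 1.002
finger_force: 0.0
```

{"name": "carry_out", "arguments": {"claw": [-1,-1,-1,-1,-1,-1,-1,-1], "offset": [[19.1,0,16.1],[19.1,0,16.1],[19.1,0,16.1],[19.1,0,16.1],[19.1,0,16.1],[19.1,0,16.1],[0,0,0],[0,0,0]], "delta_rot": [[0,0,0],[0,0,0],[0,0,0],[0,0,0],[0,0,0],[0,0,0],[0,0,0],[0,0,0]]}}

```text
time_s: 33.35
ee_pos: [0.355, 0.2814, 0.1078]
orientation: [1.203, 2.0, -0.564]
contact_force: [-0.2, 0.2, 0.5]
width: 0.998
finger_force: 0.0
```

```bash
python3 d.py; python3 - <<'E'
from det import *
for x in tumblers(snapshot('top')): print(x)
rows(np.array([.3837,.2278,.056]),tool(-62,40),6)
E
```

```text
t 33.35 tcp [355.  281.4 107.8] q [-0.643, 0.514, -0.693, 1.849, 0.809, 1.711, -1.145] w 0.998 ff 0.0 F [-0.2  0.2  0.5]
R [[-0.302, 0.884, 0.357], [0.567, 0.468, -0.678], [-0.766, -0.003, -0.642]]
(array([668.8, 327.7]), 36.1, 'green', 0.084)
(array([534.9, 410.2]), 32.5, 'purple', 0.077)
(array([520.8, 277.4]), 32.3, 'green', 0.077)
(array([ 492.9, -397.3]), 32.4, 'green', 0.082)
(array([383.7, 227.9]), 32.1, 'green', 0.077)
(array([370.6, 107.1]), 31.9, 'purple', 0.078)
(array([317.5, 335.2]), 30.6, 'purple', 0.077)
off [[0.1, -0.0, 16.6], [0.2, -0.0, 16.6], [0.1, -0.1, 16.5], [0.1, -0.0, 16.6], [0.1, -0.0, 16.6], [0.2, -0.1, 16.6]]
rot [-0.02, -0.0, -0.0] n 6 err mm [ 0. -0. -0.] rowmm 16.6
```

{"name": "carry_out", "arguments": {"claw": [-1,-1,-1,-1,-1,-1,0.5,0.5,0.5,0.5], "offset": [[0.1,0,16.6],[0.1,0,16.6],[0.1,0,16.6],[0.1,0,16.6],[0.1,0,16.6],[0.1,0,16.6],[0,0,0],[0,0,0],[0,0,0],[0,0,0]], "delta_rot": [[0,0,0],[0,0,0],[0,0,0],[0,0,0],[0,0,0],[0,0,0],[0,0,0],[0,0,0],[0,0,0],[0,0,0]]}}

```text
time_s: 34.4
ee_pos: [0.39, 0.2161, 0.044]
orientation: [1.203, 2.002, -0.56]
contact_force: [0.0, -0.9, -0.3]
width: 0.717
finger_force: 15.7
```

{"name": "carry_out", "arguments": {"claw": [0.5,0.5,0.5,0.5,0.5,0.5,0.5,0.5], "offset": [[0,0,0],[-12,0,-10],[-25.5,0,-21.5],[-25.5,0,-21.5],[-25.5,0,-21.5],[-25.5,0,-21.5],[-25.5,0,-21.5],[-13.5,0,-11.5]], "delta_rot": [[0,0,0],[0,0,0],[0,0,0],[0,0,0],[0,0,0],[0,0,0],[0,0,0],[0,0,0]]}}

```text
time_s: 35.2
ee_pos: [0.3901, 0.2163, 0.2469]
orientation: [1.205, 2.0, -0.556]
contact_force: [0.6, -0.7, -2.1]
width: 0.723
finger_force: 29.8
```

```bash
python3 d.py; cat > s5.py <<'E'
from sim import *
cur=rows([.44,.15,.30],tool(-60,15),6); cur=rows([.505,-.025,.28],tool(-60,15,-60),8,cur)
E
python3 s5.py
```

```text
t 35.2 tcp [390.1 216.3 246.9] q [-0.473, 0.214, -0.709, 1.857, 0.763, 1.763, -0.834] w 0.723 ff 29.8 F [ 0.6 -0.7 -2.1]
R [[-0.3, 0.883, 0.361], [0.57, 0.469, -0.674], [-0.765, 0.003, -0.644]]
off [[-16.9, 2.3, 7.6], [-16.3, 2.2, 8.8], [-15.6, 2.1, 9.9], [-14.8, 2.0, 11.1], [-14.0, 1.9, 12.2], [-13.1, 1.7, 13.1]]
rot [-0.29, -4.19, -0.19] n 6 err mm [-0.1 -0.   0. ] rowmm 18.6
off [[-3.5, -3.9, 22.9], [-3.0, -4.3, 22.8], [-2.4, -4.7, 22.9], [-1.8, -5.0, 22.9], [-1.1, -5.1, 22.9], [-0.4, -5.3, 22.8], [0.3, -5.2, 22.9], [0.9, -5.2, 22.9]]
rot [0.0, 0.0, -7.5] n 8 err mm [0. 0. 0.] rowmm 23.5
```

{"name": "carry_out", "arguments": {"claw": [0.5,0.5,0.5,0.5,0.5,0.5], "offset": [[-16.9,2.3,7.6],[-16.3,2.2,8.8],[-15.6,2.1,9.9],[-14.8,2,11.1],[-14,1.9,12.2],[-13.1,1.7,13.1]], "delta_rot": [[-0.29,-4.19,-0.19],[-0.29,-4.19,-0.19],[-0.29,-4.19,-0.19],[-0.29,-4.19,-0.19],[-0.29,-4.19,-0.19],[-0.29,-4.19,-0.19]]}}

```text
time_s: 35.8
ee_pos: [0.4492, 0.1335, 0.2919]
orientation: [0.943, 1.643, -0.733]
contact_force: [-0.5, -0.6, -3.4]
width: 0.716
finger_force: 29.8
```

{"name": "carry_out", "arguments": {"claw": [0.5,0.5,0.5,0.5,0.5,0.5,0.5,0.5,0.5,0.5], "offset": [[-3.5,-3.9,22.9],[-3,-4.3,22.9],[-2.4,-4.7,22.9],[-1.8,-5,22.9],[-1.1,-5.1,22.9],[-0.4,-5.3,22.9],[0.3,-5.2,22.9],[0.9,-5.2,22.9],[0,0,0],[0,0,0]], "delta_rot": [[0,0,-7.5],[0,0,-7.5],[0,0,-7.5],[0,0,-7.5],[0,0,-7.5],[0,0,-7.5],[0,0,-7.5],[0,0,-7.5],[0,0,0],[0,0,0]]}}

```text
time_s: 36.8
ee_pos: [0.5138, -0.0418, 0.272]
orientation: [-0.002, 2.102, -1.4]
contact_force: [1.0, -0.0, -3.7]
width: 0.718
finger_force: 29.9
```

```bash
python3 d.py wrist w6; python3 -c "
from det import *
o=robot.get_obs(); Rn=R.from_rotvec(o['orientation']).as_matrix(); c=o['ee_pos']-G*Rn[:,2]; print(c,clear(c,Rn,(),.064))"
```

```text
t 36.8 tcp [513.8 -41.8 272. ] q [-0.226, 0.14, -0.526, 2.189, 1.28, 1.601, 0.269] w 0.718 ff 29.9 F [ 1.  -0.  -3.7]
R [[-0.816, 0.319, 0.481], [-0.321, 0.442, -0.838], [-0.48, -0.838, -0.258]]
[ 0.50501339 -0.02530109  0.27688464] (np.float64(0.01641304315803488), 'bin')
```

View pics/w6.png

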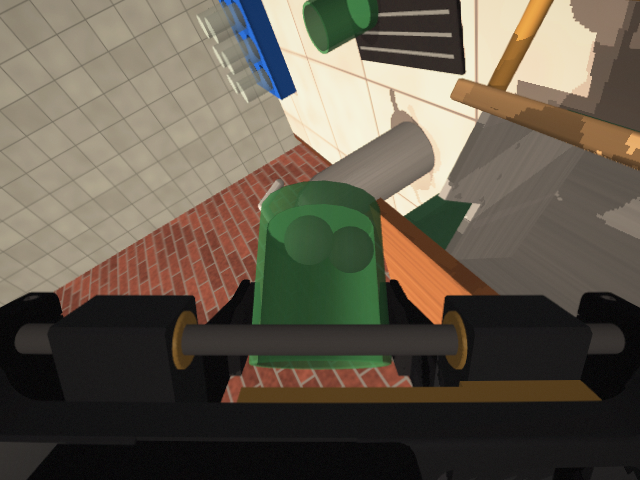

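The tumbler is held with both balls visible at (308,240) and (350,250). The first tumbler stands on the mat. Now I roll to pour.

{"name": "carry_out", "arguments": {"claw": [0.5,0.5,0.5,0.5,0.5,0.5,0.5,0.5,0.5,0.5], "offset": [[0,0,0],[0,0,0],[0,0,0],[0,0,0],[0,0,0],[0,0,0],[0,0,0],[0,0,0],[0,0,0],[0,0,0]], "delta_rot": [[0,0,-6],[0,0,-6],[0,0,-6],[0,0,-6],[0,0,-6],[0,0,-4],[0,0,-4],[0,0,-4],[0,0,-4],[0,0,-4]]}}

```text
time_s: 37.85
ee_pos: [0.5143, -0.0399, 0.2721]
orientation: [-1.028, 2.183, -1.846]
contact_force: [0.6, -0.8, -1.9]
width: 0.721
finger_force: 29.9
```

{"name": "carry_out", "arguments": {"claw": [0.5,0.5,0.5,0.5,0.5,0.5,0.5,0.5,0.5,0.5], "offset": [[0,0,0],[0,0,0],[0,0,0],[0,0,0],[0,0,0],[0,0,0],[0,0,0],[0,0,0],[0,0,0],[0,0,0]], "delta_rot": [[0,0,-5],[0,0,-5],[0,0,-5],[0,0,-5],[0,0,-5],[0,0,-5],[0,0,-5],[0,0,-5],[0,0,-5],[0,0,-5]]}}

```text
time_s: 38.85
ee_pos: [0.5144, -0.0398, 0.2724]
orientation: [1.695, -1.411, 1.59]
contact_force: [-0.4, 0.2, -1.9]
width: 0.72
finger_force: 29.9
```

{"name": "carry_out", "arguments": {"claw": [0.5,0.5,0.5,0.5,0.5], "offset": [[0,0,0],[0,0,0],[0,0,0],[0,0,0],[0,0,0]], "delta_rot": [[0,0,0],[0,0,0],[0,0,0],[0,0,0],[0,0,0]]}}

```text
time_s: 39.35
ee_pos: [0.5142, -0.0414, 0.2723]
orientation: [1.691, -1.415, 1.591]
contact_force: [-0.8, -0.2, -1.7]
width: 0.719
finger_force: 29.9
```

```bash
python3 d.py wrist w7; python3 s3.py 1 40 -75 .056; python3 -c "
from h import *
print([(np.round(r['position']).tolist(),round(r['p'],2)) for r in search_frame('ball_a1_center','wrist')])"
```

```text
t 39.35 tcp [514.2 -41.4 272.3] q [-0.2, 0.143, -0.553, 2.188, 1.284, 1.605, 2.014] w 0.719 ff 29.9 F [-0.8 -0.2 -1.7]
R [[-0.172, -0.859, 0.482], [-0.379, -0.394, -0.837], [0.909, -0.327, -0.257]]
slot [ 0.36586 -0.40591  0.064  ] (np.float64(0.04450961320632546), 'table')
roll [-0.24, 0.08, -0.53, 2.19, 1.24, 1.62, -0.65] err 0.0 0.0
mid [-0.0, -0.17, -0.27, 2.26, 1.11, 1.21, -0.41] err 0.0 0.0
up [0.26, -0.19, 0.11, 2.39, 1.2, 0.75, -0.22] err 0.0 0.0
slot [0.27, 0.09, 0.11, 2.45, 1.61, 0.65, -0.76] err 9.6 0.7
ret [0.19, -0.19, -0.02, 2.45, 1.23, 0.83, -0.47] err 55.2 4.1
off [[2.1, 0.3, -1.8], [2.2, 0.1, -1.8], [2.1, -0.3, -1.8], [2.0, -0.5, -1.8], [2.0, -0.8, -1.9], [1.9, -1.1, -1.8], [1.6, -1.3, -1.8], [1.5, -1.6, -1.8], [1.3, -1.7, -1.8], [1.0, -1.9, -1.8]]
rot [-0.01, -0.01, 7.82] n 10 err mm [ 0. -0.  0.] rowmm 2.8
off [[0.0, 0.0, -0.0], [0.0, 0.0, -0.0], [0.0, 0.0, -0.0], [0.0, 0.0, -0.0], [0.0, 0.0, -0.0], [0.0, 0.0, -0.0], [0.0, 0.0, -0.0], [0.0, 0.0, -0.0], [0.0, 0.0, -0.0], [0.0, 0.0, -0.0]]
rot [0.0, -0.0, 7.7] n 10 err mm [ 0. -0.  0.] rowmm 0.0
off [[6.3, -24.9, 24.2], [5.0, -24.5, 24.9], [3.6, -24.2, 25.5], [2.3, -23.7, 26.0], [0.9, -23.3, 26.5], [-0.5, -22.9, 27.0], [-1.9, -22.3, 27.2], [-3.3, -21.7, 27.6], [-4.7, -21.3, 27.8], [-6.1, -20.6, 28.1], [-7.5, -20.0, 28.1], [-8.8, -19.3, 28.1]]
rot [1.03, 2.12, 0.99] n 12 err mm [0. 0. 0.] rowmm 35.3
off [[15.3, 0.0, 12.9], [15.3, 0.0, 12.8], [15.3, 0.0, 12.9], [15.3, 0.0, 12.9], [15.4, 0.0, 12.8], [15.3, 0.0, 12.9]]
rot [-0.01, -0.0, -0.0] n 6 err mm [-0.  0. -0.] rowmm 20.0
[]
```

```bash
for p in -90 -97; do python3 s3.py 1 40 $p .056 | grep -E "slot|ret|up"; done
python3 - <<'E'
from s3 import *
CYL['c1']=(.493,-.397,.032,.084)
for p in (-85,-90,-95,-97,-100):
    s=slot(*SL[1],.064); print(p,clear(s,tool(p,40),('t1','t2','t3'),.087), clear(s-.05*tool(p,40)[:,2],tool(p,40),('t1','t2','t3'),.087))
E
```

```text
slot [ 0.36586 -0.40591  0.064  ] (np.float64(0.04450961320632546), 'table')
up [0.25, -0.05, 0.04, 2.26, 1.09, 0.97, -0.39] err 0.0 0.0
slot [0.25, 0.2, 0.05, 2.33, 1.31, 0.85, -0.75] err 0.0 0.0
ret [0.15, 0.02, -0.06, 2.34, 1.09, 1.04, -0.62] err 0.0 0.0
slot [ 0.36586 -0.40591  0.064  ] (np.float64(0.04450961320632546), 'table')
up [0.25, 0.02, 0.02, 2.19, 1.04, 1.07, -0.45] err 0.0 0.0
slot [0.24, 0.25, 0.03, 2.26, 1.2, 0.94, -0.76] err 0.0 0.0
ret [0.15, 0.1, -0.06, 2.25, 1.02, 1.12, -0.67] err 0.0 0.0
-85 (np.float64(0.024151293695229316), 'c1') (np.float64(0.040380468115364214), 'c1')
-90 (np.float64(0.01758296579598138), 'c1') (np.float64(0.03781264868662548), 'c1')
-95 (np.float64(0.011871551983756841), 'c1') (np.float64(0.035486159832313485), 'c1')
-97 (np.float64(0.008295164323198122), 'c1') (np.float64(0.03460908092675945), 'c1')
-100 (np.float64(0.003103704585988666), 'c1') (np.float64(0.033168900840486015), 'c1')
```

{"name": "carry_out", "arguments": {"claw": [0.5,0.5,0.5,0.5,0.5,0.5,0.5,0.5,0.5,0.5], "offset": [[2.1,0.3,-1.8],[2.2,0.1,-1.8],[2.1,-0.3,-1.8],[2,-0.5,-1.8],[2,-0.8,-1.9],[1.9,-1.1,-1.8],[1.6,-1.3,-1.8],[1.5,-1.6,-1.8],[1.3,-1.7,-1.8],[1,-1.9,-1.8]], "delta_rot": [[0,0,7.8],[0,0,7.8],[0,0,7.8],[0,0,7.8],[0,0,7.8],[0,0,7.8],[0,0,7.8],[0,0,7.8],[0,0,7.8],[0,0,7.8]]}}

```text
time_s: 40.45
ee_pos: [0.4989, -0.0357, 0.2953]
orientation: [-0.42, 2.178, -1.612]
contact_force: [-0.2, -0.3, -2.4]
width: 0.716
finger_force: 29.8
```

{"name": "carry_out", "arguments": {"claw": [0.5,0.5,0.5,0.5,0.5,0.5,0.5,0.5,0.5,0.5], "offset": [[0,0,0],[0,0,0],[0,0,0],[0,0,0],[0,0,0],[0,0,0],[0,0,0],[0,0,0],[0,0,0],[0,0,0]], "delta_rot": [[0,0,7.7],[0,0,7.7],[0,0,7.7],[0,0,7.7],[0,0,7.7],[0,0,7.7],[0,0,7.7],[0,0,7.7],[0,0,7.7],[0,0,7.7]]}}

```text
time_s: 41.45
ee_pos: [0.499, -0.0358, 0.2952]
orientation: [0.882, 1.689, -0.787]
contact_force: [0.7, -0.4, -2.0]
width: 0.722
finger_force: 29.8
```

```bash
cat > s6.py <<'E'
from s3 import *
i=int(sys.argv[1]); ag=float(sys.argv[2]); psi=float(sys.argv[3]); gh=float(sys.argv[4])
sl=slot(*SL[i],.006+gh+.002); Rp=tool(psi,ag); up=sl+[0,0,.12]
o=robot.get_obs(); q=go(np.array(o['joint_pos']),up,Rp,12,'up'); q=go(q,sl,Rp,6,'sl'); go(q,sl-.12*Rp[:,2],Rp,6,'ret')
cur=rows(up,Rp,12); rows(sl,Rp,6,cur)
E
python3 s6.py 1 40 -91 .056; python3 d.py
```

```text
up [0.27, -0.04, 0.02, 2.25, 1.08, 0.99, -0.4] err 0.0 0.0
sl [0.26, 0.21, 0.03, 2.32, 1.3, 0.87, -0.75] err 0.0 0.0
ret [0.15, 0.0, -0.09, 2.32, 1.04, 1.09, -0.61] err 0.0 0.0
off [[6.4, -25.2, 24.1], [4.8, -24.3, 25.3], [3.1, -23.5, 26.4], [1.5, -22.5, 27.3], [-0.1, -21.4, 28.2], [-1.8, -20.3, 29.0], [-3.4, -19.1, 29.6], [-5.1, -17.9, 30.2], [-6.7, -16.4, 30.7], [-8.2, -15.1, 31.0], [-9.8, -13.6, 31.2], [-11.4, -12.1, 31.3]]
rot [2.22, 2.14, 1.59] n 12 err mm [ 0. -0.  0.] rowmm 35.4
off [[15.3, 0.0, 12.8], [15.4, 0.0, 12.9], [15.3, 0.0, 12.8], [15.3, -0.0, 12.9], [15.3, -0.0, 12.8], [15.4, -0.0, 12.9]]
rot [0.0, 0.0, 0.01] n 6 err mm [ 0.  0. -0.] rowmm 20.0
t 41.45 tcp [499.  -35.8 295.2] q [-0.24, 0.079, -0.537, 2.191, 1.242, 1.618, -0.648] w 0.722 ff 29.8 F [ 0.7 -0.4 -2. ]
R [[-0.202, 0.852, 0.482], [0.179, 0.516, -0.837], [-0.963, -0.083, -0.257]]
```

{"name": "carry_out", "arguments": {"claw": [0.5,0.5,0.5,0.5,0.5,0.5,0.5,0.5,0.5,0.5], "offset": [[6.4,-25.2,24.1],[4.8,-24.3,25.3],[3.1,-23.5,26.4],[1.5,-22.5,27.3],[-0.1,-21.4,28.2],[-1.8,-20.3,29],[-3.4,-19.1,29.6],[-5.1,-17.9,30.2],[-6.7,-16.4,30.7],[-8.2,-15.1,31]], "delta_rot": [[2.22,2.14,1.59],[2.22,2.14,1.59],[2.22,2.14,1.59],[2.22,2.14,1.59],[2.22,2.14,1.59],[2.22,2.14,1.59],[2.22,2.14,1.59],[2.22,2.14,1.59],[2.22,2.14,1.59],[2.22,2.14,1.59]]}}

```text
time_s: 42.45
ee_pos: [0.3871, -0.3578, 0.1938]
orientation: [1.575, 1.704, -0.811]
contact_force: [0.3, 0.0, -2.0]
width: 0.718
finger_force: 29.8
```

{"name": "carry_out", "arguments": {"claw": [0.5,0.5,0.5,0.5], "offset": [[-9.8,-13.6,31.2],[-11.4,-12.1,31.3],[0,0,0],[0,0,0]], "delta_rot": [[2.22,2.14,1.59],[2.22,2.14,1.59],[0,0,0],[0,0,0]]}}

```text
time_s: 42.85
ee_pos: [0.3648, -0.4213, 0.1734]
orientation: [1.716, 1.691, -0.81]
contact_force: [0.6, -0.6, -2.0]
width: 0.719
finger_force: 29.8
```

```bash
python3 d.py; python3 - <<'E'
from s3 import *
rows(slot(*SL[1],.064),tool(-91,40),6)
for x in tumblers(snapshot('top')): print(x)
E
```

```text
t 42.85 tcp [ 364.8 -421.3  173.4] q [0.27, -0.034, 0.019, 2.248, 1.086, 0.993, -0.392] w 0.719 ff 29.8 F [ 0.6 -0.6 -2. ]
R [[0.007, 1.0, -0.017], [0.64, -0.018, -0.768], [-0.768, -0.006, -0.64]]
off [[15.7, 0.3, 12.8], [15.6, 0.2, 12.9], [15.7, 0.2, 12.8], [15.6, 0.2, 12.8], [15.6, 0.2, 12.9], [15.6, 0.1, 12.9]]
rot [-0.04, 0.03, 0.04] n 6 err mm [-0.  -0.1  0. ] rowmm 20.2
(array([669.1, 328.1]), 36.2, 'green', 0.083)
(array([534.8, 410.7]), 33.0, 'purple', 0.077)
(array([521. , 277.4]), 32.3, 'green', 0.077)
(array([ 492.6, -396.9]), 32.2, 'green', 0.082)
(array([370.7, 106.9]), 31.8, 'purple', 0.078)
(array([314.9, 343. ]), 32.6, 'purple', 0.077)
```

{"name": "carry_out", "arguments": {"claw": [0.5,0.5,0.5,0.5,0.5,0.5,0.5,0.5,0.5,0.5], "offset": [[15.6,0.2,12.8],[15.6,0.2,12.8],[15.6,0.2,12.8],[15.6,0.2,12.8],[15.6,0.2,12.8],[10,0.2,8.5],[5.6,0,4.3],[1.2,0,1],[0.6,0,0.6],[0,0,0]], "delta_rot": [[0,0,0],[0,0,0],[0,0,0],[0,0,0],[0,0,0],[0,0,0],[0,0,0],[0,0,0],[0,0,0],[0,0,0]]}}

```text
time_s: 43.9
ee_pos: [0.3671, -0.4198, 0.0509]
orientation: [1.713, 1.692, -0.807]
contact_force: [-0.2, -0.1, -2.3]
width: 0.722
finger_force: 29.8
```

```bash
python3 d.py
```

```text
t 43.9 tcp [ 367.1 -419.8   50.9] q [0.26, 0.216, 0.026, 2.314, 1.301, 0.871, -0.758] w 0.722 ff 29.8 F [-0.2 -0.1 -2.3]
R [[0.006, 1.0, -0.014], [0.64, -0.015, -0.768], [-0.768, -0.004, -0.64]]
```

{"name": "carry_out", "arguments": {"claw": [0.5,0.5,0.5,-1,-1,-1,-1], "offset": [[0.8,0,0.6],[0.4,0,0.4],[0,0,0],[0,0,0],[0,0,0],[0,0,0],[0,0,0]], "delta_rot": [[0,0,0],[0,0,0],[0,0,0],[0,0,0],[0,0,0],[0,0,0],[0,0,0]]}}

```text
time_s: 44.6
ee_pos: [0.3663, -0.4199, 0.0486]
orientation: [1.714, 1.692, -0.808]
contact_force: [-0.4, 0.5, -0.4]
width: 0.966
finger_force: 0.0
```

{"name": "carry_out", "arguments": {"claw": [-1,-1,-1,-1,-1,-1,-1,-1], "offset": [[0,0,-10],[0,0,-20],[0,0,-25],[0,0,-30],[0,0,-30],[0,0,-10],[0,0,0],[0,0,0]], "delta_rot": [[0,0,0],[0,0,0],[0,0,0],[0,0,0],[0,0,0],[0,0,0],[0,0,0],[0,0,0]]}}

```text
time_s: 45.4
ee_pos: [0.3677, -0.3243, 0.1283]
orientation: [1.715, 1.692, -0.809]
contact_force: [-0.5, -0.7, 0.2]
width: 0.997
finger_force: 0.0
```

```bash
python3 d.py; for a in "-62 45" "-66 42" "-60 48" "-70 42"; do echo == $a; python3 s4.py t1 521 277.4 .058 $a t1,t2,t3 | grep -vE "^off|^rot"; done
python3 - <<'E'
from det import *
for x in tumblers(snapshot('top')): print(x)
E
```

```text
t 45.4 tcp [ 367.7 -324.3  128.3] q [0.14, 0.009, -0.1, 2.321, 1.037, 1.103, -0.615] w 0.997 ff 0.0 F [-0.5 -0.7  0.2]
R [[0.006, 1.0, -0.016], [0.64, -0.016, -0.768], [-0.768, -0.006, -0.64]]
== -62 45
clr grasp (np.float64(0.004105833432494234), 'p1') noskip-lower (np.float64(0.004105833432494234), 'p1')
via [-0.11, -0.19, -0.36, 2.19, 0.93, 1.32, -0.37] err 0.0 0.0
hi [-0.55, 0.48, -0.64, 1.46, 0.87, 1.84, -0.73] err 0.0 0.0
pre [-0.57, 0.62, -0.61, 1.59, 0.91, 1.67, -0.91] err 0.0 0.0
g [-0.49, 0.65, -0.57, 1.7, 0.98, 1.52, -0.94] err 0.0 0.0
lift [-0.44, 0.42, -0.62, 1.57, 0.88, 1.73, -0.68] err 0.0 0.0
mid [-0.54, 0.3, -0.59, 1.97, 1.1, 1.93, -0.86] err 0.0 0.0
p60 [-0.26, 0.13, -0.49, 2.19, 1.27, 1.6, 0.27] err 0.0 0.0
p160 [-0.23, 0.13, -0.52, 2.19, 1.28, 1.6, 2.02] err 0.0 0.0
(np.float64(0.09523459101444982), 'house')
(np.float64(0.09586211449656876), 'sh')
(np.float64(0.035078494420890324), 'p1')
== -66 42
clr grasp (np.float64(0.006042245955050832), 'p1') noskip-lower (np.float64(0.006042245955050832), 'p1')
via [-0.11, -0.19, -0.36, 2.19, 0.93, 1.32, -0.37] err 0.0 0.0
h
[... 1618 characters left out ...]
.0 0.0
lift [-0.48, 0.51, -0.6, 1.48, 0.88, 1.85, -0.78] err 0.0 0.0
mid [-0.53, 0.3, -0.6, 1.97, 1.1, 1.94, -0.86] err 0.0 0.0
p60 [-0.25, 0.13, -0.5, 2.19, 1.27, 1.6, 0.27] err 0.0 0.0
p160 [-0.23, 0.13, -0.52, 2.19, 1.28, 1.6, 2.02] err 0.0 0.0
(np.float64(0.09523459101444982), 'house')
(np.float64(0.08571212110100643), 'sh')
(np.float64(0.034477520700757214), 'p1')
(array([668.8, 327.6]), 36.0, 'green', 0.085)
(array([535. , 410.5]), 32.4, 'purple', 0.077)
(array([521.5, 277.2]), 32.5, 'green', 0.077)
(array([ 493.1, -396.1]), 32.3, 'green', 0.082)
(array([370.6, 107. ]), 31.9, 'purple', 0.078)
(array([ 366.8, -407. ]), 32.7, 'green', 0.081)
(array([313.6, 342.6]), 32.5, 'purple', 0.077)
```

```bash
python3 - <<'E'
from det import *
for al in (38,42,46):
    for p in range(-50,5,5): print(al,p,clear([.521,.2774,.056],tool(p,al),('t1','t2','t3'),.085))
E
for a in "-20 40" "-15 42" "-25 42"; do echo == $a; python3 s4.py t1 521 277.4 .056 $a t1,t2,t3 | grep -vE "^off|^rot"; done
```

```text
38 -50 (np.float64(-0.007992353880961756), 'p1')
38 -45 (np.float64(-0.009664988969151193), 'p1')
38 -40 (np.float64(-0.012795524645307126), 'p1')
38 -35 (np.float64(-0.010310635360836602), 'p1')
38 -30 (np.float64(-0.005054017895801854), 'p1')
38 -25 (np.float64(0.00020288125162744308), 'p1')
38 -20 (np.float64(0.007552916866607265), 'p1')
38 -15 (np.float64(0.013372847895686036), 'p1')
38 -10 (np.float64(0.01944451907082361), 'p1')
38 -5 (np.float64(0.02697069624933513), 'p1')
38 0 (np.float64(0.0318494945073075), 'pin')
42 -50 (np.float64(-0.0025269405555130714), 'p1')
42 -45 (np.float64(-0.009403806223432638), 'p1')
42 -40 (np.float64(-0.0126285895643624), 'p1')
42 -35 (np.float64(-0.0102916701291305), 'p1')
42 -30 (np.float64(-0.0037536288093448673), 'p1')
42 -25 (np.float64(-0.00010755532616058688), 'p1')
42 -20 (np.float64(0.006933974614450077), 'p1')
42 -15 (np.float64(0.014805106708893285), 'p1')
42 -10 (np.float64(0.01976668881925884), 'p1')
42 -5 (np.float64(0.026533081654143833), 'p1')
42 0 (np.float64(0.027740888068609512), 'pin')
46 -50 (np.float64(-0.001809141355661788
[... 1985 characters left out ...]
0.00010755532616058688), 'p1') noskip-lower (np.float64(-0.00010755532616058688), 'p1')
via [-0.11, -0.19, -0.36, 2.19, 0.93, 1.32, -0.37] err 0.0 0.0
hi [-0.44, 0.04, -0.71, 1.96, 0.9, 1.31, -0.34] err 0.0 0.0
pre [-0.51, 0.28, -0.7, 2.09, 1.12, 1.23, -0.68] err 0.0 0.0
g [-0.45, 0.41, -0.59, 2.1, 1.3, 1.12, -0.76] err 0.0 0.0
lift [-0.35, 0.08, -0.66, 1.97, 0.97, 1.2, -0.29] err 0.0 0.0
mid [-0.52, 0.3, -0.62, 1.97, 1.11, 1.94, -0.86] err 0.0 0.0
p60 [-0.23, 0.13, -0.52, 2.19, 1.28, 1.6, 0.27] err 0.0 0.0
p160 [-0.21, 0.14, -0.54, 2.19, 1.28, 1.6, 2.02] err 0.0 0.0
(np.float64(0.09523459101444982), 'house')
(np.float64(0.11868869225064829), 'ledge')
(np.float64(0.046791078269487016), 'p1')
```

```bash
python3 s4.py t1 521.2 277.4 .056 -15 42 t1,t2,t3 | grep -E "^off|^rot"
```

```text
off [[1.9, 9.5, -26.0], [1.5, 10.4, -25.7], [0.9, 11.4, -25.3], [0.4, 12.4, -24.9], [-0.2, 13.2, -24.4], [-0.7, 14.2, -23.9], [-1.3, 14.9, -23.4], [-2.0, 15.8, -22.7], [-2.5, 16.5, -22.2], [-3.2, 17.2, -21.6]]
rot [-2.09, -0.48, -1.55] n 10 err mm [-0.  0.  0.] rowmm 27.8
off [[22.8, 16.9, -29.2], [22.1, 20.1, -27.7], [21.2, 23.0, -26.0], [20.2, 26.0, -24.1], [19.0, 28.5, -22.0], [17.6, 31.0, -19.8], [16.1, 33.1, -17.4], [14.4, 35.1, -14.8], [12.6, 36.7, -12.3], [10.7, 38.2, -9.6]]
rot [-3.91, 0.65, -3.11] n 10 err mm [-0.  0. -0.] rowmm 40.7
off [[18.6, -0.0, 16.7], [18.6, -0.0, 16.7], [18.6, -0.0, 16.8], [18.5, -0.0, 16.7], [18.6, -0.0, 16.7], [18.6, -0.1, 16.7]]
rot [-0.0, 0.01, -0.0] n 6 err mm [-0. -0.  0.] rowmm 25.0
```

{"name": "carry_out", "arguments": {"claw": [-1,-1,-1,-1,-1,-1,-1,-1,-1,-1], "offset": [[1.9,9.5,-26],[1.5,10.4,-25.7],[0.9,11.4,-25.3],[0.4,12.4,-24.9],[-0.2,13.2,-24.4],[-0.7,14.2,-23.9],[-1.3,14.9,-23.4],[-2,15.8,-22.7],[-2.5,16.5,-22.2],[-3.2,17.2,-21.6]], "delta_rot": [[-2.09,-0.48,-1.55],[-2.09,-0.48,-1.55],[-2.09,-0.48,-1.55],[-2.09,-0.48,-1.55],[-2.09,-0.48,-1.55],[-2.09,-0.48,-1.55],[-2.09,-0.48,-1.55],[-2.09,-0.48,-1.55],[-2.09,-0.48,-1.55],[-2.09,-0.48,-1.55]]}}

```text
time_s: 46.45
ee_pos: [0.4677, -0.1111, 0.2814]
orientation: [1.205, 1.903, -0.626]
contact_force: [-0.0, -0.2, -0.2]
width: 0.998
finger_force: 0.0
```

{"name": "carry_out", "arguments": {"claw": [-1,-1,-1,-1,-1,-1,-1,-1,-1,-1], "offset": [[22.8,16.9,-29.2],[22.1,20.1,-27.7],[21.2,23,-26],[20.2,26,-24.1],[19,28.5,-22],[17.6,31,-19.8],[16.1,33.1,-17.4],[14.4,35.1,-14.8],[12.6,36.7,-12.3],[10.7,38.2,-9.6]], "delta_rot": [[-3.91,0.65,-3.11],[-3.91,0.65,-3.11],[-3.91,0.65,-3.11],[-3.91,0.65,-3.11],[-3.91,0.65,-3.11],[-3.91,0.65,-3.11],[-3.91,0.65,-3.11],[-3.91,0.65,-3.11],[-3.91,0.65,-3.11],[-3.91,0.65,-3.11]]}}

```text
time_s: 47.45
ee_pos: [0.4624, 0.297, 0.2613]
orientation: [0.292, 2.287, -0.13]
contact_force: [1.5, -0.2, -0.5]
width: 0.998
finger_force: 0.0
```

{"name": "carry_out", "arguments": {"claw": [-1,-1,-1,-1,-1,-1,-1,-1], "offset": [[18.6,0,16.7],[18.6,0,16.7],[18.6,0,16.7],[18.6,0,16.7],[18.6,0,16.7],[18.6,0,16.7],[0,0,0],[0,0,0]], "delta_rot": [[0,0,0],[0,0,0],[0,0,0],[0,0,0],[0,0,0],[0,0,0],[0,0,0],[0,0,0]]}}

```text
time_s: 48.25
ee_pos: [0.4628, 0.2947, 0.1111]
orientation: [0.298, 2.287, -0.134]
contact_force: [-0.5, 0.6, 0.6]
width: 1.0
finger_force: 0.0
```

```bash
python3 d.py; python3 - <<'E'
from det import *
for x in tumblers(snapshot('top')): print(x)
rows(np.array([.5212,.2774,.056]),tool(-15,42),6)
E
```

```text
t 48.25 tcp [462.8 294.7 111.1] q [-0.473, 0.148, -0.687, 2.221, 1.156, 1.05, -0.586] w 1.0 ff 0.0 F [-0.5  0.6  0.6]
R [[-0.646, 0.256, 0.719], [0.171, 0.967, -0.191], [-0.744, -0.001, -0.668]]
(array([669.5, 328.3]), 36.1, 'green', 0.083)
(array([535.9, 410.8]), 32.8, 'purple', 0.076)
(array([521.1, 277.2]), 32.5, 'green', 0.077)
(array([ 493.1, -396.8]), 32.2, 'green', 0.082)
(array([370.6, 106.9]), 31.8, 'purple', 0.078)
(array([ 366.6, -406.5]), 32.8, 'green', 0.082)
off [[0.2, -0.4, 16.9], [0.3, -0.4, 16.9], [0.2, -0.3, 16.9], [0.2, -0.4, 16.8], [0.2, -0.4, 16.9], [0.2, -0.3, 16.9]]
rot [0.02, 0.02, 0.01] n 6 err mm [0. 0. 0.] rowmm 16.9
```

{"name": "carry_out", "arguments": {"claw": [-1,-1,-1,-1,-1,-1,0.5,0.5,0.5,0.5], "offset": [[0.2,-0.4,16.9],[0.2,-0.4,16.9],[0.2,-0.4,16.9],[0.2,-0.4,16.9],[0.2,-0.4,16.9],[0.2,-0.4,16.9],[0,0,0],[0,0,0],[0,0,0],[0,0,0]], "delta_rot": [[0,0,0],[0,0,0],[0,0,0],[0,0,0],[0,0,0],[0,0,0],[0,0,0],[0,0,0],[0,0,0],[0,0,0]]}}

```text
time_s: 49.3
ee_pos: [0.5345, 0.2739, 0.044]
orientation: [0.298, 2.285, -0.13]
contact_force: [-0.6, 0.2, 1.3]
width: 0.735
finger_force: 30.0
```

{"name": "carry_out", "arguments": {"claw": [0.5,0.5,0.5,0.5,0.5,0.5,0.5,0.5,0.5], "offset": [[0,0,0],[0,0,0],[-12,0,-10.5],[-25,0,-22.5],[-25,0,-22.5],[-25,0,-22.5],[-25,0,-22.5],[-25,0,-22.5],[-13,0,-12]], "delta_rot": [[0,0,0],[0,0,0],[0,0,0],[0,0,0],[0,0,0],[0,0,0],[0,0,0],[0,0,0],[0,0,0]]}}

```text
time_s: 50.2
ee_pos: [0.5338, 0.2724, 0.2463]
orientation: [0.301, 2.285, -0.132]
contact_force: [0.5, 0.8, -2.5]
width: 0.735
finger_force: 30.0
```

```bash
python3 d.py; sed -i 's/,6); cur/,int(sys.argv[1])); cur/' s5.py; python3 s5.py 10; python3 - <<'E'
from det import *
o=robot.get_obs(); R0=R.from_rotvec(o['orientation']).as_matrix(); c0=o['ee_pos']-G*R0[:,2]; R1=tool(-60,15); w=R.from_matrix(R0.T@R1).as_rotvec(); print(np.degrees(np.linalg.norm(w)))
cz=R0.T@[0,0,1.]
for f in np.linspace(0,1,6):
    Rm=R0@R.from_rotvec(w*f).as_matrix(); c=c0+(np.array([.44,.15,.30])-c0)*f; print(clear(c,Rm,('t1','t2','t3'),.064),'cup tilt',np.degrees(np.arccos((Rm@cz)[2])))
E
```

```text
t 50.2 tcp [533.8 272.4 246.3] q [-0.326, -0.045, -0.62, 2.061, 0.936, 1.001, -0.128] w 0.735 ff 30.0 F [ 0.5  0.8 -2.5]
R [[-0.644, 0.258, 0.72], [0.174, 0.966, -0.191], [-0.745, 0.002, -0.667]]
off [[-0.6, -15.5, -6.7], [-1.4, -15.9, -5.6], [-2.3, -16.2, -4.4], [-3.0, -16.4, -3.1], [-3.8, -16.3, -1.8], [-4.4, -16.4, -0.5], [-5.1, -16.1, 0.8], [-5.6, -15.8, 2.2], [-6.0, -15.4, 3.6], [-6.4, -14.9, 4.9]]
rot [4.0, -2.55, 2.15] n 10 err mm [ 0. -0.  0.] rowmm 16.9
off [[-3.5, -3.9, 22.9], [-3.0, -4.3, 22.8], [-2.4, -4.7, 22.9], [-1.8, -5.0, 22.9], [-1.1, -5.1, 22.8], [-0.4, -5.3, 22.9], [0.2, -5.3, 22.9], [1.0, -5.1, 22.8]]
rot [0.0, 0.0, -7.5] n 8 err mm [-0.  0. -0.] rowmm 23.5
52.09462584501084
(np.float64(0.05149435062164843), 'pin') cup tilt 8.537736462515939e-07
(np.float64(0.05235242883852153), 'pin') cup tilt 5.506456466093124
(np.float64(0.06471902051579122), 'pin') cup tilt 10.97999675688028
(np.float64(0.061871735705463914), 'pin') cup tilt 16.387297723112013
(np.float64(0.059675973799178585), 'pin') cup tilt 21.694238120988874
(np.float64(0.0733279411812053), 'pin') cup tilt 26.865541898331145
```

{"name": "carry_out", "arguments": {"claw": [0.5,0.5,0.5,0.5,0.5,0.5,0.5,0.5,0.5,0.5], "offset": [[-0.6,-15.5,-6.7],[-1.4,-15.9,-5.6],[-2.3,-16.2,-4.4],[-3,-16.4,-3.1],[-3.8,-16.3,-1.8],[-4.4,-16.4,-0.5],[-5.1,-16.1,0.8],[-5.6,-15.8,2.2],[-6,-15.4,3.6],[-6.4,-14.9,4.9]], "delta_rot": [[4,-2.55,2.15],[4,-2.55,2.15],[4,-2.55,2.15],[4,-2.55,2.15],[4,-2.55,2.15],[4,-2.55,2.15],[4,-2.55,2.15],[4,-2.55,2.15],[4,-2.55,2.15],[4,-2.55,2.15]]}}

```text
time_s: 51.2
ee_pos: [0.4485, 0.134, 0.292]
orientation: [0.947, 1.643, -0.732]
contact_force: [-0.4, 0.5, -4.1]
width: 0.737
finger_force: 30.0
```

{"name": "carry_out", "arguments": {"claw": [0.5,0.5,0.5,0.5,0.5,0.5,0.5,0.5,0.5,0.5], "offset": [[-3.5,-3.9,22.9],[-3,-4.3,22.9],[-2.4,-4.7,22.9],[-1.8,-5,22.9],[-1.1,-5.1,22.9],[-0.4,-5.3,22.9],[0.3,-5.2,22.9],[0.9,-5.2,22.9],[0,0,0],[0,0,0]], "delta_rot": [[0,0,-7.5],[0,0,-7.5],[0,0,-7.5],[0,0,-7.5],[0,0,-7.5],[0,0,-7.5],[0,0,-7.5],[0,0,-7.5],[0,0,0],[0,0,0]]}}

```text
time_s: 52.2
ee_pos: [0.514, -0.0415, 0.2724]
orientation: [-0.001, 2.103, -1.398]
contact_force: [-0.3, 0.1, -3.6]
width: 0.737
finger_force: 30.0
```

```bash
python3 d.py; python3 -c "
from det import *
o=robot.get_obs(); Rn=R.from_rotvec(o['orientation']).as_matrix(); c=o['ee_pos']-G*Rn[:,2]; print(c,clear(c,Rn,(),.064))"
```

```text
t 52.2 tcp [514.  -41.5 272.4] q [-0.213, 0.14, -0.539, 2.188, 1.28, 1.601, 0.27] w 0.737 ff 30.0 F [-0.3  0.1 -3.6]
R [[-0.816, 0.319, 0.482], [-0.32, 0.444, -0.837], [-0.481, -0.837, -0.26]]
[ 0.50496478 -0.02584548  0.27723126] (np.float64(0.0168829579516655), 'bin')
```

{"name": "carry_out", "arguments": {"claw": [0.5,0.5,0.5,0.5,0.5,0.5,0.5,0.5,0.5,0.5], "offset": [[0,0,0],[0,0,0],[0,0,0],[0,0,0],[0,0,0],[0,0,0],[0,0,0],[0,0,0],[0,0,0],[0,0,0]], "delta_rot": [[0,0,-6],[0,0,-6],[0,0,-6],[0,0,-6],[0,0,-6],[0,0,-4],[0,0,-4],[0,0,-4],[0,0,-4],[0,0,-4]]}}

```text
time_s: 53.2
ee_pos: [0.5146, -0.0394, 0.2728]
orientation: [-1.027, 2.184, -1.843]
contact_force: [0.6, -0.1, -2.9]
width: 0.736
finger_force: 30.0
```

{"name": "carry_out", "arguments": {"claw": [0.5,0.5,0.5,0.5,0.5,0.5,0.5,0.5,0.5,0.5], "offset": [[0,0,0],[0,0,0],[0,0,0],[0,0,0],[0,0,0],[0,0,0],[0,0,0],[0,0,0],[0,0,0],[0,0,0]], "delta_rot": [[0,0,-5],[0,0,-5],[0,0,-5],[0,0,-5],[0,0,-5],[0,0,-5],[0,0,-5],[0,0,-5],[0,0,-5],[0,0,-5]]}}

```text
time_s: 54.2
ee_pos: [0.5147, -0.0393, 0.273]
orientation: [1.696, -1.413, 1.59]
contact_force: [-0.5, 1.1, -3.2]
width: 0.737
finger_force: 30.0
```

{"name": "carry_out", "arguments": {"claw": [0.5,0.5,0.5,0.5,0.5], "offset": [[0,0,0],[0,0,0],[0,0,0],[0,0,0],[0,0,0]], "delta_rot": [[0,0,0],[0,0,0],[0,0,0],[0,0,0],[0,0,0]]}}

```text
time_s: 54.7
ee_pos: [0.5147, -0.0408, 0.2736]
orientation: [1.692, -1.417, 1.592]
contact_force: [0.3, 0.7, -3.4]
width: 0.736
finger_force: 30.0
```

```bash
python3 d.py wrist w8; python3 s3.py 2 42 -80 .056; python3 -c "
from h import *
print([(np.round(r['position']).tolist(),round(r['p'],2)) for r in search_frame('ball_a1_center','wrist')])"
```

```text
t 54.7 tcp [514.7 -40.8 273.6] q [-0.187, 0.143, -0.566, 2.186, 1.285, 1.606, 2.015] w 0.736 ff 30.0 F [ 0.3  0.7 -3.4]
R [[-0.174, -0.858, 0.483], [-0.38, -0.394, -0.837], [0.908, -0.329, -0.258]]
slot [ 0.43178 -0.28548  0.064  ] (np.float64(0.005112869284260385), 'bin')
roll [-0.23, 0.08, -0.55, 2.19, 1.24, 1.62, -0.65] err 0.0 0.0
mid [0.01, -0.17, -0.28, 2.26, 1.11, 1.21, -0.41] err 0.0 0.0
up [0.13, -0.06, -0.12, 2.25, 1.0, 1.04, -0.39] err 0.0 0.0
slot [0.12, 0.18, -0.12, 2.33, 1.21, 0.92, -0.74] err 0.0 0.0
ret [0.03, 0.01, -0.22, 2.32, 0.99, 1.1, -0.62] err 0.0 0.0
off [[2.0, 0.4, -1.7], [2.1, 0.2, -1.8], [2.1, -0.2, -1.7], [2.0, -0.4, -1.8], [2.0, -0.7, -1.7], [1.8, -0.9, -1.8], [1.7, -1.2, -1.7], [1.5, -1.4, -1.7], [1.4, -1.6, -1.8], [1.1, -1.8, -1.7]]
rot [-0.01, -0.0, 7.81] n 10 err mm [-0.  -0.1  0. ] rowmm 2.7
off [[-0.0, 0.0, -0.0], [-0.0, 0.0, -0.0], [-0.0, 0.0, -0.0], [-0.0, 0.0, -0.0], [-0.0, 0.0, -0.0], [-0.0, 0.0, -0.0], [0.0, 0.0, -0.0], [0.0, 0.0, -0.0], [0.0, 0.0, -0.0], [0.0, 0.1, -0.0]]
rot [-0.0, -0.0, 7.7] n 10 err mm [ 0.1 -0.   0. ] rowmm 0.0
off [[7.1, -15.1, 18.4], [6.0, -14.8, 19.1], [4.9, -14.4, 19.6], [3.8, -14.1, 20.2], [2.7, -13.6, 20.6], [1.6, -13.2, 21.0], [0.5, -12.6, 21.4], [-0.6, -12.2, 21.6], [-1.8, -11.6, 21.9], [-2.9, -11.0, 22.1], [-4.0, -10.5, 22.2], [-5.1, -9.8, 22.3]]
rot [1.38, 2.29, 1.21] n 12 err mm [-0. -0.  0.] rowmm 24.9
off [[14.9, -0.0, 13.4], [14.8, -0.0, 13.4], [14.9, -0.0, 13.3], [14.9, 0.0, 13.4], [14.9, 0.0, 13.4], [14.8, 0.0, 13.4]]
rot [0.0, 0.0, -0.01] n 6 err mm [-0. -0.  0.] rowmm 20.0
[([268.0, 376.0], 0.2)]
```

View pics/w8.png

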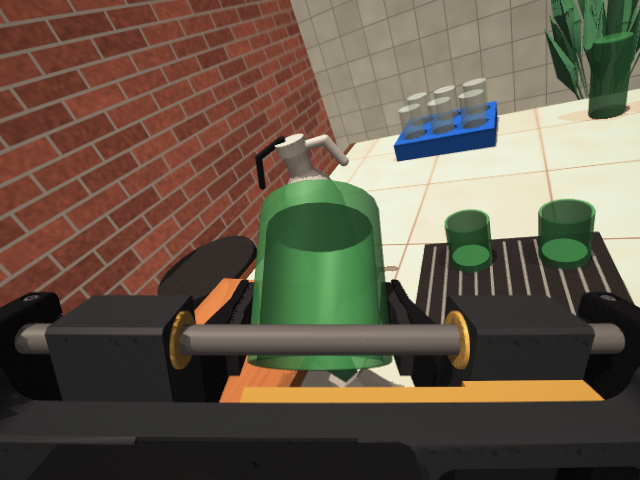

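The tumbler looks empty and the other two stand on the mat, but the wrist load still reads 3.3 N. I'll check before moving on.

{"name": "carry_out", "arguments": {"claw": [0.5,0.5,0.5,0.5], "offset": [[0,0,0],[0,0,0],[0,0,0],[0,0,0]], "delta_rot": [[0,0,-6],[0,0,-6],[0,0,0],[0,0,0]]}}

```text
time_s: 55.2
ee_pos: [0.5146, -0.0409, 0.2736]
orientation: [1.774, -1.197, 1.478]
contact_force: [0.3, -0.2, -3.1]
width: 0.733
finger_force: 30.0
```

```bash
python3 - <<'E'
from h import *
F=[]
for i in range(4):
    t=snapshot('top' if i%2 else 'scene'); F.append(robot.get_obs()['contact_force'][2])
    print(F[-1],[(np.round(r['position']).tolist(),round(r['p'],2)) for r in search_frame('ball_a1_center','top' if i%2 else 'scene')])
s=snapshot('scene'); t=snapshot('top')
cv2.imwrite('pics/m9.png',np.hstack([cv2.resize(s['pixels'][190:340,230:430,::-1],(400,300)),cv2.resize(t['pixels'][150:300,230:430,::-1],(400,300))]))
E
```

```text
-2.930213089897601 [([286.0, 277.0], 0.52)]
-2.9581453807460356 []
-3.0085780144354075 []
-3.3495240453784074 [([374.0, 210.0], 0.53)]
```

View pics/m9.png

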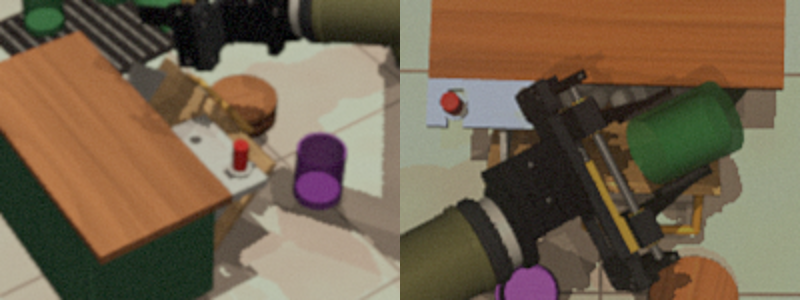

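```bash
sed -i 's/(0,.06)\]/(-.005,.045)]/' s3.py; python3 - <<'E'
from s3 import *
CYL['c1']=(.493,-.397,.032,.084);CYL['c2']=(.367,-.4065,.032,.084)
for p in (-90,-85,-80,-75,-70):
    s=slot(*SL[2],.064); print(p,s,clear(s,tool(p,42),('t1','t2','t3'),.087), clear(s-.1*tool(p,42)[:,2],tool(p,42),('t1','t2','t3'),.087))
rows([.49,-.02,.30],tool(-60,15,-90),10)
E
```

```text
-90 [ 0.42795 -0.30082  0.064  ] (np.float64(0.01443720655733175), 'bin') (np.float64(0.012934787705474678), 'bin')
-85 [ 0.42795 -0.30082  0.064  ] (np.float64(0.011526416794519736), 'bin') (np.float64(0.010746515339739582), 'bin')
-80 [ 0.42795 -0.30082  0.064  ] (np.float64(0.010078295672197264), 'bin') (np.float64(0.009838969689266286), 'bin')
-75 [ 0.42795 -0.30082  0.064  ] (np.float64(0.015346694910552128), 'bin') (np.float64(0.01110264070700688), 'bin')
-70 [ 0.42795 -0.30082  0.064  ] (np.float64(0.03133614560455353), 'bin') (np.float64(0.007967520684755558), 'bin')
off [[1.9, 0.8, -1.7], [2.0, 0.6, -1.8], [2.1, 0.3, -1.7], [2.0, -0.0, -1.8], [2.1, -0.4, -1.7], [2.0, -0.6, -1.8], [1.8, -0.8, -1.7], [1.8, -1.2, -1.7], [1.5, -1.4, -1.8], [1.4, -1.6, -1.7]]
rot [-0.01, -0.0, 8.21] n 10 err mm [-0. -0.  0.] rowmm 2.7
```

{"name": "carry_out", "arguments": {"claw": [0.5,0.5,0.5,0.5,0.5,0.5,0.5,0.5,0.5,0.5], "offset": [[1.9,0.8,-1.7],[2,0.6,-1.8],[2.1,0.3,-1.7],[2,0,-1.8],[2.1,-0.4,-1.7],[2,-0.6,-1.8],[1.8,-0.8,-1.7],[1.8,-1.2,-1.7],[1.5,-1.4,-1.8],[1.4,-1.6,-1.7]], "delta_rot": [[0,0,8.2],[0,0,8.2],[0,0,8.2],[0,0,8.2],[0,0,8.2],[0,0,8.2],[0,0,8.2],[0,0,8.2],[0,0,8.2],[0,0,8.2]]}}

```text
time_s: 56.7
ee_pos: [0.4989, -0.0357, 0.2954]
orientation: [-0.582, 2.191, -1.681]
contact_force: [-0.0, -0.2, -2.0]
width: 0.733
finger_force: 30.0
```

{"name": "carry_out", "arguments": {"claw": [0.5,0.5,0.5,0.5,0.5,0.5,0.5,0.5,0.5,0.5], "offset": [[0,0,0],[0,0,0],[0,0,0],[0,0,0],[0,0,0],[0,0,0],[0,0,0],[0,0,0],[0,0,0],[0,0,0]], "delta_rot": [[0,0,8.4],[0,0,8.4],[0,0,8.4],[0,0,8.4],[0,0,8.4],[0,0,8.4],[0,0,8.4],[0,0,8.4],[0,0,8.4],[0,0,8.4]]}}

```text
time_s: 57.7
ee_pos: [0.499, -0.0358, 0.2952]
orientation: [0.87, 1.698, -0.796]
contact_force: [1.2, -0.3, -2.5]
width: 0.733
finger_force: 30.0
```

```bash
python3 d.py; python3 s6.py 2 42 -88 .056
```

```text
t 57.7 tcp [499.  -35.8 295.2] q [-0.226, 0.079, -0.551, 2.191, 1.243, 1.618, -0.633] w 0.733 ff 30.0 F [ 1.2 -0.3 -2.5]
R [[-0.215, 0.849, 0.483], [0.172, 0.52, -0.837], [-0.961, -0.097, -0.258]]
up [0.18, 0.01, -0.15, 2.18, 0.97, 1.13, -0.46] err 0.0 0.0
sl [0.17, 0.24, -0.14, 2.25, 1.14, 1.0, -0.76] err 0.0 0.0
ret [0.07, 0.08, -0.25, 2.21, 0.92, 1.22, -0.66] err 0.0 0.0
off [[7.2, -16.1, 19.3], [5.9, -15.6, 20.0], [4.7, -15.0, 20.8], [3.5, -14.4, 21.5], [2.1, -13.8, 22.1], [0.9, -13.0, 22.6], [-0.4, -12.3, 23.0], [-1.7, -11.4, 23.4], [-2.9, -10.6, 23.7], [-4.2, -9.6, 23.9], [-5.4, -8.7, 24.0], [-6.5, -7.7, 24.1]]
rot [1.96, 2.32, 1.59] n 12 err mm [ 0.   0.  -0.1] rowmm 26.1
off [[14.8, -0.0, 13.4], [14.9, -0.0, 13.4], [14.8, -0.1, 13.4], [14.9, 0.0, 13.3], [14.8, 0.0, 13.4], [14.9, 0.0, 13.4]]
rot [0.0, -0.01, -0.01] n 6 err mm [-0. -0. -0.] rowmm 20.0
```

{"name": "carry_out", "arguments": {"claw": [0.5,0.5,0.5,0.5,0.5,0.5,0.5,0.5,0.5,0.5], "offset": [[7.2,-16.1,19.3],[5.9,-15.6,20],[4.7,-15,20.8],[3.5,-14.4,21.5],[2.1,-13.8,22.1],[0.9,-13,22.6],[-0.4,-12.3,23],[-1.7,-11.4,23.4],[-2.9,-10.6,23.7],[-4.2,-9.6,23.9]], "delta_rot": [[1.96,2.32,1.59],[1.96,2.32,1.59],[1.96,2.32,1.59],[1.96,2.32,1.59],[1.96,2.32,1.59],[1.96,2.32,1.59],[1.96,2.32,1.59],[1.96,2.32,1.59],[1.96,2.32,1.59],[1.96,2.32,1.59]]}}

```text
time_s: 58.7
ee_pos: [0.4396, -0.2695, 0.193]
orientation: [1.55, 1.756, -0.771]
contact_force: [0.8, -0.2, -3.7]
width: 0.731
finger_force: 30.0
```

{"name": "carry_out", "arguments": {"claw": [0.5,0.5,0.5,0.5], "offset": [[-5.4,-8.7,24],[-6.5,-7.7,24.1],[0,0,0],[0,0,0]], "delta_rot": [[1.96,2.32,1.59],[1.96,2.32,1.59],[0,0,0],[0,0,0]]}}

```text
time_s: 59.1
ee_pos: [0.4277, -0.3156, 0.1725]
orientation: [1.688, 1.753, -0.76]
contact_force: [0.0, 0.5, -3.4]
width: 0.733
finger_force: 30.0
```

```bash
python3 d.py wrist w10; python3 - <<'E'
from s3 import *
rows(slot(*SL[2],.064),tool(-88,42),6)
t=snapshot('top')
for x in tumblers(t): print(x)
w=cv2.imread('pics/w10.png')
print([(np.round(r['position']).tolist(),round(r['p'],2)) for r in search_frame('ball_a1_center','wrist')])
cv2.imwrite('pics/m10.png',np.hstack([cv2.resize(w,(400,300)),cv2.resize(t['pixels'][150:300,230:430,::-1],(400,300))]))
E
```

```text
t 59.1 tcp [ 427.7 -315.6  172.5] q [0.185, 0.012, -0.15, 2.181, 0.967, 1.129, -0.45] w 0.733 ff 30.0 F [ 0.   0.5 -3.4]
R [[-0.027, 0.999, 0.023], [0.667, 0.035, -0.744], [-0.745, -0.005, -0.667]]
off [[15.0, 0.1, 13.5], [15.0, 0.1, 13.4], [15.0, 0.1, 13.5], [15.0, 0.1, 13.5], [15.0, -0.0, 13.5], [15.0, 0.0, 13.5]]
rot [-0.02, 0.02, 0.05] n 6 err mm [-0. -0. -0.] rowmm 20.2
(array([669. , 327.9]), 36.1, 'green', 0.084)
(array([536. , 410.2]), 32.6, 'purple', 0.077)
(array([ 492.9, -397. ]), 32.0, 'green', 0.081)
(array([370.6, 106.9]), 31.8, 'purple', 0.078)
(array([ 367.3, -406.2]), 32.8, 'green', 0.082)
(array([314.3, 342.8]), 32.5, 'purple', 0.077)
[([390.0, 178.0], 0.57), ([331.0, 68.0], 0.49)]
```

View pics/m10.png

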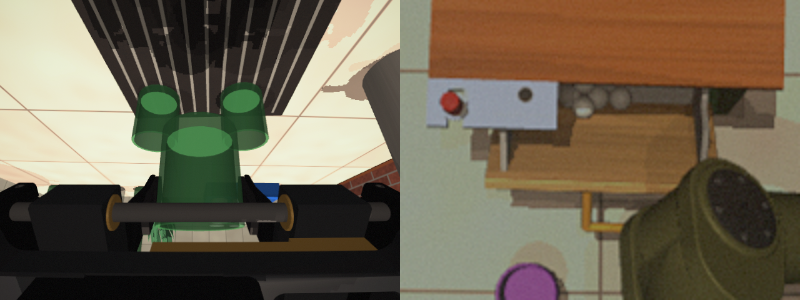

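The tumbler in the gripper is empty. The top crop shows a cluster of balls in the bin at (570–620, 100), with the rest hidden under the ledge.

{"name": "carry_out", "arguments": {"claw": [0.5,0.5,0.5,0.5,0.5,0.5,0.5,0.5,0.5,0.5], "offset": [[15,0.1,13.5],[15,0.1,13.5],[15,0.1,13.5],[15,0.1,13.5],[15,0,13.5],[10,0,9],[5,0,4.5],[1.2,0,1],[0.8,0,0.7],[0,0,0]], "delta_rot": [[0,0,0],[0,0,0],[0,0,0],[0,0,0],[0,0,0],[0,0,0],[0,0,0],[0,0,0],[0,0,0],[0,0,0]]}}

```text
time_s: 60.25
ee_pos: [0.4289, -0.3152, 0.0501]
orientation: [1.686, 1.752, -0.757]
contact_force: [-1.6, 2.5, 2.6]
width: 0.736
finger_force: 30.0
```

```bash
python3 d.py
```

```text
t 60.25 tcp [ 428.9 -315.2   50.1] q [0.166, 0.242, -0.14, 2.25, 1.141, 1.001, -0.761] w 0.736 ff 30.0 F [-1.6  2.5  2.6]
R [[-0.027, 0.999, 0.025], [0.666, 0.037, -0.745], [-0.745, -0.003, -0.667]]
```

{"name": "carry_out", "arguments": {"claw": [0.5,-1,-1,-1,-1], "offset": [[0,0,0],[0,0,0],[0,0,0],[0,0,0],[0,0,0]], "delta_rot": [[0,0,0],[0,0,0],[0,0,0],[0,0,0],[0,0,0]]}}

```text
time_s: 60.75
ee_pos: [0.4284, -0.3154, 0.0489]
orientation: [1.687, 1.754, -0.758]
contact_force: [0.5, -0.0, -0.6]
width: 0.973
finger_force: 0.0
```

{"name": "carry_out", "arguments": {"claw": [-1,-1,-1,-1,-1,-1,-1,-1], "offset": [[0,0,-10],[0,0,-20],[0,0,-25],[0,0,-25],[0,0,-15],[0,0,-5],[0,0,0],[0,0,0]], "delta_rot": [[0,0,0],[0,0,0],[0,0,0],[0,0,0],[0,0,0],[0,0,0],[0,0,0],[0,0,0]]}}

```text
time_s: 61.55
ee_pos: [0.4252, -0.2415, 0.1151]
orientation: [1.688, 1.754, -0.759]
contact_force: [-0.2, -0.3, 0.3]
width: 1.007
finger_force: 0.0
```

```bash
python3 d.py; python3 - <<'E'
from sim import *
Rd=np.column_stack([[0.016,1,0],[1,-.016,0],[0,0,-1.]]); q=np.array(robot.get_obs()['joint_pos'])
a=np.array([.43,-.13,.30]); b=np.array([.437,-.004,.225]); off=np.array([0,0,G])
o=robot.get_obs(); R0=R.from_rotvec(o['orientation']).as_matrix(); c0=o['ee_pos']-G*R0[:,2]
q=go(q,c0+[0,0,.14],R0,5,'up'); q=go(q,b+off,Rd,10,'above'); q=go(q,b+off-[0,0,.1435],Rd,6,'down'); q=go(q,[.5186,-.004,.149+G],Rd,10,'shut')
cur=rows(c0+[0,0,.14],R0,4); cur=rows(b+off,Rd,9,cur)
for x in tumblers(snapshot('top')): print(x)
E
```

```text
t 61.55 tcp [ 425.2 -241.5  115.1] q [0.083, 0.107, -0.232, 2.227, 0.959, 1.176, -0.672] w 1.007 ff 0.0 F [-0.2 -0.3  0.3]
R [[-0.028, 0.999, 0.023], [0.667, 0.036, -0.744], [-0.744, -0.006, -0.668]]
up [0.1, -0.1, -0.23, 2.1, 0.84, 1.35, -0.37] err 0.0 0.0
above [0.07, -0.13, -0.11, 1.94, -0.02, 1.34, -0.05] err 0.0 0.0
down [0.07, -0.0, -0.12, 2.12, -0.0, 1.02, -0.07] err 0.0 0.0
shut [0.06, 0.1, -0.11, 1.87, 0.01, 1.18, -0.07] err 0.0 0.0
off [[-26.1, -0.2, -23.4], [-26.0, -0.2, -23.3], [-26.1, -0.2, -23.4], [-26.0, -0.2, -23.4]]
rot [0.0, 0.0, 0.0] n 4 err mm [-0.  0.  0.] rowmm 35.0
off [[20.1, 2.3, -17.4], [21.6, 2.1, -15.4], [22.9, 2.0, -13.3], [24.1, 1.8, -11.2], [25.1, 1.7, -8.8], [25.8, 1.5, -6.5], [26.2, 1.4, -4.1], [26.6, 1.2, -1.6], [26.6, 1.0, 0.9]]
rot [0.1, 5.35, 0.32] n 9 err mm [-0.  0.  0.] rowmm 26.6
(array([669.5, 327.6]), 36.7, 'green', 0.083)
(array([534.7, 410.1]), 32.8, 'purple', 0.077)
(array([ 493. , -397.7]), 32.7, 'green', 0.082)
(array([ 428.3, -301.2]), 32.9, 'green', 0.083)
(array([370.1, 107.7]), 31.6, 'purple', 0.078)
(array([ 367. , -407.2]), 33.0, 'green', 0.082)
(array([314.1, 342.8]), 32.5, 'purple', 0.077)
```

{"name": "carry_out", "arguments": {"claw": [-1,0.5,0.5,0.5], "offset": [[-26,-0.2,-23.4],[-26,-0.2,-23.4],[-26,-0.2,-23.4],[-26,-0.2,-23.4]], "delta_rot": [[0,0,0],[0,0,0],[0,0,0],[0,0,0]]}}

```text
time_s: 62.0
ee_pos: [0.4248, -0.2414, 0.2561]
orientation: [1.689, 1.754, -0.76]
contact_force: [-0.2, -0.0, 0.2]
width: 0.814
finger_force: 0.0
```

{"name": "carry_out", "arguments": {"claw": [0.5,0.5,0.5,0.5,0.5,0.5,0.5,0.5,0.5,0.5], "offset": [[20.1,2.3,-17.4],[21.6,2.1,-15.4],[22.9,2,-13.3],[24.1,1.8,-11.2],[25.1,1.7,-8.8],[25.8,1.5,-6.5],[26.2,1.4,-4.1],[26.6,1.2,-1.6],[26.6,1,0.9],[0,0,0]], "delta_rot": [[0.1,5.35,0.32],[0.1,5.35,0.32],[0.1,5.35,0.32],[0.1,5.35,0.32],[0.1,5.35,0.32],[0.1,5.35,0.32],[0.1,5.35,0.32],[0.1,5.35,0.32],[0.1,5.35,0.32],[0,0,0]]}}

```text
time_s: 63.0
ee_pos: [0.4368, -0.0038, 0.2244]
orientation: [-2.238, -2.202, -0.001]
contact_force: [-0.2, -0.2, 0.6]
width: 0.247
finger_force: 0.0
```

```bash
python3 d.py wrist w11; python3 - <<'E'
from sim import *
Rd=np.column_stack([[0.016,1,0],[1,-.016,0],[0,0,-1.]]); b=np.array([.437,-.004,.225])
rows(b+[0,0,G],Rd,1)
s=dict(np.load('w11.npz')); s={k:(v.item() if v.ndim==0 else v) for k,v in s.items()}
for r in search_frame('ball_a1_center','wrist'): print('ball',np.round(r['position']),round(r['p'],2),np.round(pt(s,*r['position']),3))
for r in place_of('bin_handle','wrist'): print('h',r['position'],r['p'],np.round(atz(s,*r['position'],.1),4))
E
```

```text
t 63.0 tcp [436.8  -3.8 224.4] q [0.075, -0.13, -0.114, 1.937, -0.017, 1.335, -0.051] w 0.247 ff 0.0 F [-0.2 -0.2  0.6]
R [[0.016, 1.0, -0.001], [1.0, -0.016, 0.002], [0.002, -0.001, -1.0]]
off [[0.6, 0.2, -0.4]]
rot [-0.04, 0.07, 0.0] n 1 err mm [-0. -0.  0.] rowmm 0.8
ball [460. 124.] 0.54 [0.57  0.091 0.056]
h [318.3, 238.8] 0.73 [ 0.4369 -0.005   0.1   ]
```

View pics/w11.png

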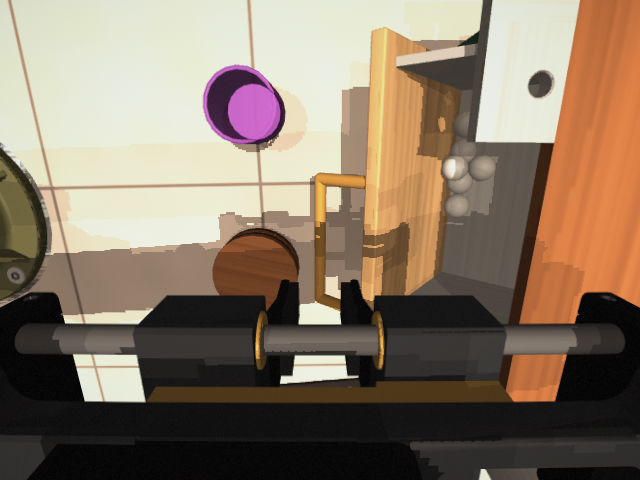

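The wrist view shows six balls in the bin between (455,125) and (482,205), and the bar at (320,240) between the fingers. Now I shut the bin.

{"name": "carry_out", "arguments": {"claw": [0.5,0.5,0.5,0.5,0.5,1,1,1,1], "offset": [[0,0,35],[0,0,35],[0,0,35],[0,0,36],[0,0,0],[0,0,0],[0,0,0],[0,0,0],[0,0,0]], "delta_rot": [[0,0,0],[0,0,0],[0,0,0],[0,0,0],[0,0,0],[0,0,0],[0,0,0],[0,0,0],[0,0,0]]}}

```text
time_s: 64.05
ee_pos: [0.4372, -0.0031, 0.0862]
orientation: [2.237, 2.205, 0.002]
contact_force: [-5.3, -0.5, 4.2]
width: 0.104
finger_force: 30.0
```

{"name": "carry_out", "arguments": {"claw": [1,1,1,1,1,1,1,1,1], "offset": [[0,0,0],[0,4.3,-6.4],[0,4.3,-6.4],[0,5,-5.9],[0,5,-5.9],[0,5.5,-5.4],[0,5.5,-5.4],[0,6,-4.8],[0,6,-4.8]], "delta_rot": [[0,0,0],[0,0,0],[0,0,0],[0,0,0],[0,0,0],[0,0,0],[0,0,0],[0,0,0],[0,0,0]]}}

```text
time_s: 64.95
ee_pos: [0.4759, -0.004, 0.131]
orientation: [-2.234, -2.202, 0.007]
contact_force: [-14.1, -0.4, 11.3]
width: 0.104
finger_force: 30.0
```

```bash
python3 d.py
```

```text
t 64.95 tcp [475.9  -4.  131. ] q [0.07, 0.031, -0.118, 1.977, 0.004, 1.14, -0.065] w 0.104 ff 30.0 F [-14.1  -0.4  11.3]
R [[0.014, 1.0, -0.006], [1.0, -0.014, 0.0], [0.0, -0.007, -1.0]]
```

{"name": "carry_out", "arguments": {"claw": [1,1,1,1,1,1,1,1,1], "offset": [[0,6.4,-4.3],[0,6.4,-4.2],[0,6.8,-3.6],[0,6.8,-3.5],[0,7.1,-2.9],[0,7.1,-2.8],[0,2,-0.7],[0,0,0],[0,0,0]], "delta_rot": [[0,0,0],[0,0,0],[0,0,0],[0,0,0],[0,0,0],[0,0,0],[0,0,0],[0,0,0],[0,0,0]]}}

```text
time_s: 65.85
ee_pos: [0.5188, -0.005, 0.1531]
orientation: [-2.235, -2.203, 0.006]
contact_force: [-13.7, -0.8, 9.5]
width: 0.101
finger_force: 30.0
```

```bash
python3 d.py
```

```text
t 65.85 tcp [518.8  -5.  153.1] q [0.066, 0.1, -0.114, 1.858, 0.012, 1.19, -0.067] w 0.101 ff 30.0 F [-13.7  -0.8   9.5]
R [[0.015, 1.0, -0.005], [1.0, -0.015, -0.0], [-0.0, -0.005, -1.0]]
```

{"name": "carry_out", "arguments": {"claw": [1,1,1,1], "offset": [[0,3,0],[0,2,0],[0,0,0],[0,0,0]], "delta_rot": [[0,0,0],[0,0,0],[0,0,0],[0,0,0]]}}

```text
time_s: 66.25
ee_pos: [0.5188, -0.005, 0.153]
orientation: [-2.23, -2.197, 0.018]
contact_force: [-26.4, -1.1, 19.9]
width: 0.104
finger_force: 30.0
```

```bash
python3 d.py
```

```text
t 66.25 tcp [518.8  -5.  153. ] q [0.066, 0.108, -0.114, 1.849, 0.013, 1.202, -0.067] w 0.104 ff 30.0 F [-26.4  -1.1  19.9]
R [[0.015, 1.0, -0.016], [1.0, -0.015, -0.0], [-0.001, -0.016, -1.0]]
```

{"name": "carry_out", "arguments": {"claw": [1,0.2,0.2,0.2,0.2,0.2,0.2,0.2,0.2,0.2], "offset": [[0,-3,0],[0,0,0],[0,0,0],[0,0,0],[0,0,-15],[0,0,-30],[0,0,-40],[0,0,-40],[0,0,-30],[0,0,0]], "delta_rot": [[0,0,0],[0,0,0],[0,0,0],[0,0,0],[0,0,0],[0,0,0],[0,0,0],[0,0,0],[0,0,0],[0,0,0]]}}

```text
time_s: 67.25
ee_pos: [0.5271, -0.0042, 0.3132]
orientation: [2.23, 2.199, 0.017]
contact_force: [-0.8, 0.1, 0.6]
width: 0.398
finger_force: 0.0
```

{"name": "carry_out", "arguments": {"claw": [0.2,0.2,0.2,0.2,0.2], "offset": [[-40,0,0],[-40,0,0],[-40,0,0],[0,0,0],[0,0,0]], "delta_rot": [[0,0,0],[0,0,0],[0,0,0],[0,0,0],[0,0,0]]}}

```text
time_s: 67.75
ee_pos: [0.5221, -0.1254, 0.3064]
orientation: [2.239, 2.202, 0.004]
contact_force: [0.1, 1.3, 0.5]
width: 0.4
finger_force: 0.0
```

```bash
python3 d.py; python3 - <<'E'
from det import *
t=snapshot('top'); save(t,'end')
for x in tumblers(t): print(x)
P=cloud(t); h=t['pixels'].astype(int); m=(h[...,0]>h[...,1]+50)&(h[...,1]<60)&(P[...,2]>.2)&(P[...,2]<.26); print('pin',P[m].mean(0),P[m][:,2].max())
for q in ['bin_handle','siphon','shaker','coasters']: print(q,[(np.round(r['position']).tolist(),round(r['p'],2),np.round(pt(t,*r['position']),3)) for r in place_of(q,'top')][:2])
m=(P[...,2]>.13)&(P[...,2]<.178)&(P[...,0]>.49)&(P[...,0]<.53)&(P[...,1]<.04)&(P[...,1]>-.065); p=P[m]*1000; print('bar',len(p),np.percentile(p,[3,50,97],axis=0).round(1) if len(p) else '')
E
```

```text
t 67.75 tcp [ 522.1 -125.4  306.4] q [0.186, 0.051, 0.002, 1.6, -0.002, 1.487, 0.171] w 0.4 ff 0.0 F [0.1 1.3 0.5]
R [[0.017, 1.0, 0.002], [1.0, -0.017, 0.001], [0.001, 0.002, -1.0]]
(array([669.1, 328.1]), 36.2, 'green', 0.083)
(array([535.4, 410.5]), 32.5, 'purple', 0.076)
(array([ 493.3, -396.5]), 32.4, 'green', 0.082)
(array([370.6, 107.1]), 31.8, 'purple', 0.078)
(array([ 366.8, -406.9]), 32.6, 'green', 0.082)
(array([314.2, 342.7]), 32.6, 'purple', 0.077)
pin [0.54528942 0.1684598  0.22756207] 0.2322365219663136
bin_handle [([351.0, 219.0], 0.77, array([ 0.519, -0.008,  0.17 ]))]
siphon []
shaker [([188.0, 152.0], 0.86, array([0.652, 0.311, 0.149])), ([527.0, 238.0], 0.16, array([ 0.498, -0.397,  0.016]))]
coasters [([377.0, 302.0], 0.56, array([ 0.358, -0.07 ,  0.036]))]
bar 293 [[514.  -62.  165.5]
 [519.  -13.8 169.5]
 [525.3  37.6 173.6]]
```

View pics/end.png

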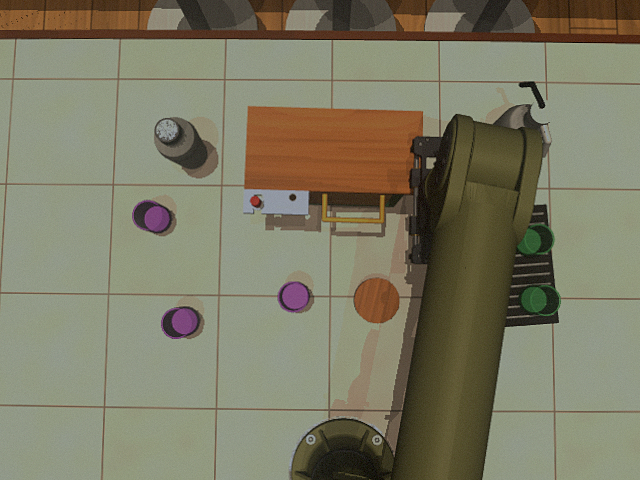

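The end view shows the bin shut, the pin in the notch at (256,201), and two tumblers on the mat at (537,240) and (540,298). The third is hidden by the arm, so I'll check it from the scene camera.

```bash
python3 - <<'E'
from det import *
s=snapshot('scene')
for x in tumblers(s): print(x)
for r in place_of('tumbler_a_mid','scene'): print(np.round(r['position']),round(r['p'],2),np.round(atz(s,*r['position'],.045),3))
E
```

```text
(array([ 368., -406.]), 35.9, 'green', 0.078)
(array([ 493.6, -396.9]), 38.3, 'green', 0.078)
(array([ 424.8, -298.9]), 36.7, 'green', 0.078)
(array([370. , 108.3]), 34.8, 'purple', 0.075)
(array([314.6, 345.1]), 35.8, 'purple', 0.076)
(array([533.8, 413.3]), 33.7, 'purple', 0.076)
(array([685.6, 351.2]), 38.9, 'green', 0.083)
[249. 191.] 0.63 [ 0.493 -0.402  0.045]
[288. 197.] 0.58 [ 0.412 -0.309  0.045]
[324. 255.] 0.49 [ 0.466 -0.041  0.045]
```

All three tumblers stand on the mat, so I'm handing in.

```bash
python3 -c "
from workcell import robot
print(robot.close_job())"
```

```text
the job is handed in; nothing more can be done
None
```

The job is handed in at about 68 s: the pin hangs in the side notch, all six balls are in the bin, which is shut again, and the three emptied tumblers stand upright on the mat; the hand-in returned no verdict, so this rests on my last camera checks.

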